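# Charge a grinding jar through the slide-gate ball charger

## Robot

A 6-joint arm with a two-finger parallel gripper is mounted at the origin on a cart in front of the work surface, level with it; the furniture and walls round the work are solid. World frame = base frame: x ahead of the robot, y to its left, z up, the work surface at z = 0. Lengths are in m, angles in rad, forces in N, time in s.
With the tool pointing down it reaches from about 0.225 to 0.725 m from the base axis. Payload 3.1 kg.
Tool frame: the origin (TCP) lies on the centre line of the jaws, within the pads' length; the fingertips stand 8 mm ahead of it and the grasp point (between the pads) lies 11 mm behind it (tip_extent is the distance from the TCP to the fingertips, in m); y points along the fingers, z is the direction in which the jaws open and shut, and the axes are right-handed (so a half turn about y gives the same grasp; the last joint's range is limited). The gripper opens to 85 mm and grips with 20 to 120 N. Pads are 22 mm wide; open, the fingers measure 114 mm over their backs; the gripper's body (76 mm by 85 mm) begins 54 mm behind the grasp point. The pads swing forward as they close: fully open they stand 13 mm farther back than shut.
Start: joints at [1.013, 0.048, 0.099, 1.622, 0, 1.443], TCP at [0.219, 0.477, 0.239] pointing down, gripper open.
Joint ranges: [-2.91, 2.91], [-0.99, 1.94], [-1.21, 1.42], [-2.12, 2.29], [-1.49, 1.47], [-3.14, 3.14]. Speed limits (rad/s): [2.79, 2.79, 3.14, 3.14, 3.14, 3.14].

## Interface

Orientations are given as a rotation vector (axis times angle).
In Python, from plant import * gives the robot as it stands.
- The arm moves only by the tool carry_out, never from a script. Its argument "commands" is a list of rows, each an object with "delta_pos": the shift along the tool's x, y, z in cm, a list of three; "rotation": the turn, a rotation vector about the tool's x, y, z in rad, a list of three; "grip": the opening, from 0 (shut) to 1 (fully open). A call has 1 to 12 rows; each row shifts and turns the commanded pose from where the row before left it, along the tool's axes as they then stand; what a row does not reach is not made up. A row lasts 1/12 s, in which the tool goes at most 41.7 mm and 7.16 degrees, less where a joint would pass 70% of its speed; a pose out of reach is approached as far as the arm can. A call with a gripper value outside its range is refused whole. The fingers move at their own pace and stop on an object; "grip_force" is the grip in N (left out, the last holds). Time passes only in rows, so rows that do not move let the fingers close. It gives the time, the measured TCP pose, the force and the opening at its end, in the units of the state.
- get_obs(): the state, without advancing time (a new reading comes with each control period).
- read_camera(name): name is "side" or "top"; returns the picture (400x640x3 uint8, red, green, blue); there is no depth.
- camera_model(name): a dict with "mtx" (3x3 intrinsics, pixels), "k1" (the pictures are not rectified: a ray, as slopes to the right and down, at radius r is drawn at 1 + k1 r^2 times it, then the intrinsics apply), "R" (3x3) and "t" (3): a world point X has camera coordinates R X + t. Camera axes: x right, y down, z forward; pixel columns grow to the right and rows downward; lengths in m; the calibration is good to about 2 mm. A picture is of the moment at which its call begins. camera_model takes no time and is no camera call.
- sign_off(): hands the job in, once; it reports no verdict.
The state is a dict: "time_s": time; "joint_positions": joint angles; "joint_velocities": joint speeds; "joint_efforts": joint torques, N m; "position": TCP position; "eef_rot": TCP orientation; "wrist_force": force on the tool from outside, world axes, zero at the start; "moment": the same for the moment, N m; "opening": finger opening in m.
Only numpy, scipy, OpenCV 4.12 (cv2) and the standard library are available. Lean on these libraries where they do the work, as an engineer would, in place of code of your own. Each camera call takes 0.05 s, during which the arm holds its last target.

## Task

Get the grinding jar ready for the mill: push the charger's gate knob fully home, stand the jar from the blue tray upright on the round mat in the locator under the spout, and carry all the grinding balls from the steel tray into the hopper with the scoop - they are clean, so never grip them with the fingers. Once every ball is in the hopper, pull the knob right out until it clicks, let all the balls run into the jar, and push the knob fully home again. Then stand the filled jar upright in the blue tray without disturbing the lid and the pot there, and lay the scoop, right way up, in the empty steel tray (before or after, as suits you).

Things in the scene. Friction and masses are not known exactly. Their poses are not given: they have to be found in the camera images.
- charger: ball charger, fixed: grey base plate 160 x 250 mm, 8 mm thick, with a stainless hopper on it. Origin on the worktop under the middle of the gate; x points away from the robot, y left, z up. The upright gate plate closes the hopper across y = 0. The throat behind it (x -26..26, y 0..100 mm) has a floor sloping 18 degrees down towards -y; the spout on the other side ends in an open-bottomed box over a round mat
- charger_mouth (a point): centre of the hopper's open mouth at rim height, 194 mm over the worktop. The mouth measures 105 mm along the charger's x and 105 mm along its y; its sides funnel down to the throat. Balls are poured in here
- charger_spout (a point): centre of the spout's outlet, 72 mm over the worktop: an opening 52 mm (charger's x) by 32 mm (y) facing down, under a small steel box 58 mm wide (x), y -113..-73 mm, its top 100 mm over the worktop. Balls roll down the spout and drop out here by themselves when the gate is open
- charger_jar_place (a point): middle of the round black mat (diameter 72 mm, top 10 mm over the worktop) below the outlet; the jar's bottom centre belongs here within 10 mm. A U-shaped aluminium locator, 8 mm high over the mat and 74 mm wide inside (x), is round it, open with a flared mouth to the charger's -y. The jar's rim comes 6 mm below the outlet, so slide it in low and level from -y, fingers closing along charger x
- gate (a joint): slide of the gate, m: 0 = knob fully home, gate shut; 0.056 = pulled right out (towards the robot, charger's -x), gate open. A sprung ball detent holds it at both ends: about 10 N takes it over the click, in the first 5 mm from home and the last 5 mm before fully out; in between it slides with 1 to 3 N and stays where left. It starts ajar, 12 to 40 mm out
- gate_knob (a point): centre of the black round pull knob: diameter 32 mm, 28 mm long, axis level along the charger's x, 144 mm above the worktop. Moves with the gate; when home it is 134 mm to the robot's side of the charger's origin. Free all round: pinch it from above across the charger's y
- ball_tray: narrow stainless tray, fixed, that holds the balls. Origin on the worktop under its middle; x along it, away from the robot, y across. Inside it is 64 mm wide; level floor 3 mm above the worktop from the near end wall at x = -108 mm (top at z = 24 mm) to x = 75 mm; upright side walls, tops at z = 36 mm (54 mm beyond x = 60). At the start the balls lie between x = -25 and 75 mm
- ball_tray_end (a point): far end of the tray's floor, mid-width, 3 mm above the worktop. From here the far end wall rises leaning outward, 32 degrees from upright, to z = 54 mm at x = 108 mm: a scoop driven along the floor against it takes up the balls in its way
- scoop: flat stainless scoop with a blue grip, 120 g. Origin under the middle of its pan; x points out of the open front. Pan 76 mm long (x -38..38), 56 wide outside, 52 inside, floor 2 mm, side walls 29 mm high (21 mm in the front third), back wall 36 mm. Stands by itself on its flat floor
- scoop_grip (a point): centre of the scoop's blue grip bar: 90 mm long (along the scoop's x), 14 mm wide, 17 mm high, level, 107 mm behind and 54 mm above the pan's origin. Pinch it from above across its 14 mm width
- scoop_lip (a point): middle of the scoop's front edge, underside: 38 mm in front of the scoop's origin
- blue_tray: blue plastic tray, 310 x 272 x 75 mm, fixed. Origin under its middle; flat inside floor x -120..120, y -100..100 mm, 3 mm above the worktop; rim 75 mm high
- jar: white ceramic grinding jar with two steel bands, open on top: diameter 66 mm, height 56 mm, bore 57 mm, floor 6 mm thick, 280 g empty. Origin at the centre of its underside, z up. It starts in the blue tray. Grip it round the outside, just below the rim
- jar_lid: the jar's white lid, diameter 68 mm, 12 mm high, lying in the far half (+x) of the blue tray; to be left alone. Origin at the centre of its underside
- sample_pot: small pot with a white screw lid, diameter 43 mm, 48 mm high, standing in the far half (+x) of the blue tray; to be left alone. Origin at the centre of its underside
- ball_0: a polished red-brown agate grinding ball, diameter 20 mm, 14 g; origin at its centre. It rolls down slopes of more than about 5 degrees. May be absent (None) in a run
- ball_1: a polished red-brown agate grinding ball, diameter 20 mm, 14 g; origin at its centre. It rolls down slopes of more than about 5 degrees. May be absent (None) in a run
- ball_2: a polished red-brown agate grinding ball, diameter 20 mm, 14 g; origin at its centre. It rolls down slopes of more than about 5 degrees. May be absent (None) in a run
- ball_3: a polished red-brown agate grinding ball, diameter 20 mm, 14 g; origin at its centre. It rolls down slopes of more than about 5 degrees. May be absent (None) in a run
- ball_4: a polished red-brown agate grinding ball, diameter 20 mm, 14 g; origin at its centre. It rolls down slopes of more than about 5 degrees. May be absent (None) in a run
- ball_5: a polished red-brown agate grinding ball, diameter 20 mm, 14 g; origin at its centre. It rolls down slopes of more than about 5 degrees. May be absent (None) in a run
- ball_6: a polished red-brown agate grinding ball, diameter 20 mm, 14 g; origin at its centre. It rolls down slopes of more than about 5 degrees. May be absent (None) in a run
- ball_7: a polished red-brown agate grinding ball, diameter 20 mm, 14 g; origin at its centre. It rolls down slopes of more than about 5 degrees. May be absent (None) in a run
There are look-alikes about, which are no part of the job. What is shaped like the scoop but red is not meant.

How it is judged:
By the outcome, as a careful person would: the job done as asked, in the order asked, and still so for the second after the job is handed in, with the robot touching nothing.
Of ball_0, ball_1, ball_2, ball_3, ball_4, ball_5, ball_6, ball_7 only 5 to 8 are there at a start; the rules pass over those that are not, and their reading is None.
At some moment in a run one of jar, scoop may be knocked a few centimetres aside while the robot is not near it.
It also fails if it takes over 200 s, if anything falls off the work surface, if the arm or the gripper's body presses on something with over 40 N, if the wrist force passes 120 N, or if a joint passes its speed limit or range.

## Working session

There is one attempt and no reset: what is moved stays moved. The work goes in short steps, Python scripts to look and compute and a tool call to move; the robot and the scene stay as the last step left them, time stands still between calls to the robot, and variables do not carry over. Pictures are saved under pics/ and viewed, and the job is handed in when it is done.

Besides the shell and the picture viewer there is one more tool, called after ">>>" in YAML: its name, and indented under it one key for each argument. carry_out: Moves the arm, as the interface text tells. Its arguments: {"type":"object","properties":{"commands":{"type":"array","items":{"type":"object","properties":{"delta_pos":{"type":"array","items":{"type":"number"}},"rotation":{"type":"array","items":{"type":"number"}},"grip":{"type":"number"}}}},"grip_force":{"type":"number"}},"required":["commands"]}

```bash
ls; mkdir -p pics
cat > h.py <<'E'
from plant import *
import numpy as np, cv2
from scipy.spatial.transform import Rotation as Rot
def snap(name,f):
    im=np.asarray(read_camera(name)); cv2.imwrite('pics/'+f,im[:,:,::-1]); return im
def ray(name,u,v):
    m=camera_model(name);K=np.array(m['mtx']);R=np.array(m['R']);t=np.array(m['t'])
    d=np.array([(u-K[0,2])/K[0,0],(v-K[1,2])/K[1,1]]);k=m['k1'];p=d.copy()
    for _ in range(30): p=d/(1+k*(p@p))
    return -R.T@t, R.T@np.array([p[0],p[1],1])
def onz(name,u,v,z):
    c,d=ray(name,u,v); return c+d*(z-c[2])/d[2]
def proj(name,X):
    m=camera_model(name);K=np.array(m['mtx']);R=np.array(m['R']);t=np.array(m['t'])
    q=R@np.array(X)+t;p=q[:2]/q[2];p=p*(1+m['k1']*(p@p)); return p[0]*K[0,0]+K[0,2],p[1]*K[1,1]+K[1,2]
def tri(a,b):
    (c1,d1),(c2,d2)=ray(*a),ray(*b)
    A=np.stack([d1,-d2],1);s=np.linalg.lstsq(A,c2-c1,rcond=None)[0]
    p,q=c1+d1*s[0],c2+d2*s[1]; return (p+q)/2,np.linalg.norm(p-q)
E
python3 - <<'E'
from h import *
np.set_printoptions(precision=4,suppress=True)
snap('top','t0.png');snap('side','s0.png')
o=get_obs()
for k,v in o.items(): print(k,v)
for n in('top','side'):
    m=camera_model(n);R=np.array(m['R']);print(n,m['mtx'],m['k1'],-R.T@np.array(m['t']),R)
print(Rot.from_rotvec(o['eef_rot']).as_matrix())
E
```

```text
pics
time_s 0.1
joint_positions [1.0132 0.0487 0.0978 1.622  0.     1.4431]
joint_velocities [-0.0015 -0.0015  0.0023  0.0013 -0.0007 -0.0013]
joint_efforts [  0.0024 -33.985   32.0936   0.0159  -0.0002   0.    ]
position [0.2185 0.4768 0.2382]
eef_rot [-1.5464  0.3378 -0.3366]
wrist_force [-0.6227  0.1664 -0.1496]
moment [0.0225 0.0027 0.0341]
opening 0.0853833130670926
top [[385.9644   0.     318.0361]
 [  0.     385.9644 198.4171]
 [  0.       0.       1.    ]] -0.008587986943555254 [0.4974 0.0852 1.377 ] [[ 0.0185 -0.9998 -0.0101]
 [-0.9985 -0.0179 -0.0526]
 [ 0.0524  0.011  -0.9986]]
side [[421.6221   0.     322.6319]
 [  0.     421.6221 202.03  ]
 [  0.       0.       1.    ]] -0.0898108530785238 [0.7157 1.3461 1.1834] [[-0.9952  0.098   0.0087]
 [ 0.0558  0.6347 -0.7707]
 [-0.081  -0.7665 -0.6371]]
[[ 0.909  -0.0012  0.4167]
 [-0.4167 -0.0019  0.909 ]
 [-0.0003 -1.     -0.0022]]
```

View pics/t0.png

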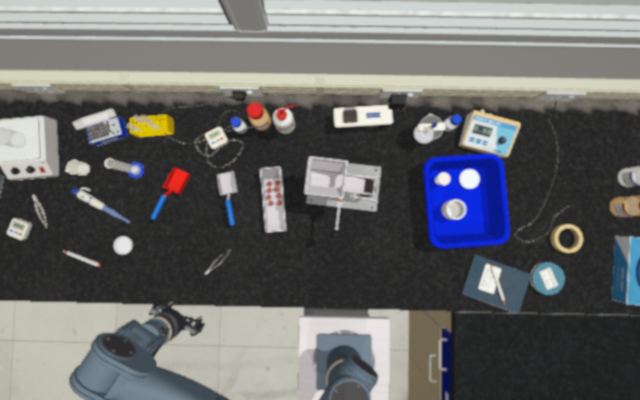

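View pics/s0.png

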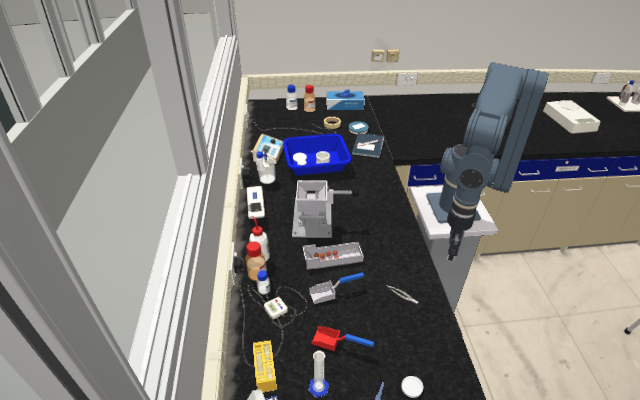

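The top view shows the charger around (340,185), ball tray (273,200), blue-gripped steel scoop (229,197), red look-alike scoop (171,190), and the blue tray (467,200) with jar (454,210), lid (469,179) and pot (442,179). Next, close crops.

Run:
```python
import cv2
t=cv2.imread('pics/t0.png');s=cv2.imread('pics/s0.png')
cv2.imwrite('pics/t0a.png',cv2.resize(t[145:250,205:395],None,fx=4,fy=4,interpolation=cv2.INTER_CUBIC))
cv2.imwrite('pics/t0b.png',cv2.resize(t[140:260,410:530],None,fx=5,fy=5,interpolation=cv2.INTER_CUBIC))
cv2.imwrite('pics/s0a.png',cv2.resize(s[125:315,250:400],None,fx=3.1,fy=3.1,interpolation=cv2.INTER_CUBIC))
```

```text
(no output)
```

View pics/t0a.png

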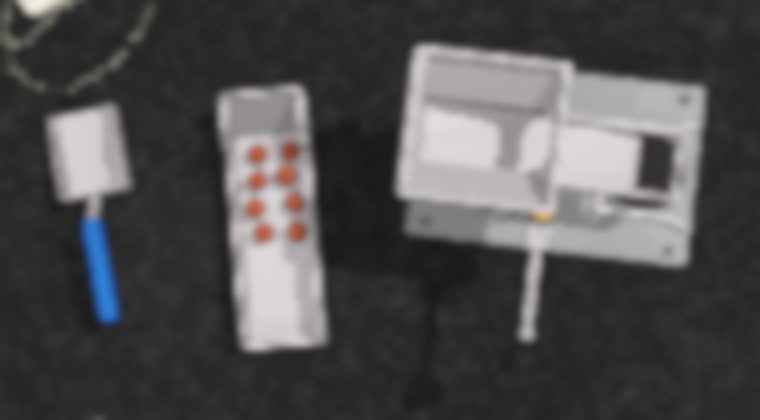

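View pics/t0b.png

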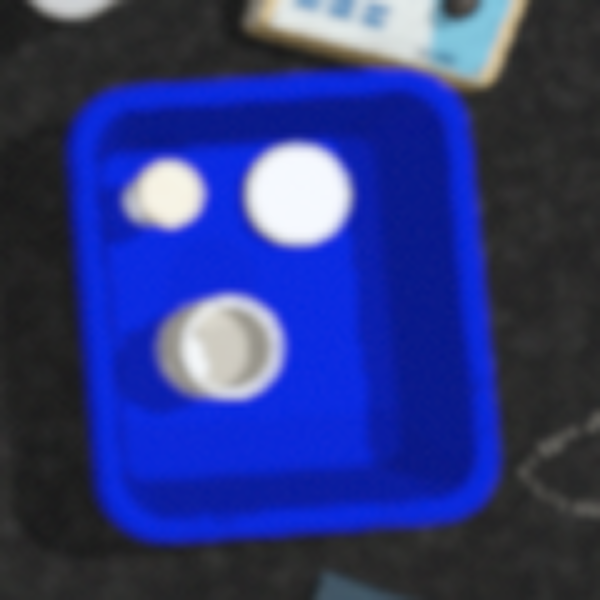

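View pics/s0a.png

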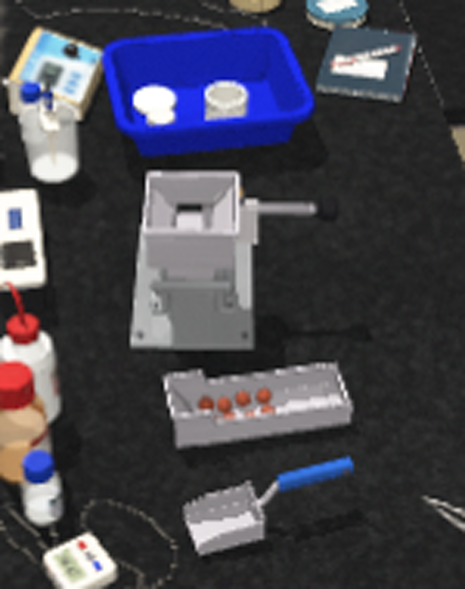

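Run:
```python
from h import *
np.set_printoptions(precision=4,suppress=True)
def c(U,V,z): return onz('top',(U+.5)/4-.5+205,(V+.5)/4-.5+145,z)
hp=[c(*p,.194) for p in [(415,45),(573,63),(553,213),(396,196)]]
print('hopper',np.array(hp)[:,:2],'ctr',np.mean(hp,0))
for i in range(4):
    d=(hp[(i+1)%4]-hp[i])[:2];print(np.linalg.norm(d),np.degrees(np.arctan2(d[1],d[0])))
b=[c(*p,.008) for p in [(706,87),(687,267),(403,236)]];print('base',np.array(b)[:,:2])
for i in range(2):
    d=(b[i+1]-b[i])[:2];print(np.linalg.norm(d),np.degrees(np.arctan2(d[1],d[0])))
print('mat',c(657,163,.01),'rodend',c(527,340,.144))
n=[c(240,350,.024),c(328,343,.024)];f=[c(217,93,.054),c(303,84,.054)]
print('tray',n,f, np.mean(n,0),np.mean(f,0));d=np.mean(f,0)-np.mean(n,0);print(np.linalg.norm(d[:2]),np.degrees(np.arctan2(d[1],d[0])))
im=cv2.imread('pics/t0.png');hsv=cv2.cvtColor(im,cv2.COLOR_BGR2HSV)
# balls
sub=cv2.resize(im[180:210,255:290],None,fx=8,fy=8,interpolation=cv2.INTER_CUBIC);h=cv2.cvtColor(sub,cv2.COLOR_BGR2HSV)
m=cv2.inRange(h,(0,70,60),(18,255,255))
N,_,st,ce=cv2.connectedComponentsWithStats(m)
for i in range(1,N):
    if st[i,4]>100:
        u,v=(ce[i]+.5)/8-.5+np.array([255,180]);print('ball',u,v,st[i,4],onz('top',u,v,.013)[:2])
# blue grip
def blue(im,x0,x1,y0,y1):
    h=cv2.cvtColor(cv2.resize(im[y0:y1,x0:x1],None,fx=8,fy=8,interpolation=cv2.INTER_CUBIC),cv2.COLOR_BGR2HSV)
    m=cv2.inRange(h,(95,130,80),(125,255,255));cn=max(cv2.findContours(m,0,1)[0],key=cv2.contourArea)
    (cx,cy),wh,a=cv2.minAreaRect(cn);M=cv2.boxPoints(((cx,cy),wh,a));return [((q+.5)/8-.5+np.array([x0,y0])) for q in [np.array([cx,cy]),*M]]
g=blue(im,215,245,190,240)
print('grip'); G=[onz('top',*q,.0625) for q in g]; print(np.array(G))
sb=blue(cv2.imread('pics/s0.png'),330,370,265,295);print(tri(('top',*g[0]),('side',*sb[0])))
def c2(U,V,z): return onz('top',(U+.5)/4-.5+205,(V+.5)/4-.5+145,z)
print('pan',[c(*p,z)[:2] for p,z in [((47,116),.021),((117,103),.021),((132,190),.036),((58,202),.036)]])
def e(U,V,z): return onz('top',(U+.5)/5-.5+410,(V+.5)/5-.5+140,z)
print('jar',e(232,347,.059),'w',np.linalg.norm(e(180,347,.059)-e(285,347,.059)))
print('lid',e(298,194,.015),'pot',e(171,194,.051))
B=[e(75,110,.075),e(465,90,.075),e(495,500,.075),e(108,530,.075)]
print('blue edges', e(70,140,.075),e(105,500,.075),e(470,120,.075),e(500,480,.075),e(110,93,.075),e(430,70,.075),e(150,543,.075),e(460,522,.075))
```

```text
hopper [[0.6905 0.1305]
 [0.6786 0.0084]
 [0.5625 0.0221]
 [0.5734 0.1428]] ctr [0.6262 0.0759 0.194 ]
0.12267631143112058 -95.57455699246509
0.1168674988960086 173.2862432637238
0.12120463141318284 84.83462684601716
0.11771304735700235 -5.987671158713056
base [[ 0.6876 -0.1224]
 [ 0.527  -0.1071]
 [ 0.5499  0.1449]]
0.16128943611441948 174.5850401980547
0.2530651780094089 84.80669971879348
mat [ 0.6187 -0.0793  0.01  ] rodend [0.4636 0.0386 0.144 ]
tray [array([0.4469, 0.2849, 0.024 ]), array([0.4545, 0.2079, 0.024 ])] [array([0.6687, 0.306 , 0.054 ]), array([0.6778, 0.2319, 0.054 ])] [0.4507 0.2464 0.024 ] [0.6733 0.2689 0.054 ]
0.223734926548805 5.786487866786122
ball 276.6494856887299 185.61611135957065 2236 [0.6118 0.248 ]
ball 268.98460556186154 183.10336265607265 881 [0.6203 0.2754]
ball 268.92991122565866 189.69422966781215 873 [0.5968 0.275 ]
ball 278.216243315508 195.1321524064171 935 [0.5781 0.2416]
ball 268.2884402654867 196.65348451327435 904 [0.5721 0.2767]
ball 278.82493842364534 202.40621921182264 1015 [0.5523 0.2388]
ball 270.4817913385827 202.76722440944883 889 [0.5505 0.2684]
grip
[[0.5132 0.4002 0.0625]
 [0.5568 0.422  0.0625]
 [0.5616 0.3984 0.0625]
 [0.4698 0.3785 0.0625]
 [0.465  0.402  0.0625]]
(array([0.513 , 0.4027, 0.0523]), np.float64(0.0006956377184514341))
pan [array([0.65  , 0.4618]), array([0.6626, 0.4   ]), array([0.5847, 0.3811]), array([0.5731, 0.4456])]
jar [ 0.5389 -0.3708  0.059 ] w 0.07143864567014287
lid [ 0.6493 -0.4327  0.015 ] pot [ 0.6437 -0.3317  0.051 ]
blue edges [ 0.6766 -0.2559  0.075 ] [ 0.4343 -0.2803  0.075 ] [ 0.695  -0.5263  0.075 ] [ 0.4525 -0.5448  0.075 ] [ 0.7091 -0.2828  0.075 ] [ 0.7286 -0.4995  0.075 ] [ 0.4061 -0.3105  0.075 ] [ 0.4239 -0.5178  0.075 ]
```

Eight balls. The 66 mm white jar with bore is at top (456,209); the lookalikes are the lid (469,179), the pot (442,179) and the white disc (123,245). For scoops, the one meant has a steel pan (228,183) and blue grip (229,210), while the red pan at (176,180) is the decoy. Next I locate the black knob by enhancing the contrast.

Run:
```python
import cv2,numpy as np
t=cv2.imread('pics/t0.png');s=cv2.imread('pics/s0.png')
def g(x):return np.clip(255*(x/255.)**.45,0,255).astype('uint8')
a=cv2.resize(g(t[200:250,310:370]),None,fx=6,fy=6,interpolation=cv2.INTER_CUBIC)
b=cv2.resize(g(s[170:220,310:370]),None,fx=6,fy=6,interpolation=cv2.INTER_CUBIC)
cv2.imwrite('pics/knob0.png',np.hstack([a,b]))
```

```text
(no output)
```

View pics/knob0.png

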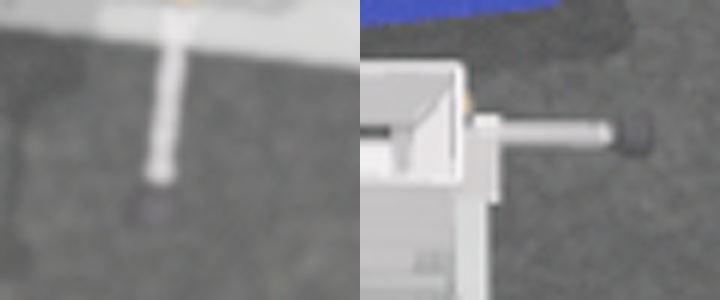

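The knob is the faint dark disc at top ≈(335,234) and side ≈(355.5,192.5).

Run:
```python
from h import *
np.set_printoptions(precision=4,suppress=True)
P,e=tri(('top',335.2,233.8),('side',355.6,192.3));print('knob',P,e, onz('top',335.2,233.8,.144))
y=np.radians(-5.5);ux=np.array([np.cos(y),np.sin(y)]);uy=np.array([-np.sin(y),np.cos(y)])
for p in [(.6262,.0759),onz('top',335.2,233.8,.144)[:2],(.6188,.0113),(.611,-.0685),(.4636,.0386)]: print(np.array(p)@ux,np.array(p)@uy)
O=.6155*ux+.081*uy
print('O',O,'mouth',O+.052*uy,'jar',O-.093*uy,'knob home',O-.134*ux)
o=get_obs();print(np.degrees(np.arctan2(*(Rot.from_rotvec(o['eef_rot']).as_matrix()[[1,0],2]))))
```

```text
knob [0.448  0.0424 0.1408] 0.004475263048074315 [0.4503 0.0421 0.144 ]
0.6160424068012423 0.13556918168423313
0.44421763091386673 0.08504666157515609
0.6148681105461318 0.07055732870106372
0.6147525112499815 -0.009622884798294902
0.4577660315157435 0.08285638412534894
O [0.6204 0.0216] mouth [0.6254 0.0734] jar [ 0.6115 -0.0709] knob home [0.487  0.0345]
65.37154488298498
```

>>> carry_out:
  commands:
    - {"rotation": [0, -0.0835, 0], "grip": 1}
    - {"rotation": [0, -0.0835, 0]}
    - {"rotation": [0, -0.0835, 0]}
    - {"rotation": [0, -0.083, 0]}
    - {"delta_pos": [1.82, 0, -2.75]}
    - {"delta_pos": [1.82, 0, -2.75]}
    - {"delta_pos": [1.82, 0, -2.75]}
    - {"delta_pos": [1.82, 0, -2.75]}
    - {"delta_pos": [1.82, 0, -2.75]}
    - {"delta_pos": [1.82, 0, -2.75]}
    - {"delta_pos": [1.82, 0, -2.75]}
    - {"delta_pos": [1.82, 0, -2.75]}
  grip_force: 60

```text
schema error: expected keys delta_pos, rotation, grip
```

>>> carry_out:
  commands:
    - {"delta_pos": [1.82, 0, -2.75]}
    - {"delta_pos": [1.82, 0, -2.75]}
    - {"delta_pos": [1.82, 0, -2.75]}
    - {"delta_pos": [1.82, 0, -2.75]}
    - {"delta_pos": [1.82, 0, -2.75]}
    - {"delta_pos": [1.82, 0, -2.75]}
    - {"delta_pos": [1.82, 0, -2.75]}
    - {"delta_pos": [0, 0, 0]}
    - {"delta_pos": [0, 0, 0]}

```text
schema error: expected keys delta_pos, rotation, grip
```

>>> carry_out:
  commands:
    - {"delta_pos": [0, 0, 0], "rotation": [0, -0.0835, 0], "grip": 1}
    - {"delta_pos": [0, 0, 0], "rotation": [0, -0.0835, 0], "grip": 1}
    - {"delta_pos": [0, 0, 0], "rotation": [0, -0.0835, 0], "grip": 1}
    - {"delta_pos": [0, 0, 0], "rotation": [0, -0.083, 0], "grip": 1}
    - {"delta_pos": [1.82, 0, -2.75], "rotation": [0, 0, 0], "grip": 1}
    - {"delta_pos": [1.82, 0, -2.75], "rotation": [0, 0, 0], "grip": 1}
    - {"delta_pos": [1.82, 0, -2.75], "rotation": [0, 0, 0], "grip": 1}
    - {"delta_pos": [1.82, 0, -2.75], "rotation": [0, 0, 0], "grip": 1}
    - {"delta_pos": [1.82, 0, -2.75], "rotation": [0, 0, 0], "grip": 1}
    - {"delta_pos": [1.82, 0, -2.75], "rotation": [0, 0, 0], "grip": 1}
    - {"delta_pos": [1.82, 0, -2.75], "rotation": [0, 0, 0], "grip": 1}
    - {"delta_pos": [1.82, 0, -2.75], "rotation": [0, 0, 0], "grip": 1}
  grip_force: 60

```text
time_s: 1.1
position: [0.3427, 0.2427, 0.2389]
eef_rot: [-1.57, 0.076, -0.075]
wrist_force: [0.7, 0.2, 0.9]
opening: 0.0853
```

>>> carry_out:
  commands:
    - {"delta_pos": [1.82, 0, -2.75], "rotation": [0, 0, 0], "grip": 1}
    - {"delta_pos": [1.82, 0, -2.75], "rotation": [0, 0, 0], "grip": 1}
    - {"delta_pos": [1.82, 0, -2.75], "rotation": [0, 0, 0], "grip": 1}
    - {"delta_pos": [1.82, 0, -2.75], "rotation": [0, 0, 0], "grip": 1}
    - {"delta_pos": [1.82, 0, -2.75], "rotation": [0, 0, 0], "grip": 1}
    - {"delta_pos": [1.82, 0, -2.75], "rotation": [0, 0, 0], "grip": 1}
    - {"delta_pos": [1.82, 0, -2.75], "rotation": [0, 0, 0], "grip": 1}
    - {"delta_pos": [0, 0, 0], "rotation": [0, 0, 0], "grip": 1}
    - {"delta_pos": [0, 0, 0], "rotation": [0, 0, 0], "grip": 1}

```text
time_s: 1.85
position: [0.4508, 0.0391, 0.2384]
eef_rot: [-1.569, 0.08, -0.077]
wrist_force: [-0.5, 0.7, 0.0]
opening: 0.0857
```

>>> carry_out:
  commands:
    - {"delta_pos": [0, 2.1, 0.15], "rotation": [0, 0, 0], "grip": 1}
    - {"delta_pos": [0, 2.1, 0], "rotation": [0, 0, 0], "grip": 1}
    - {"delta_pos": [0, 2.1, 0], "rotation": [0, 0, 0], "grip": 1}
    - {"delta_pos": [0, 2.1, 0], "rotation": [0, 0, 0], "grip": 1}
    - {"delta_pos": [0, 2.1, 0], "rotation": [0, 0, 0], "grip": 1}
    - {"delta_pos": [0, 0, 0], "rotation": [0, 0, 0], "grip": 0}
    - {"delta_pos": [0, 0, 0], "rotation": [0, 0, 0], "grip": 0}
    - {"delta_pos": [0, 0, 0], "rotation": [0, 0, 0], "grip": 0}
    - {"delta_pos": [0, 0, 0], "rotation": [0, 0, 0], "grip": 0}
    - {"delta_pos": [0, 0, 0], "rotation": [0, 0, 0], "grip": 0}
    - {"delta_pos": [0, 0, 0], "rotation": [0, 0, 0], "grip": 0}
    - {"delta_pos": [0, 0, 0], "rotation": [0, 0, 0], "grip": 0}

```text
time_s: 2.85
position: [0.4523, 0.0405, 0.1368]
eef_rot: [-1.573, 0.073, -0.079]
wrist_force: [-1.7, -4.0, 6.2]
opening: 0.0289
```

Run:
```python
from h import *
o=get_obs();print(o)
import numpy as np
def g(x):return np.clip(255*(x/255.)**.45,0,255).astype('uint8')
s=g(np.asarray(read_camera('side'))[150:230,280:400,::-1]);cv2.imwrite('pics/s1.png',cv2.resize(s,None,fx=6,fy=6,interpolation=cv2.INTER_CUBIC))
```

```text
{'time_s': 2.85, 'joint_positions': array([-0.05630527, -0.14008231, -0.28569612,  1.42119345, -0.00342032,
        0.04072296]), 'joint_velocities': array([ 5.18695437e-04, -4.34242452e-07, -2.35878691e-03, -2.14462496e-03,
        7.26091153e-03, -1.24061368e-05]), 'joint_efforts': array([ 1.89208008e+00, -2.39882648e+01,  2.94601768e+01, -5.78970741e-01,
        1.39247227e+00,  2.13088951e-02]), 'position': array([0.45230568, 0.04045931, 0.13684661]), 'eef_rot': array([-1.57290219,  0.07312709, -0.07935598]), 'wrist_force': array([-1.72932237, -3.97105493,  6.22236014]), 'moment': array([-0.94643051,  0.41169573,  0.02925991]), 'opening': 0.028889848075798134}
```

View pics/s1.png

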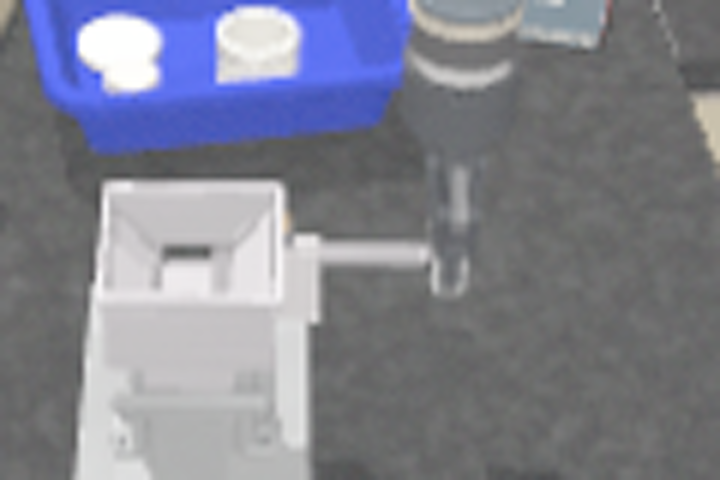

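Knob gripped (opening 29 mm). The side view shows the fingers on the knob at (450,270) in the crop. Now push home.

>>> carry_out:
  commands:
    - {"delta_pos": [0.5, 0, 0], "rotation": [0, 0, 0], "grip": 0}
    - {"delta_pos": [0.5, 0, 0], "rotation": [0, 0, 0], "grip": 0}
    - {"delta_pos": [0.5, 0, 0], "rotation": [0, 0, 0], "grip": 0}
    - {"delta_pos": [0.5, 0, 0], "rotation": [0, 0, 0], "grip": 0}
    - {"delta_pos": [0.5, 0, 0], "rotation": [0, 0, 0], "grip": 0}
    - {"delta_pos": [0.5, 0, 0], "rotation": [0, 0, 0], "grip": 0}
    - {"delta_pos": [0.3, 0, 0], "rotation": [0, 0, 0], "grip": 0}
    - {"delta_pos": [0.2, 0, 0], "rotation": [0, 0, 0], "grip": 0}

```text
time_s: 3.57
position: [0.4832, 0.0374, 0.1367]
eef_rot: [-1.573, 0.08, -0.072]
wrist_force: [-15.1, -2.5, 14.9]
opening: 0.0287
```

>>> carry_out:
  commands:
    - {"delta_pos": [0.2, 0, 0], "rotation": [0, 0, 0], "grip": 0}
    - {"delta_pos": [0.2, 0, 0], "rotation": [0, 0, 0], "grip": 0}

```text
time_s: 3.73
position: [0.4847, 0.0372, 0.1367]
eef_rot: [-1.573, 0.084, -0.068]
wrist_force: [-12.2, -3.1, 14.3]
opening: 0.0286
```

>>> carry_out:
  commands:
    - {"delta_pos": [0.2, 0, 0], "rotation": [0, 0, 0], "grip": 0}
    - {"delta_pos": [0.1, 0, 0], "rotation": [0, 0, 0], "grip": 0}

```text
time_s: 3.9
position: [0.491, 0.0366, 0.1368]
eef_rot: [-1.573, 0.078, -0.074]
wrist_force: [-9.9, -3.9, 11.7]
opening: 0.0292
```

>>> carry_out:
  commands:
    - {"delta_pos": [0.2, 0, 0], "rotation": [0, 0, 0], "grip": 0}
    - {"delta_pos": [0.1, 0, 0], "rotation": [0, 0, 0], "grip": 0}

```text
time_s: 4.07
position: [0.491, 0.0366, 0.1367]
eef_rot: [-1.573, 0.083, -0.069]
wrist_force: [-17.0, -3.2, 16.8]
opening: 0.029
```

>>> carry_out:
  commands:
    - {"delta_pos": [0.2, 0, 0], "rotation": [0, 0, 0], "grip": 0}
    - {"delta_pos": [0, 0, 0], "rotation": [0, 0, 0], "grip": 0}

```text
time_s: 4.23
position: [0.491, 0.0366, 0.1367]
eef_rot: [-1.573, 0.087, -0.065]
wrist_force: [-19.5, -2.5, 19.0]
opening: 0.0288
```

Gate at its hard stop (x 0.491, no further motion while force rises). Release and rise.

>>> carry_out:
  commands:
    - {"delta_pos": [-0.2, 0, 0], "rotation": [0, 0, 0], "grip": 1}
    - {"delta_pos": [0, 0, 0], "rotation": [0, 0, 0], "grip": 1}
    - {"delta_pos": [0, 0, 0], "rotation": [0, 0, 0], "grip": 1}
    - {"delta_pos": [0, 0, 0], "rotation": [0, 0, 0], "grip": 1}
    - {"delta_pos": [0, 0, 0], "rotation": [0, 0, 0], "grip": 1}
    - {"delta_pos": [0, -3, 0], "rotation": [0, 0, 0], "grip": 1}
    - {"delta_pos": [0, -3, 0], "rotation": [0, 0, 0], "grip": 1}
    - {"delta_pos": [0, -3, 0], "rotation": [0, 0, 0], "grip": 1}
    - {"delta_pos": [0, -3, 0], "rotation": [0, 0, 0], "grip": 1}

```text
time_s: 4.98
position: [0.4957, 0.0378, 0.2551]
eef_rot: [-1.569, 0.076, -0.075]
wrist_force: [-0.1, -0.0, -0.5]
opening: 0.0857
```

>>> carry_out:
  commands:
    - {"delta_pos": [0.6, 0, -3.34], "rotation": [0, 0, 0], "grip": 1}
    - {"delta_pos": [0.6, 0, -3.34], "rotation": [0, 0, 0], "grip": 1}
    - {"delta_pos": [0.6, 0, -3.34], "rotation": [0, 0, 0], "grip": 1}
    - {"delta_pos": [0.6, 0, -3.34], "rotation": [0, 0, 0], "grip": 1}
    - {"delta_pos": [0.6, 0, -3.34], "rotation": [0, 0, 0], "grip": 1}
    - {"delta_pos": [0.6, 0, -3.34], "rotation": [0, 0, 0], "grip": 1}
    - {"delta_pos": [0.6, 0, -3.34], "rotation": [0, 0, 0], "grip": 1}
    - {"delta_pos": [0.6, 0, -3.34], "rotation": [0, 0, 0], "grip": 1}
    - {"delta_pos": [0.6, 0, -3.34], "rotation": [0, 0, 0], "grip": 1}
    - {"delta_pos": [0.6, 0, -3.34], "rotation": [0, 0, 0], "grip": 1}
    - {"delta_pos": [0.6, 0, -3.34], "rotation": [0, 0, 0], "grip": 1}
    - {"delta_pos": [0.6, 0, -3.34], "rotation": [0, 0, 0], "grip": 1}

```text
time_s: 5.98
position: [0.5291, -0.37, 0.2539]
eef_rot: [-1.569, 0.075, -0.076]
wrist_force: [0.3, -0.1, 0.1]
opening: 0.0854
```

>>> carry_out:
  commands:
    - {"delta_pos": [0, 0, 0], "rotation": [0, 0.12, 0], "grip": 1}
    - {"delta_pos": [0, 0, 0], "rotation": [0, 0.12, 0], "grip": 1}
    - {"delta_pos": [0, 0, 0], "rotation": [0, 0.12, 0], "grip": 1}
    - {"delta_pos": [0, 0, 0], "rotation": [0, 0.12, 0], "grip": 1}
    - {"delta_pos": [0, 0, 0], "rotation": [0, 0.12, 0], "grip": 1}
    - {"delta_pos": [0, 0, 0], "rotation": [0, 0.12, 0], "grip": 1}
    - {"delta_pos": [0, 0, 0], "rotation": [0, 0.12, 0], "grip": 1}
    - {"delta_pos": [0, 0, 0], "rotation": [0, 0.12, 0], "grip": 1}
    - {"delta_pos": [0, 0, 0], "rotation": [0, 0.12, 0], "grip": 1}
    - {"delta_pos": [0, 0, 0], "rotation": [0, 0.12, 0], "grip": 1}
    - {"delta_pos": [0, 0, 0], "rotation": [0, 0.12, 0], "grip": 1}
    - {"delta_pos": [0, 0, 0], "rotation": [0, 0.12, 0], "grip": 1}

```text
time_s: 6.98
position: [0.5292, -0.3684, 0.2538]
eef_rot: [-1.222, 1.188, -1.188]
wrist_force: [0.8, -0.3, -0.1]
opening: 0.0858
```

```bash
cat >> h.py <<'E'
def where():
    o=get_obs();M=Rot.from_rotvec(o['eef_rot']).as_matrix()
    print('t %.2f'%o['time_s'],'pos',np.round(o['position'],4),'psi %.2f'%np.degrees(np.arctan2(M[1,2],M[0,2])),'toolY',np.round(M[:,1],3),'toolX',np.round(M[:,0],3),'q',np.round(o['joint_positions'],3),'open %.4f'%o['opening'],'F',np.round(o['wrist_force'],1))
    return np.array(o['position']),M
def go(target):
    p,M=where();d=M.T@(np.array(target)-p)*100;print('tool delta cm',np.round(d,2),'norm',round(float(np.linalg.norm(d)),2))
E
python3 - <<'E'
from h import *
p,M=where()
t=snap('top','t2.png')
def e(U,V,z): return onz('top',(U+.5)/5-.5+410,(V+.5)/5-.5+140,z)
cv2.imwrite('pics/t2b.png',cv2.resize(t[140:260,310:530,::-1],None,fx=3.5,fy=3.5,interpolation=cv2.INTER_CUBIC))
E
```

```text
t 6.98 pos [ 0.5292 -0.3684  0.2538] psi 1.64 toolY [ 0.  0. -1.] toolX [ 0.029 -1.    -0.   ] q [-0.712  0.383  0.519  1.707  0.     0.83 ] open 0.0858 F [ 0.8 -0.3 -0.1]
```

View pics/t2b.png

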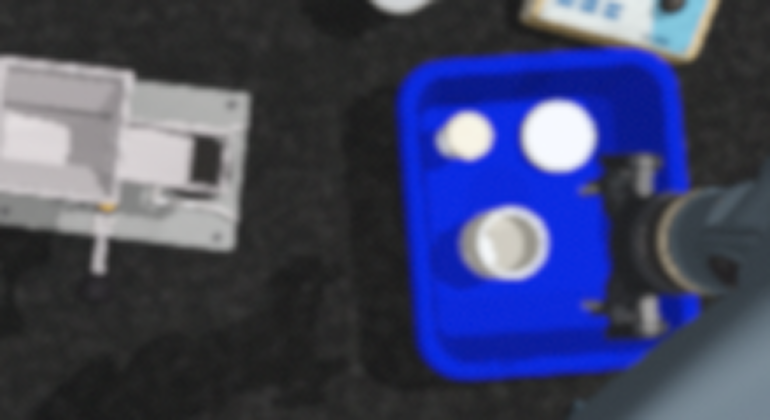

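Jar unchanged at top (456,209). Cross-check with the side view and compute the move.

Run:
```python
from h import *
print(tri(('top',456.1,208.9),('side',322.9,156.0)), onz('side',322.9,156,.059),onz('top',456.1,208.9,.059))
go([.539,-.371,.13])
```

```text
(array([ 0.53733468, -0.37561748,  0.04488606]), np.float64(0.0048057373721756)) [ 0.53724514 -0.35358024  0.059     ] [ 0.53925525 -0.3711888   0.059     ]
t 7.03 pos [ 0.5292 -0.3683  0.2538] psi 1.43 toolY [ 0.  0. -1.] toolX [ 0.025 -1.    -0.   ] q [-0.712  0.383  0.519  1.707  0.     0.834] open 0.0854 F [-0.7 -0.3 -0.1]
tool delta cm [ 0.3  12.38  0.97] norm 12.42
```

Run:
```python
from h import *
for X in [(.539,-.371,.059),(.539,-.371,.003),(.572,-.371,.059),(.506,-.371,.059),(.539,-.338,.059),(.539,-.404,.059)]: print(X,np.round(proj('side',X),1),np.round(proj('top',X),1))
s=cv2.imread('pics/s0.png')
c=cv2.resize(s[135:180,285:355],None,fx=10,fy=10,interpolation=cv2.INTER_CUBIC)
for X in [(.539,-.371,.059),(.572,-.371,.059),(.506,-.371,.059),(.539,-.338,.059),(.539,-.404,.059),(.539,-.338,.003)]:
    u,v=proj('side',X);cv2.circle(c,(int((u-285+.5)*10),int((v-135+.5)*10)),3,(0,0,255),-1)
cv2.imwrite('pics/s0jar.png',c)
t=cv2.imread('pics/t2.png')
c=cv2.resize(t[190:225,435:480],None,fx=10,fy=10,interpolation=cv2.INTER_CUBIC)
for X in [(.539,-.371,.059),(.572,-.371,.059),(.506,-.371,.059),(.539,-.338,.059),(.539,-.404,.059),(.539,-.338,.003)]:
    u,v=proj('top',X);cv2.circle(c,(int((u-435+.5)*10),int((v-190+.5)*10)),3,(0,0,255),-1)
cv2.imwrite('pics/t2jar.png',c)
```

```text
(0.539, -0.371, 0.059) [322.2 154. ] [456. 209.]
(0.539, -0.371, 0.003) [322.1 163.6] [450.6 209.4]
(0.572, -0.371, 0.059) [315.4 154.4] [456.  199.3]
(0.506, -0.371, 0.059) [328.9 153.7] [456.  218.7]
(0.539, -0.338, 0.059) [322.9 157.8] [446.3 208.8]
(0.539, -0.404, 0.059) [321.5 150.4] [465.7 209.1]
```

View pics/s0jar.png

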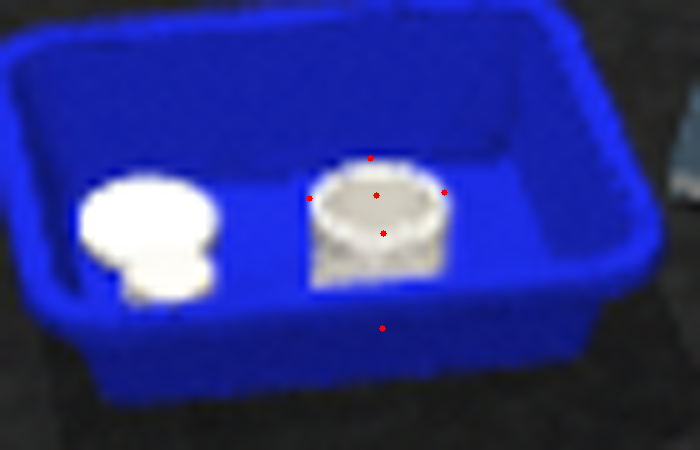

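View pics/t2jar.png

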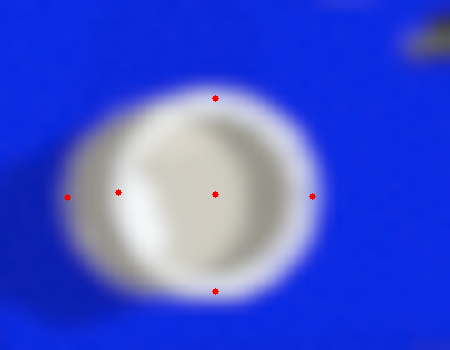

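>>> carry_out:
  commands:
    - {"delta_pos": [0, 0, 0], "rotation": [0, 0.121, 0], "grip": 1}
    - {"delta_pos": [0.35, 0, 0.95], "rotation": [0, 0, 0], "grip": 1}
    - {"delta_pos": [0, 3, 0], "rotation": [0, 0, 0], "grip": 1}
    - {"delta_pos": [0, 3, 0], "rotation": [0, 0, 0], "grip": 1}
    - {"delta_pos": [0, 3, 0], "rotation": [0, 0, 0], "grip": 1}
    - {"delta_pos": [0, 3, 0], "rotation": [0, 0, 0], "grip": 1}
    - {"delta_pos": [0, 0, 0], "rotation": [0, 0, 0], "grip": 1}
    - {"delta_pos": [0, 0, 0], "rotation": [0, 0, 0], "grip": 1}

```text
time_s: 7.7
position: [0.5366, -0.3712, 0.1313]
eef_rot: [-1.169, 1.277, -1.266]
wrist_force: [0.5, -0.8, 0.5]
opening: 0.0857
```

Run:
```python
from h import *
go([.5385,-.3725,.043])
t=snap('side','s3.png')
cv2.imwrite('pics/s3b.png',cv2.resize(t[100:180,275:375,::-1],None,fx=7,fy=7,interpolation=cv2.INTER_CUBIC))
```

```text
t 7.70 pos [ 0.5366 -0.3712  0.1313] psi -4.86 toolY [-0.005  0.004 -1.   ] toolX [-0.085 -0.996 -0.004] q [-0.708  0.392  0.286  1.472  0.     0.948] open 0.0857 F [ 0.5 -0.8  0.5]
tool delta cm [0.15 8.83 0.25] norm 8.83
```

View pics/s3b.png

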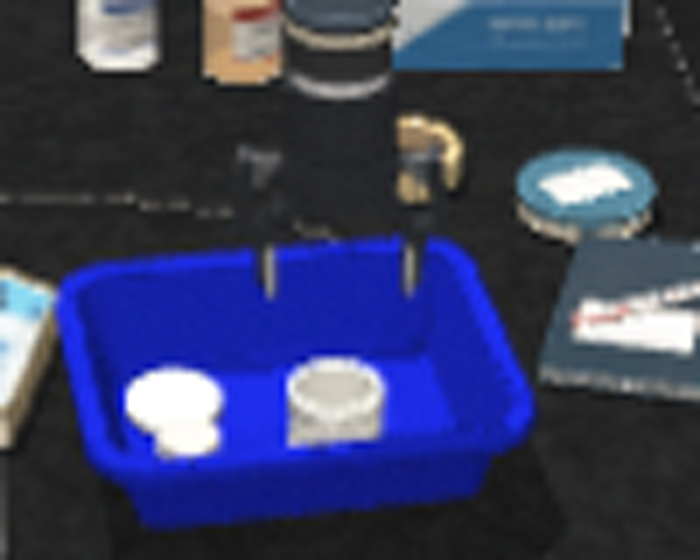

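Fingers straddle the jar (crop 269/410, jar centre 336). Descend and close.

>>> carry_out:
  commands:
    - {"delta_pos": [0.15, 2.2, 0.2], "rotation": [0, 0, 0], "grip": 1}
    - {"delta_pos": [0, 2.2, 0], "rotation": [0, 0, 0], "grip": 1}
    - {"delta_pos": [0, 2.2, 0], "rotation": [0, 0, 0], "grip": 1}
    - {"delta_pos": [0, 2.2, 0], "rotation": [0, 0, 0], "grip": 1}
    - {"delta_pos": [0, 0, 0], "rotation": [0, 0, 0], "grip": 1}
    - {"delta_pos": [0, 0, 0], "rotation": [0, 0, 0], "grip": 0.5}
    - {"delta_pos": [0, 0, 0], "rotation": [0, 0, 0], "grip": 0.5}
    - {"delta_pos": [0, 0, 0], "rotation": [0, 0, 0], "grip": 0.5}
    - {"delta_pos": [0, 0, 0], "rotation": [0, 0, 0], "grip": 0.5}
    - {"delta_pos": [0, 0, 0], "rotation": [0, 0, 0], "grip": 0.5}
  grip_force: 50

```text
time_s: 8.58
position: [0.5421, -0.3762, 0.0507]
eef_rot: [-1.166, 1.266, -1.279]
wrist_force: [-0.2, -0.2, 7.2]
opening: 0.0628
```

Run:
```python
from h import *
where()
```

```text
t 8.58 pos [ 0.5421 -0.3762  0.0507] psi -4.95 toolY [ 0.005 -0.005 -1.   ] toolX [-0.086 -0.996  0.004] q [-0.708  0.425  0.169  1.307 -0.     0.949] open 0.0628 F [-0.2 -0.2  7.2]
```

>>> carry_out:
  commands:
    - {"delta_pos": [0, -1, 0], "rotation": [0, 0, 0], "grip": 0.5}
    - {"delta_pos": [0, -2, 0], "rotation": [0, 0, 0], "grip": 0.5}
    - {"delta_pos": [0, -3, 0], "rotation": [0, 0, 0], "grip": 0.5}
    - {"delta_pos": [0, -3, 0], "rotation": [0, 0, 0], "grip": 0.5}
    - {"delta_pos": [0, -3, 0], "rotation": [0, 0, 0], "grip": 0.5}
    - {"delta_pos": [0, -2, 0], "rotation": [0, 0, 0], "grip": 0.5}
    - {"delta_pos": [0, 0, 0], "rotation": [0, 0, 0], "grip": 0.5}
    - {"delta_pos": [0, 0, 0], "rotation": [0, 0, 0], "grip": 0.5}
    - {"delta_pos": [0, 0, 0], "rotation": [0, 0, 0], "grip": 0.5}

```text
time_s: 9.33
position: [0.5394, -0.3737, 0.1844]
eef_rot: [-1.167, 1.275, -1.27]
wrist_force: [-0.5, -0.7, -3.2]
opening: 0.0637
```

Run:
```python
from h import *
go([.6026,-.163,.16])
t=snap('side','s4.png')
cv2.imwrite('pics/s4b.png',cv2.resize(t[90:180,275:375,::-1],None,fx=6,fy=6,interpolation=cv2.INTER_CUBIC))
```

```text
t 9.33 pos [ 0.5394 -0.3737  0.1844] psi -4.95 toolY [-0.002  0.002 -1.   ] toolX [-0.086 -0.996 -0.002] q [-0.708  0.397  0.398  1.575  0.     0.949] open 0.0637 F [-0.5 -0.7 -3.2]
tool delta cm [-21.54   2.47   4.49] norm 22.14
```

View pics/s4b.png

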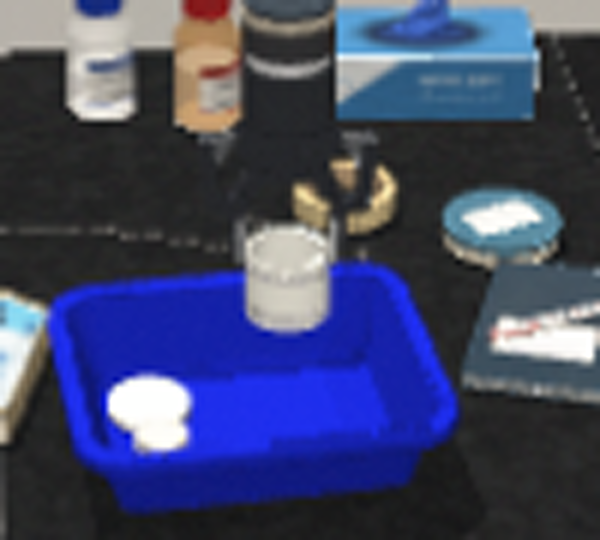

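Run:
```python
from h import *
for zb in [.132,.1367,.141]:
    print(zb,'bottomfront',np.round(proj('side',(.5394,-.3407,zb)),1),'rimfar',np.round(proj('side',(.5394,-.4067,zb+.056)),1),'rimnear',np.round(proj('side',(.5394,-.3407,zb+.056)),1))
s=cv2.imread('pics/s4.png');col=s[120:150,322].astype(int)
for i,c in enumerate(col): print(120+i,c,end=' ')
```

```text
0.132 bottomfront [322.9 144.5] rimfar [321.6 127. ] rimnear [323.  134.1]
0.1367 bottomfront [322.9 143.6] rimfar [321.6 126.2] rimnear [323.  133.2]
0.141 bottomfront [322.9 142.9] rimfar [321.6 125.4] rimnear [323.  132.4]
120 [40 38 37] 121 [38 39 39] 122 [35 36 34] 123 [37 37 36] 124 [36 34 35] 125 [37 37 37] 126 [37 38 36] 127 [110 115 115] 128 [196 206 207] 129 [192 204 209] 130 [194 206 211] 131 [192 205 208] 132 [192 204 208] 133 [191 204 207] 134 [193 206 210] 135 [207 218 222] 136 [199 207 212] 137 [177 185 189] 138 [193 205 210] 139 [193 205 209] 140 [194 207 211] 141 [193 206 210] 142 [181 190 194] 143 [171 176 180] 144 [185 177 180] 145 [171  90  86] 146 [169  33  20] 147 [170  33  21] 148 [170  33  21] 149 [174  32  22]
```

>>> carry_out:
  commands:
    - {"delta_pos": [0, 0, 0], "rotation": [0, 0.01, 0], "grip": 0.5}
    - {"delta_pos": [-2.61, 0, 0.53], "rotation": [0, 0, 0], "grip": 0.5}
    - {"delta_pos": [-2.61, 0, 0.53], "rotation": [0, 0, 0], "grip": 0.5}
    - {"delta_pos": [-2.61, 0, 0.53], "rotation": [0, 0, 0], "grip": 0.5}
    - {"delta_pos": [-2.61, 0, 0.53], "rotation": [0, 0, 0], "grip": 0.5}
    - {"delta_pos": [-2.61, 0, 0.53], "rotation": [0, 0, 0], "grip": 0.5}
    - {"delta_pos": [-2.61, 0, 0.53], "rotation": [0, 0, 0], "grip": 0.5}
    - {"delta_pos": [-2.61, 0, 0.53], "rotation": [0, 0, 0], "grip": 0.5}
    - {"delta_pos": [-2.61, 0, 0.53], "rotation": [0, 0, 0], "grip": 0.5}

```text
time_s: 10.13
position: [0.6014, -0.1689, 0.184]
eef_rot: [-1.163, 1.284, -1.278]
wrist_force: [0.3, 0.6, -3.0]
opening: 0.0634
```

>>> carry_out:
  commands:
    - {"delta_pos": [0, 2.5, 0], "rotation": [0, 0, 0], "grip": 0.5}
    - {"delta_pos": [0, 2.5, 0], "rotation": [0, 0, 0], "grip": 0.5}
    - {"delta_pos": [0, 2.5, 0], "rotation": [0, 0, 0], "grip": 0.5}
    - {"delta_pos": [0, 2.5, 0], "rotation": [0, 0, 0], "grip": 0.5}
    - {"delta_pos": [0, 1, 0], "rotation": [0, 0, 0], "grip": 0.5}
    - {"delta_pos": [0, 0, 0], "rotation": [0, 0, 0], "grip": 0.5}
    - {"delta_pos": [0, 0, 0], "rotation": [0, 0, 0], "grip": 0.5}
    - {"delta_pos": [0, 0, 0], "rotation": [0, 0, 0], "grip": 0.5}

```text
time_s: 10.8
position: [0.6032, -0.171, 0.0779]
eef_rot: [-1.161, 1.278, -1.282]
wrist_force: [0.4, 0.1, -1.9]
opening: 0.0641
```

Run:
```python
from h import *
go([.6019,-.170,.05])
t=snap('top','t5.png')
cv2.imwrite('pics/t5b.png',cv2.resize(t[150:230,300:430,::-1],None,fx=6,fy=6,interpolation=cv2.INTER_CUBIC))
t=snap('side','s5.png')
cv2.imwrite('pics/s5b.png',cv2.resize(t[120:240,260:370,::-1],None,fx=5,fy=5,interpolation=cv2.INTER_CUBIC))
```

```text
t 10.80 pos [ 0.6032 -0.171   0.0779] psi -5.54 toolY [ 0.002 -0.001 -1.   ] toolX [-0.097 -0.995  0.001] q [-0.383  0.332  0.103  1.339  0.     1.284] open 0.0641 F [ 0.4  0.1 -1.9]
tool delta cm [-0.09  2.79 -0.14] norm 2.79
```

View pics/t5b.png

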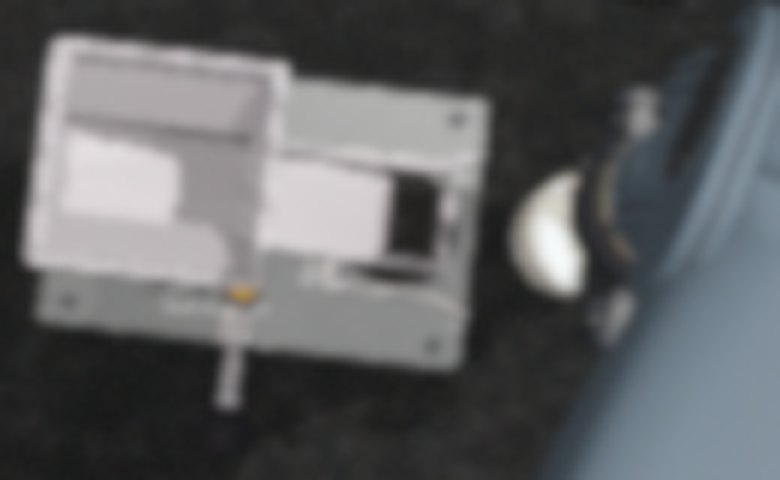

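View pics/s5b.png

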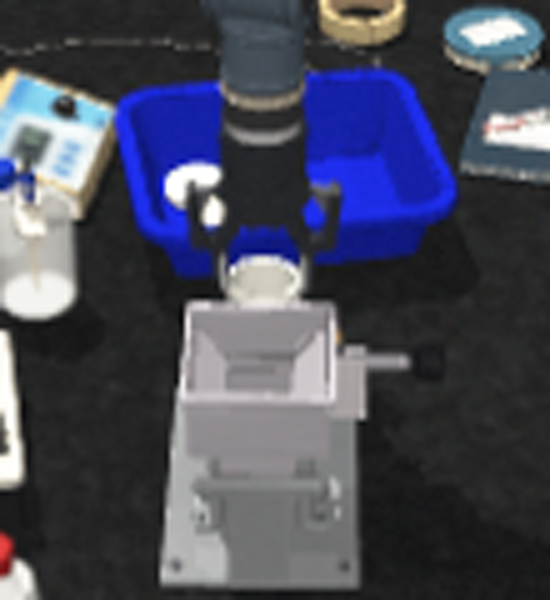

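>>> carry_out:
  commands:
    - {"delta_pos": [0, 1.1, -0.1], "rotation": [0, 0, 0], "grip": 0.5}
    - {"delta_pos": [0, 1.1, 0], "rotation": [0, 0, 0], "grip": 0.5}
    - {"delta_pos": [0, 0, 0], "rotation": [0, 0, 0], "grip": 0.5}
    - {"delta_pos": [0, 0.2, 0], "rotation": [0, 0, 0], "grip": 0.5}
    - {"delta_pos": [0, 0, 0], "rotation": [0, 0, 0], "grip": 0.5}

```text
time_s: 11.32
position: [0.6006, -0.1701, 0.0512]
eef_rot: [-1.163, 1.282, -1.279]
wrist_force: [0.3, 0.7, -2.7]
opening: 0.0633
```

>>> carry_out:
  commands:
    - {"delta_pos": [0, 0.2, 0], "rotation": [0, 0, 0], "grip": 0.5}
    - {"delta_pos": [0, 0, 0], "rotation": [0, 0, 0], "grip": 0.5}

```text
time_s: 11.48
position: [0.6013, -0.1705, 0.0502]
eef_rot: [-1.162, 1.28, -1.28]
wrist_force: [-0.4, 0.1, -2.4]
opening: 0.0634
```

>>> carry_out:
  commands:
    - {"delta_pos": [0, 0.2, 0], "rotation": [0, 0, 0], "grip": 0.5}
    - {"delta_pos": [0, 0, 0], "rotation": [0, 0, 0], "grip": 0.5}

```text
time_s: 11.65
position: [0.6013, -0.1704, 0.0482]
eef_rot: [-1.162, 1.28, -1.28]
wrist_force: [0.2, -0.4, -2.0]
opening: 0.0634
```

>>> carry_out:
  commands:
    - {"delta_pos": [0, 0.2, 0], "rotation": [0, 0, 0], "grip": 0.5}
    - {"delta_pos": [0, 0, 0], "rotation": [0, 0, 0], "grip": 0.5}

```text
time_s: 11.82
position: [0.6015, -0.1704, 0.0479]
eef_rot: [-1.162, 1.279, -1.28]
wrist_force: [-2.5, 1.6, 3.4]
opening: 0.0631
```

Contact with the worktop at TCP z 0.0479, so the jar-bottom offset is 47.9 mm. Raise to about 12 mm and slide in.

>>> carry_out:
  commands:
    - {"delta_pos": [0, -0.7, 0], "rotation": [0, 0, 0], "grip": 0.5}
    - {"delta_pos": [0, -0.7, 0], "rotation": [0, 0, 0], "grip": 0.5}
    - {"delta_pos": [0, 0, 0], "rotation": [0, 0, 0], "grip": 0.5}
    - {"delta_pos": [0, 0, 0], "rotation": [0, 0, 0], "grip": 0.5}

```text
time_s: 12.15
position: [0.6021, -0.1708, 0.0612]
eef_rot: [-1.161, 1.278, -1.282]
wrist_force: [0.6, 0.6, -3.6]
opening: 0.0632
```

>>> carry_out:
  commands:
    - {"delta_pos": [-1, 0, 0], "rotation": [0, 0, 0], "grip": 0.5}
    - {"delta_pos": [-1, 0, 0], "rotation": [0, 0, 0], "grip": 0.5}
    - {"delta_pos": [-1, 0, 0], "rotation": [0, 0, 0], "grip": 0.5}
    - {"delta_pos": [-1, 0, 0], "rotation": [0, 0, 0], "grip": 0.5}
    - {"delta_pos": [0, 0, 0], "rotation": [0, 0, 0], "grip": 0.5}

```text
time_s: 12.57
position: [0.605, -0.1274, 0.0599]
eef_rot: [-1.163, 1.279, -1.276]
wrist_force: [-0.0, -0.1, -2.0]
opening: 0.0633
```

Run:
```python
from h import *
go([.6117,-.0685,.0598])
t=snap('top','t6.png')
cv2.imwrite('pics/t6b.png',cv2.resize(t[150:230,300:430,::-1],None,fx=6,fy=6,interpolation=cv2.INTER_CUBIC))
```

```text
t 12.57 pos [ 0.605  -0.1274  0.0599] psi -5.35 toolY [-0.001  0.002 -1.   ] toolX [-0.093 -0.996 -0.002] q [-0.317  0.323  0.055  1.305  0.002  1.347] open 0.0633 F [-0.  -0.1 -2. ]
tool delta cm [-5.93  0.02  0.12] norm 5.93
```

View pics/t6b.png

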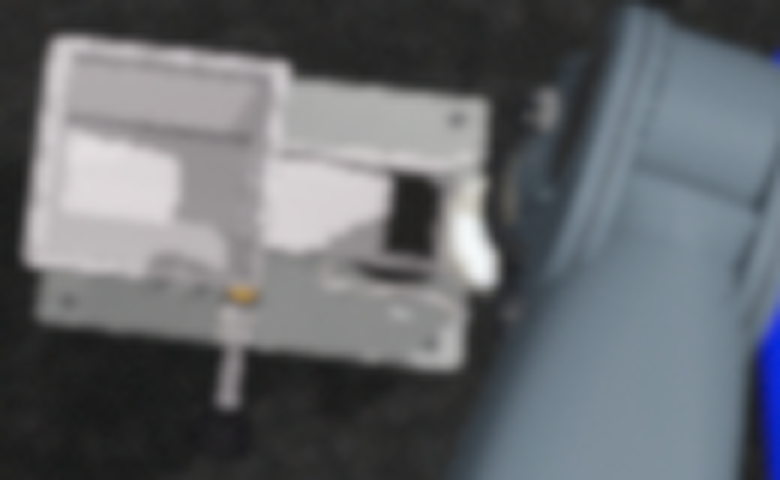

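>>> carry_out:
  commands:
    - {"delta_pos": [-0.8, 0, 0], "rotation": [0, 0, 0], "grip": 0.5}
    - {"delta_pos": [-0.8, 0, 0], "rotation": [0, 0, 0], "grip": 0.5}
    - {"delta_pos": [-0.8, 0, 0], "rotation": [0, 0, 0], "grip": 0.5}
    - {"delta_pos": [-0.8, 0, 0], "rotation": [0, 0, 0], "grip": 0.5}
    - {"delta_pos": [0, 0, 0], "rotation": [0, 0, 0], "grip": 0.5}

```text
time_s: 13.03
position: [0.6083, -0.0967, 0.0603]
eef_rot: [-1.162, 1.279, -1.278]
wrist_force: [-0.5, -0.5, -3.4]
opening: 0.0631
```

>>> carry_out:
  commands:
    - {"delta_pos": [-0.8, 0, 0], "rotation": [0, 0, 0], "grip": 0.5}
    - {"delta_pos": [-0.8, 0, 0], "rotation": [0, 0, 0], "grip": 0.5}
    - {"delta_pos": [-0.4, 0, 0], "rotation": [0, 0, 0], "grip": 0.5}
    - {"delta_pos": [0, 0, 0], "rotation": [0, 0, 0], "grip": 0.5}

```text
time_s: 13.37
position: [0.6102, -0.0777, 0.0603]
eef_rot: [-1.162, 1.279, -1.279]
wrist_force: [0.1, 0.4, -2.9]
opening: 0.0637
```

Run:
```python
from h import *
go([.6117,-.0685,.0598])
```

```text
t 13.37 pos [ 0.6102 -0.0777  0.0603] psi -5.45 toolY [-0.     0.001 -1.   ] toolX [-0.095 -0.995 -0.001] q [-0.236  0.313  0.044  1.302  0.     1.43 ] open 0.0637 F [ 0.1  0.4 -2.9]
tool delta cm [-0.93  0.05  0.06] norm 0.93
```

>>> carry_out:
  commands:
    - {"delta_pos": [-0.5, 0, 0], "rotation": [0, 0, 0], "grip": 0.5}
    - {"delta_pos": [-0.4, 0, 0], "rotation": [0, 0, 0], "grip": 0.5}
    - {"delta_pos": [0, 0, 0], "rotation": [0, 0, 0], "grip": 0.5}
    - {"delta_pos": [0, 0.1, 0], "rotation": [0, 0, 0], "grip": 0.5}
    - {"delta_pos": [0, 0.1, 0], "rotation": [0, 0, 0], "grip": 0.5}
    - {"delta_pos": [0, 0.1, 0], "rotation": [0, 0, 0], "grip": 0.5}
    - {"delta_pos": [0, 0, 0], "rotation": [0, 0, 0], "grip": 0.5}

```text
time_s: 13.95
position: [0.6111, -0.07, 0.058]
eef_rot: [-1.161, 1.28, -1.28]
wrist_force: [-0.4, 1.2, 1.1]
opening: 0.0632
```

Run:
```python
from h import *
go([.6117,-.0685,.058])
s=snap('side','s7.png');t=snap('top','t7.png')
a=cv2.resize(t[150:230,300:400,::-1],None,fx=4,fy=4,interpolation=cv2.INTER_CUBIC)
b=cv2.resize(s[140:220,280:360,::-1],None,fx=4,fy=4,interpolation=cv2.INTER_CUBIC)
cv2.imwrite('pics/c7.png',np.hstack([a,b]))
```

```text
t 13.95 pos [ 0.6111 -0.07    0.058 ] psi -5.54 toolY [ 0.  0. -1.] toolX [-0.097 -0.995 -0.   ] q [-0.223  0.314  0.04   1.297  0.     1.444] open 0.0632 F [-0.4  1.2  1.1]
tool delta cm [-0.16 -0.    0.05] norm 0.16
```

View pics/c7.png

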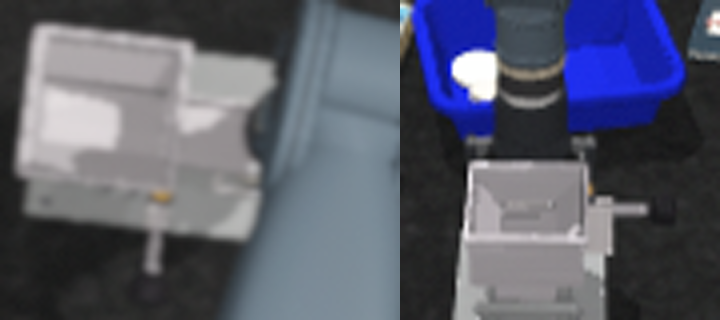

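>>> carry_out:
  commands:
    - {"delta_pos": [0, 0, 0], "rotation": [0, 0, 0], "grip": 1}
    - {"delta_pos": [0, 0, 0], "rotation": [0, 0, 0], "grip": 1}
    - {"delta_pos": [0, 0, 0], "rotation": [0, 0, 0], "grip": 1}
    - {"delta_pos": [0, 0, 0], "rotation": [0, 0, 0], "grip": 1}
    - {"delta_pos": [0, -1, 0], "rotation": [0, 0, 0], "grip": 1}
    - {"delta_pos": [0, -2, 0], "rotation": [0, 0, 0], "grip": 1}
    - {"delta_pos": [0, -3, 0], "rotation": [0, 0, 0], "grip": 1}
    - {"delta_pos": [0, -3, 0], "rotation": [0, 0, 0], "grip": 1}
    - {"delta_pos": [0, -3, 0], "rotation": [0, 0, 0], "grip": 1}
    - {"delta_pos": [0, -3, 0], "rotation": [0, 0, 0], "grip": 1}
    - {"delta_pos": [0, -3, 0], "rotation": [0, 0, 0], "grip": 1}
    - {"delta_pos": [0, -3, 0], "rotation": [0, 0, 0], "grip": 1}

```text
time_s: 15.05
position: [0.6108, -0.0699, 0.2699]
eef_rot: [-1.161, 1.279, -1.281]
wrist_force: [1.4, -0.4, 0.3]
opening: 0.0855
```

>>> carry_out:
  commands:
    - {"delta_pos": [-3.6, 0, -1.1], "rotation": [0, 0, 0], "grip": 1}
    - {"delta_pos": [-3.6, 0, -1.1], "rotation": [0, 0, 0], "grip": 1}
    - {"delta_pos": [-3.6, 0, -1.1], "rotation": [0, 0, 0], "grip": 1}
    - {"delta_pos": [-3.6, 0, -1.1], "rotation": [0, 0, 0], "grip": 1}
    - {"delta_pos": [-3.6, 0, -1.1], "rotation": [0, 0, 0], "grip": 1}
    - {"delta_pos": [-3.6, 0, -1.1], "rotation": [0, 0, 0], "grip": 1}
    - {"delta_pos": [-3.6, 0, -1.1], "rotation": [0, 0, 0], "grip": 1}
    - {"delta_pos": [-3.6, 0, -1.1], "rotation": [0, 0, 0], "grip": 1}
    - {"delta_pos": [-3.6, 0, -1.1], "rotation": [0, 0, 0], "grip": 1}
    - {"delta_pos": [-3.6, 0, -1.1], "rotation": [0, 0, 0], "grip": 1}
    - {"delta_pos": [-3.6, 0, -1.1], "rotation": [0, 0, 0], "grip": 1}
    - {"delta_pos": [-3.6, 0, -1.1], "rotation": [0, 0, 0], "grip": 1}

```text
time_s: 16.05
position: [0.5206, 0.3746, 0.2685]
eef_rot: [-1.16, 1.279, -1.28]
wrist_force: [0.7, -0.1, 0.5]
opening: 0.0856
```

>>> carry_out:
  commands:
    - {"delta_pos": [0, 0, 0], "rotation": [0, -0.118, 0], "grip": 1}
    - {"delta_pos": [0, 0, 0], "rotation": [0, -0.118, 0], "grip": 1}
    - {"delta_pos": [0, 0, 0], "rotation": [0, -0.118, 0], "grip": 1}
    - {"delta_pos": [0, 0, 0], "rotation": [0, -0.118, 0], "grip": 1}
    - {"delta_pos": [0, 0, 0], "rotation": [0, -0.118, 0], "grip": 1}
    - {"delta_pos": [0, 0, 0], "rotation": [0, -0.118, 0], "grip": 1}
    - {"delta_pos": [0, 0, 0], "rotation": [0, -0.118, 0], "grip": 1}
    - {"delta_pos": [0, 0, 0], "rotation": [0, -0.118, 0], "grip": 1}
    - {"delta_pos": [0, 0, 0], "rotation": [0, -0.118, 0], "grip": 1}
    - {"delta_pos": [0, 0, 0], "rotation": [0, -0.118, 0], "grip": 1}
    - {"delta_pos": [0, 0, 0], "rotation": [0, -0.118, 0], "grip": 1}
    - {"delta_pos": [0, 0, 0], "rotation": [0, -0.118, 0], "grip": 1}

```text
time_s: 17.05
position: [0.5213, 0.3728, 0.2683]
eef_rot: [-1.562, 0.192, -0.193]
wrist_force: [0.4, -0.3, 0.3]
opening: 0.0856
```

Run:
```python
from h import *
where()
s=snap('side','s8.png');t=snap('top','t8.png')
a=cv2.resize(t[145:240,210:400,::-1],None,fx=4,fy=4,interpolation=cv2.INTER_CUBIC)
cv2.imwrite('pics/t8b.png',a)
b=cv2.resize(s[140:320,270:390,::-1],None,fx=3.3,fy=3.3,interpolation=cv2.INTER_CUBIC)
cv2.imwrite('pics/s8b.png',b)
```

```text
t 17.05 pos [0.5213 0.3728 0.2683] psi 75.94 toolY [ 0.001  0.    -1.   ] toolX [ 0.97  -0.243  0.001] q [ 0.516  0.378  0.542  1.733 -0.     0.762] open 0.0856 F [ 0.4 -0.3  0.3]
```

View pics/t8b.png

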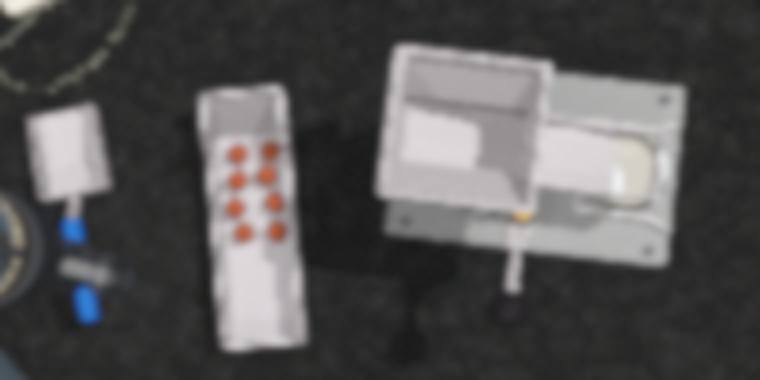

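View pics/s8b.png

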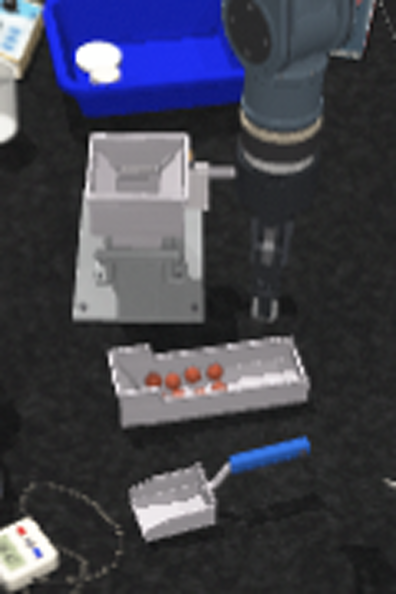

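Jar visible under the spout at crop (632,170); scoop unmoved (grip crop (80,270)); gate home. Now go over the scoop's grip.

>>> carry_out:
  commands:
    - {"delta_pos": [0, 0, 0], "rotation": [0, -0.1125, 0], "grip": 1}
    - {"delta_pos": [0, 0, 0], "rotation": [0, -0.1125, 0], "grip": 1}
    - {"delta_pos": [0, 0, 0], "rotation": [0, -0.1125, 0], "grip": 1}
    - {"delta_pos": [0, 0, 0], "rotation": [0, -0.1125, 0], "grip": 1}
    - {"delta_pos": [-0.2, 0, 3], "rotation": [0, 0, 0], "grip": 1}
    - {"delta_pos": [0, 2.8, 0], "rotation": [0, 0, 0], "grip": 1}
    - {"delta_pos": [0, 2.8, 0], "rotation": [0, 0, 0], "grip": 1}
    - {"delta_pos": [0, 2.8, 0], "rotation": [0, 0, 0], "grip": 1}
    - {"delta_pos": [0, 2.8, 0], "rotation": [0, 0, 0], "grip": 1}
    - {"delta_pos": [0, 2.8, 0], "rotation": [0, 0, 0], "grip": 0.6}
    - {"delta_pos": [0, 2, 0], "rotation": [0, 0, 0], "grip": 0.6}
    - {"delta_pos": [0, 0, 0], "rotation": [0, 0, 0], "grip": 0.6}

```text
time_s: 18.15
position: [0.51, 0.3997, 0.1011]
eef_rot: [-1.57, -0.146, 0.161]
wrist_force: [-1.4, -1.1, -1.2]
opening: 0.0519
```

Run:
```python
from h import *
go([.513,.402,.044])
s=snap('side','s9.png');t=snap('top','t9.png')
a=cv2.resize(t[175:235,205:265,::-1],None,fx=6,fy=6,interpolation=cv2.INTER_CUBIC)
b=cv2.resize(s[250:310,310:370,::-1],None,fx=6,fy=6,interpolation=cv2.INTER_CUBIC)
cv2.imwrite('pics/c9.png',np.hstack([a,b]))
```

```text
t 18.15 pos [0.51   0.3997 0.1011] psi 101.22 toolY [-0.009 -0.006 -1.   ] toolX [ 0.981  0.195 -0.01 ] q [ 0.561  0.392  0.226  1.416 -0.     0.366] open 0.0519 F [-1.4 -1.1 -1.2]
tool delta cm [0.4  5.71 0.19] norm 5.72
```

View pics/c9.png

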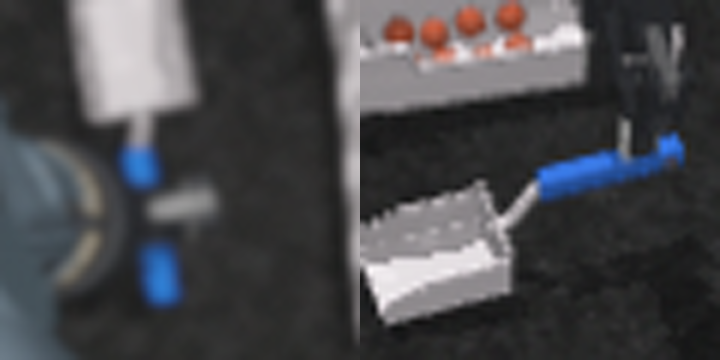

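>>> carry_out:
  commands:
    - {"delta_pos": [0.3, 2, 0.15], "rotation": [0, 0, 0], "grip": 0.6}
    - {"delta_pos": [0, 2, 0], "rotation": [0, 0, 0], "grip": 0.6}
    - {"delta_pos": [0, 1.7, 0], "rotation": [0, 0, 0], "grip": 0.6}
    - {"delta_pos": [0, 0, 0], "rotation": [0, 0, 0], "grip": 0.6}
    - {"delta_pos": [0, 0, 0], "rotation": [0, 0, 0], "grip": 0}
    - {"delta_pos": [0, 0, 0], "rotation": [0, 0, 0], "grip": 0}
    - {"delta_pos": [0, 0, 0], "rotation": [0, 0, 0], "grip": 0}
    - {"delta_pos": [0, 0, 0], "rotation": [0, 0, 0], "grip": 0}
    - {"delta_pos": [0, 0, 0], "rotation": [0, 0, 0], "grip": 0}
    - {"delta_pos": [0, 0, 0], "rotation": [0, 0, 0], "grip": 0}
  grip_force: 100

```text
time_s: 19.08
position: [0.5173, 0.4048, 0.0532]
eef_rot: [-1.563, -0.159, 0.153]
wrist_force: [-1.0, -0.4, 6.2]
opening: 0.0112
```

Run:
```python
from h import *
where()
```

```text
t 19.08 pos [0.5173 0.4048 0.0532] psi 101.38 toolY [ 0.004  0.002 -1.   ] toolX [0.98  0.197 0.004] q [ 0.562  0.42   0.166  1.313 -0.     0.363] open 0.0112 F [-1.  -0.4  6.2]
```

>>> carry_out:
  commands:
    - {"delta_pos": [0, -1, 0], "rotation": [0, 0, 0], "grip": 0}
    - {"delta_pos": [0, -2, 0], "rotation": [0, 0, 0], "grip": 0}
    - {"delta_pos": [0, -3, 0], "rotation": [0, 0, 0], "grip": 0}
    - {"delta_pos": [0, -3, 0], "rotation": [0, 0, 0], "grip": 0}
    - {"delta_pos": [0, -3, 0], "rotation": [0, 0, 0], "grip": 0}
    - {"delta_pos": [0, 0, 0], "rotation": [0, 0, 0], "grip": 0}
    - {"delta_pos": [0, 0, 0], "rotation": [0, 0, 0], "grip": 0}

```text
time_s: 19.67
position: [0.5173, 0.4048, 0.1737]
eef_rot: [-1.562, -0.16, 0.152]
wrist_force: [-0.2, -0.4, -1.6]
opening: 0.0115
```

Run:
```python
from h import *
where()
s=snap('side','s10.png');t=snap('top','t10.png')
a=cv2.resize(t[160:240,252:292,::-1],None,fx=7,fy=7,interpolation=cv2.INTER_CUBIC)
b=cv2.resize(s[220:300,300:360,::-1],None,fx=7,fy=7,interpolation=cv2.INTER_CUBIC)
cv2.imwrite('pics/c10.png',np.hstack([a,b]))
```

```text
t 19.67 pos [0.5173 0.4048 0.1737] psi 101.38 toolY [ 0.005  0.003 -1.   ] toolX [0.98  0.197 0.005] q [0.562 0.388 0.365 1.542 0.    0.363] open 0.0115 F [-0.2 -0.4 -1.6]
```

View pics/c10.png

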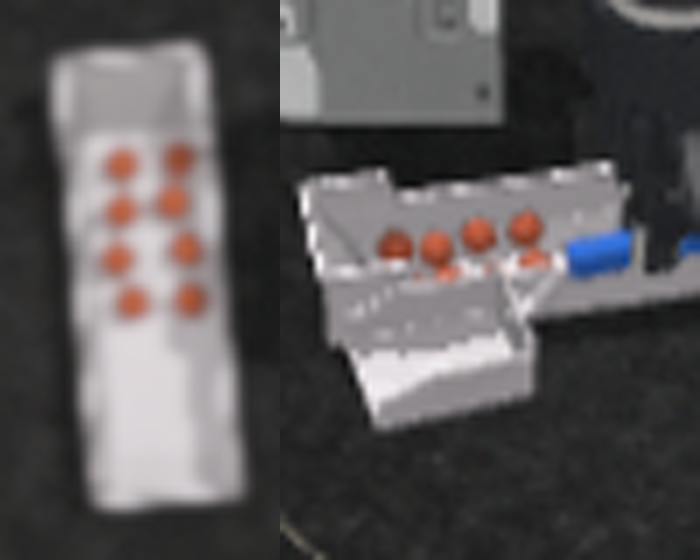

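```bash
cat > ov.py <<'E'
from h import *
def tray(X,O=(.562,.2577),yaw=5.8):
    c,s=np.cos(np.radians(yaw)),np.sin(np.radians(yaw));return (O[0]+c*X[0]-s*X[1],O[1]+s*X[0]+c*X[1],X[2])
def overlay(img,name,x0,y0,x1,y1,f,lines,out):
    a=cv2.resize(img[y0:y1,x0:x1],None,fx=f,fy=f,interpolation=cv2.INTER_CUBIC)
    for P,Q,col in lines:
        q=[tuple(int(round((c+.5-o)*f)) for c,o in zip(proj(name,p),(x0,y0))) for p in (P,Q)]
        cv2.line(a,q[0],q[1],col,1)
    cv2.imwrite(out,a);return a
def traylines(**k):
    L=[]
    for y in(-.032,.032):
        L.append((tray((-.108,y,.003),**k),tray((.075,y,.003),**k),(0,255,0)))
        L.append((tray((-.108,y,.036),**k),tray((.06,y,.036),**k),(255,0,0)))
        L.append((tray((.06,y,.054),**k),tray((.108,y,.054),**k),(255,0,255)))
    L.append((tray((-.108,-.032,.024),**k),tray((-.108,.032,.024),**k),(255,255,0)))
    L.append((tray((.075,-.032,.003),**k),tray((.075,.032,.003),**k),(0,255,255)))
    L.append((tray((.108,-.032,.054),**k),tray((.108,.032,.054),**k),(0,255,255)))
    return L
if __name__=='__main__':
    import sys
    k=dict(O=(float(sys.argv[1]),float(sys.argv[2])),yaw=float(sys.argv[3]))
    a=overlay(cv2.imread('pics/t10.png'),'top',250,160,292,240,7,traylines(**k),'pics/x.png')
    b=overlay(cv2.imread('pics/s8.png'),'side',295,235,375,275,6,traylines(**k),'pics/x.png')
    H=max(a.shape[0],b.shape[0]);pad=lambda z:np.vstack([z,np.zeros((H-z.shape[0],z.shape[1],3),'uint8')])
    cv2.imwrite(sys.argv[4],np.hstack([pad(a),pad(b)]))
E
python3 ov.py .562 .2577 5.8 pics/ov1.png
```

```text
(no output)
```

View pics/ov1.png

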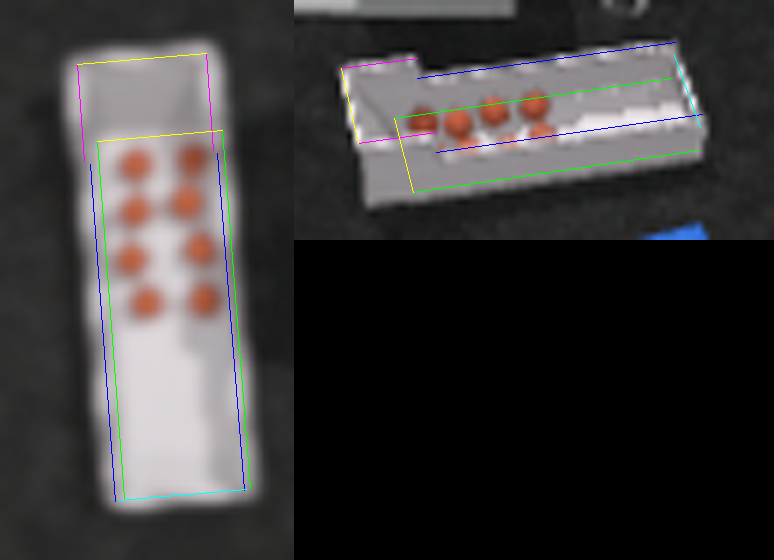

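Overlay agrees with the tray (origin 0.562,0.258, yaw 5.8°). Move the scoop above the tray's near end.

>>> carry_out:
  commands:
    - {"delta_pos": [0, 0, 0], "rotation": [0, 0.098, 0], "grip": 0}
    - {"delta_pos": [-2.26, 0, -2.52], "rotation": [0, 0, 0], "grip": 0}
    - {"delta_pos": [-2.26, 0, -2.52], "rotation": [0, 0, 0], "grip": 0}
    - {"delta_pos": [-2.26, 0, -2.52], "rotation": [0, 0, 0], "grip": 0}
    - {"delta_pos": [-2.26, 0, -2.52], "rotation": [0, 0, 0], "grip": 0}
    - {"delta_pos": [-2.26, 0, -2.52], "rotation": [0, 0, 0], "grip": 0}
    - {"delta_pos": [-2.26, 0, -2.52], "rotation": [0, 0, 0], "grip": 0}
    - {"delta_pos": [0, 2, 0], "rotation": [0, 0, 0], "grip": 0}
    - {"delta_pos": [0, 2, 0], "rotation": [0, 0, 0], "grip": 0}
    - {"delta_pos": [0, 2, 0], "rotation": [0, 0, 0], "grip": 0}
    - {"delta_pos": [0, 0, 0], "rotation": [0, 0, 0], "grip": 0}
    - {"delta_pos": [0, 0, 0], "rotation": [0, 0, 0], "grip": 0}

```text
time_s: 20.77
position: [0.3936, 0.2387, 0.1072]
eef_rot: [-1.572, -0.074, 0.084]
wrist_force: [0.8, 1.1, -0.7]
opening: 0.0116
```

```bash
cat > sc.py <<'E'
from ov import *
def scooplines(p,M,ax=.103,lat=0.,h=.0532,pitch=0.):
    # scoop frame: x = tool x, y = tool z, z = -tool y
    R=np.stack([M[:,0],M[:,2],-M[:,1]],1)@Rot.from_euler('y',pitch,degrees=True).as_matrix()
    o=p+R@np.array([ax,lat,-h]);f=lambda *X:tuple(o+R@np.array(X))
    L=[]
    for y in(-.028,.028):
        L+=[(f(-.038,y,0),f(.038,y,0),(0,255,0)),(f(-.038,y,.029),f(.013,y,.029),(255,0,0)),(f(.013,y,.021),f(.038,y,.021),(255,0,0))]
    L+=[(f(.038,-.028,0),f(.038,.028,0),(0,255,255)),(f(-.038,-.028,.036),f(-.038,.028,.036),(255,0,255)),(f(-.152,0,.0625),f(-.062,0,.0625),(0,165,255))]
    return L,o
E
python3 - <<'E'
from sc import *
p,M=where()
s=snap('side','s11.png');t=snap('top','t11.png')
L,o=scooplines(p,M);print(o)
L=L+traylines()
a=overlay(t[:,:,::-1].copy(),'top',250,170,300,250,6,L,'pics/x.png')
b=overlay(s[:,:,::-1].copy(),'side',300,220,380,280,6,L,'pics/x.png')
H=480;pad=lambda z:np.vstack([z,np.zeros((H-z.shape[0],z.shape[1],3),'uint8')])
cv2.imwrite('pics/ov2.png',np.hstack([pad(a),pad(b)]))
E
```

```text
t 20.77 pos [0.3936 0.2387 0.1072] psi 95.76 toolY [-0.007 -0.003 -1.   ] toolX [ 0.995  0.1   -0.007] q [ 0.399 -0.101 -0.31   1.37   0.     0.299] open 0.0116 F [ 0.8  1.1 -0.7]
[0.49573162 0.24886332 0.05333354]
```

View pics/ov2.png

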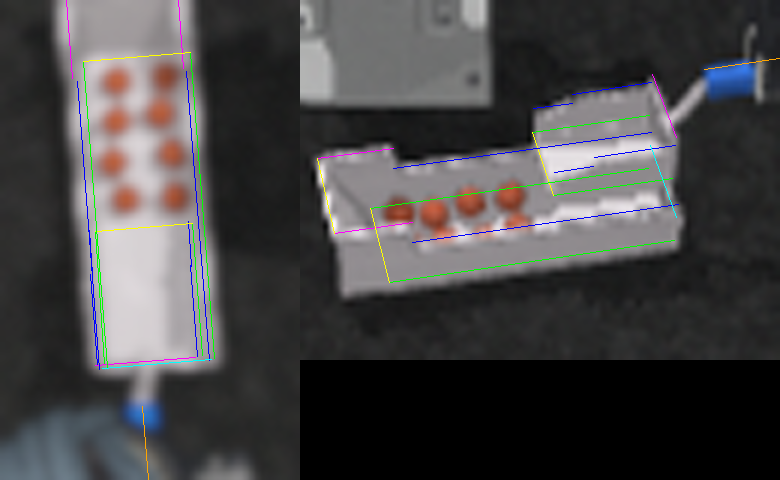

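Run:
```python
from sc import *
a=cv2.imread('pics/t10.png').astype(int);b=cv2.imread('pics/t11.png').astype(int)
p,M=where();R=np.stack([M[:,0],M[:,2],-M[:,1]],1)
for v in (212,218,224): 
    print(v,'u262..288',b[v,262:289,1].tolist()); print('   before',a[v,262:289,1].tolist())
for x in (-.03,0,.03):
    for lat in(-.028,.028):
        q=p+R@np.array([.103+x,lat,.029-.0532]); print(x,lat,np.round(proj('top',q),1))
d=np.abs(a-b).sum(2)[175:240,250:300];cv2.imwrite('pics/d.png',cv2.resize(np.clip(d*3,0,255).astype('uint8'),None,fx=8,fy=8,interpolation=cv2.INTER_NEAREST))
```

```text
t 20.87 pos [0.3961 0.2398 0.1103] psi 95.78 toolY [-0.001 -0.    -1.   ] toolX [ 0.995  0.101 -0.001] q [ 0.399 -0.102 -0.305  1.369  0.     0.299] open 0.0115 F [ 1.   0.2 -0.8]
212 u262..288 [53, 98, 144, 173, 192, 206, 211, 211, 211, 211, 209, 209, 209, 208, 204, 191, 174, 166, 167, 164, 162, 168, 158, 116, 63, 40, 40]
   before [55, 104, 151, 175, 190, 204, 212, 215, 215, 215, 215, 215, 215, 214, 213, 209, 197, 181, 173, 169, 170, 175, 163, 119, 64, 40, 40]
218 u262..288 [46, 93, 140, 165, 181, 198, 207, 211, 213, 215, 215, 214, 211, 207, 200, 186, 171, 167, 170, 168, 168, 177, 170, 130, 77, 49, 45]
   before [53, 110, 159, 176, 179, 194, 208, 214, 215, 214, 214, 214, 214, 214, 213, 210, 198, 182, 174, 172, 178, 186, 176, 135, 78, 49, 45]
224 u262..288 [36, 56, 101, 143, 172, 192, 205, 208, 209, 209, 209, 208, 207, 207, 203, 190, 173, 164, 164, 165, 162, 160, 163, 150, 107, 59, 43]
   before [35, 56, 102, 145, 171, 189, 203, 210, 211, 211, 210, 210, 210, 211, 211, 211, 207, 195, 179, 171, 168, 167, 169, 154, 110, 61, 41]
-0.03 -0.028 [281.6 225.7]
-0.03 0.028 [265.  227.1]
0 -0.028 [280.9 216.8]
0 0.028 [264.3 218.2]
0.03 -0.028 [280.3 207.8]
0.03 0.028 [263.6 209.2]
```

View pics/d.png

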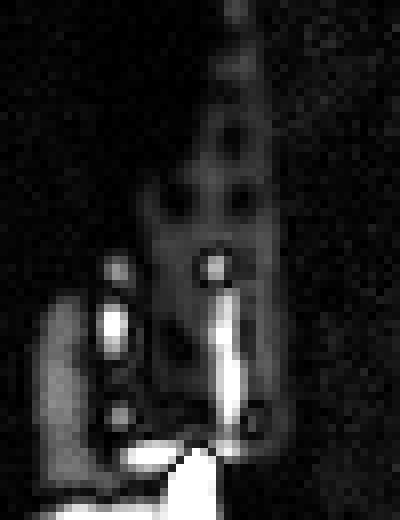

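>>> carry_out:
  commands:
    - {"delta_pos": [0.2, 1, 0.1], "rotation": [0, 0, 0], "grip": 0}
    - {"delta_pos": [0, 1.5, 0], "rotation": [0, 0, 0], "grip": 0}
    - {"delta_pos": [0, 1.5, 0], "rotation": [0, 0, 0], "grip": 0}
    - {"delta_pos": [0, 1, 0], "rotation": [0, 0, 0], "grip": 0}
    - {"delta_pos": [0, 0, 0], "rotation": [0, 0, 0], "grip": 0}
    - {"delta_pos": [0, 0.1, 0], "rotation": [0, 0, 0], "grip": 0}

```text
time_s: 21.37
position: [0.3982, 0.2411, 0.0593]
eef_rot: [-1.569, -0.079, 0.079]
wrist_force: [0.6, -0.2, -1.0]
opening: 0.0114
```

>>> carry_out:
  commands:
    - {"delta_pos": [0, 0.2, 0], "rotation": [0, 0, 0], "grip": 0}
    - {"delta_pos": [0, 0, 0], "rotation": [0, 0, 0], "grip": 0}

```text
time_s: 21.53
position: [0.3987, 0.2413, 0.058]
eef_rot: [-1.569, -0.08, 0.078]
wrist_force: [-0.5, 0.6, -0.8]
opening: 0.0116
```

>>> carry_out:
  commands:
    - {"delta_pos": [0, 0.2, 0], "rotation": [0, 0, 0], "grip": 0}
    - {"delta_pos": [0, 0, 0], "rotation": [0, 0, 0], "grip": 0}

```text
time_s: 21.7
position: [0.3991, 0.2414, 0.0566]
eef_rot: [-1.569, -0.081, 0.077]
wrist_force: [-1.1, -0.5, 3.0]
opening: 0.0118
```

Run:
```python
from sc import *
p,M=where()
s=snap('side','s12.png');t=snap('top','t12.png')
L,o=scooplines(p,M,ax=.102);L=L[:0]
a=overlay(t[:,:,::-1].copy(),'top',250,170,300,250,6,L,'pics/x.png')
b=overlay(s[:,:,::-1].copy(),'side',300,220,380,280,6,L,'pics/x.png')
H=480;pad=lambda z:np.vstack([z,np.zeros((H-z.shape[0],z.shape[1],3),'uint8')])
cv2.imwrite('pics/ov3.png',np.hstack([pad(a),pad(b)]))
```

```text
t 21.70 pos [0.3991 0.2414 0.0566] psi 95.77 toolY [ 0.002  0.001 -1.   ] toolX [0.995 0.101 0.002] q [ 0.4   -0.066 -0.38   1.255 -0.     0.299] open 0.0118 F [-1.1 -0.5  3. ]
```

View pics/ov3.png

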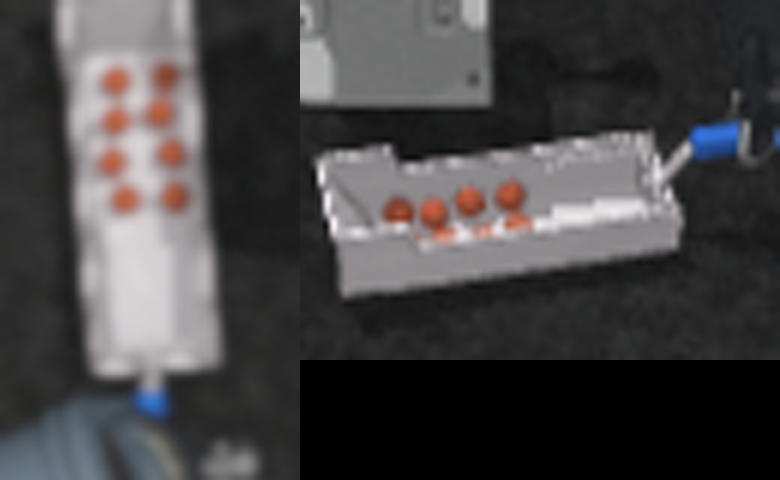

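Scoop flat on the tray floor behind the balls (lip at about row 222 in the top view). Drive forward.

>>> carry_out:
  commands:
    - {"delta_pos": [0.7, 0, 0], "rotation": [0, 0, 0], "grip": 0}
    - {"delta_pos": [0.7, 0, 0], "rotation": [0, 0, 0], "grip": 0}
    - {"delta_pos": [0.7, 0, 0], "rotation": [0, 0, 0], "grip": 0}
    - {"delta_pos": [0.7, 0, 0], "rotation": [0, 0, 0], "grip": 0}
    - {"delta_pos": [0.7, 0, 0], "rotation": [0, 0, 0], "grip": 0}
    - {"delta_pos": [0.7, 0, 0], "rotation": [0, 0, 0], "grip": 0}
    - {"delta_pos": [0.7, 0, 0], "rotation": [0, 0, 0], "grip": 0}
    - {"delta_pos": [0.7, 0, 0], "rotation": [0, 0, 0], "grip": 0}
    - {"delta_pos": [0.7, 0, 0], "rotation": [0, 0, 0], "grip": 0}
    - {"delta_pos": [0.7, 0, 0], "rotation": [0, 0, 0], "grip": 0}

```text
time_s: 22.63
position: [0.4674, 0.2484, 0.0567]
eef_rot: [-1.569, -0.079, 0.08]
wrist_force: [-5.9, -0.4, 7.2]
opening: 0.011
```

```bash
cat > v.py <<'E'
from sc import *
def two(n,tb=(250,160,300,240),sb=(300,220,380,280),f=6,L=[]):
    s=snap('side','s%s.png'%n);t=snap('top','t%s.png'%n)
    a=overlay(t[:,:,::-1].copy(),'top',*tb,f,L,'pics/x.png')
    b=overlay(s[:,:,::-1].copy(),'side',*sb,f,L,'pics/x.png')
    H=max(a.shape[0],b.shape[0]);pad=lambda z:np.vstack([z,np.zeros((H-z.shape[0],z.shape[1],3),'uint8')])
    cv2.imwrite('pics/c%s.png'%n,np.hstack([pad(a),pad(b)]))
E
python3 - <<'E'
from v import *
p,M=where();two('13')
E
```

```text
t 22.63 pos [0.4674 0.2484 0.0567] psi 95.80 toolY [-0.001  0.001 -1.   ] toolX [ 0.995  0.101 -0.001] q [ 3.610e-01  1.000e-01 -2.110e-01  1.261e+00  1.000e-03  2.600e-01] open 0.0110 F [-5.9 -0.4  7.2]
```

View pics/c13.png

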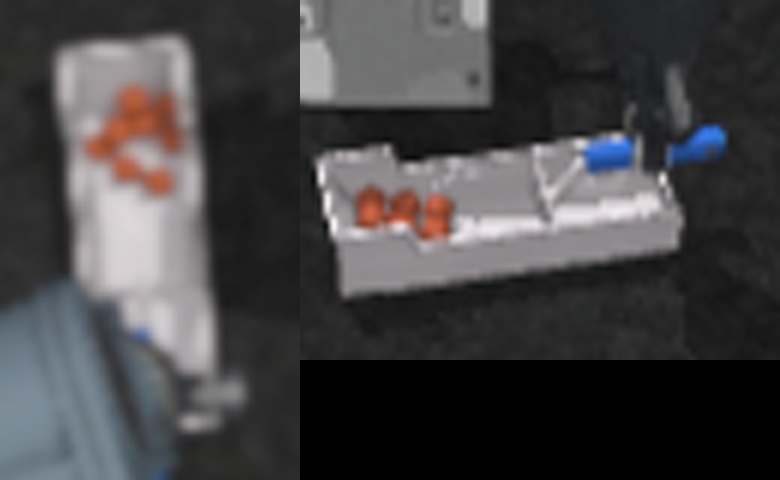

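Balls are bunching against the far wall (top (130,120) in the crop). Continue slowly.

>>> carry_out:
  commands:
    - {"delta_pos": [0.5, 0, 0], "rotation": [0, 0, 0], "grip": 0}
    - {"delta_pos": [0.5, 0, 0], "rotation": [0, 0, 0], "grip": 0}
    - {"delta_pos": [0.5, 0, 0], "rotation": [0, 0, 0], "grip": 0}
    - {"delta_pos": [0.5, 0, 0], "rotation": [0, 0, 0], "grip": 0}
    - {"delta_pos": [0.5, 0, 0], "rotation": [0, 0, 0], "grip": 0}
    - {"delta_pos": [0.3, 0, 0], "rotation": [0, 0, 0], "grip": 0}
    - {"delta_pos": [0, 0, 0], "rotation": [0, 0, 0], "grip": 0}

```text
time_s: 23.32
position: [0.4887, 0.2506, 0.0567]
eef_rot: [-1.569, -0.069, 0.091]
wrist_force: [-20.1, -2.2, 18.3]
opening: 0.0114
```

Run:
```python
from v import *
p,M=where();two('14')
```

```text
t 23.32 pos [0.4887 0.2506 0.0567] psi 95.84 toolY [-0.014 -0.001 -1.   ] toolX [ 0.995  0.102 -0.014] q [ 0.349  0.164 -0.141  1.28   0.004  0.247] open 0.0114 F [-20.1  -2.2  18.3]
```

View pics/c14.png

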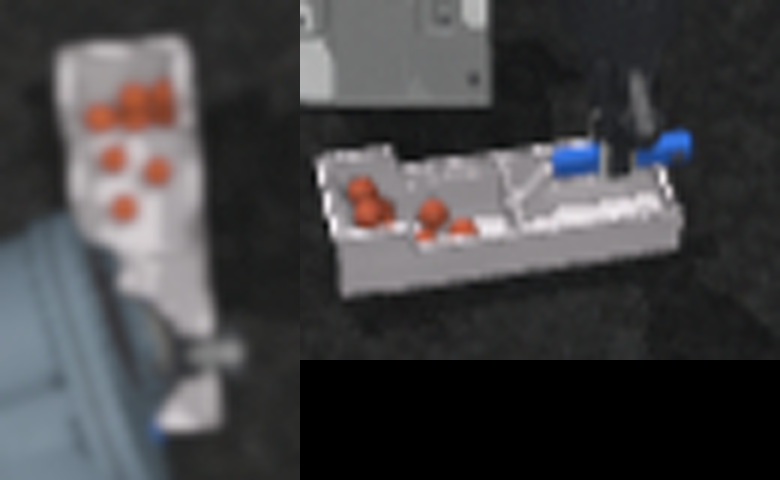

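Three balls are in the pan and five are heaped at the far wall. Push a bit harder with a small wiggle.

>>> carry_out:
  commands:
    - {"delta_pos": [0.4, 0, 0.15], "rotation": [0, 0, 0], "grip": 0}
    - {"delta_pos": [0.3, 0, -0.3], "rotation": [0, 0, 0], "grip": 0}
    - {"delta_pos": [0.3, 0, 0.3], "rotation": [0, 0, 0], "grip": 0}
    - {"delta_pos": [0.3, 0, -0.3], "rotation": [0, 0, 0], "grip": 0}
    - {"delta_pos": [0.3, 0, 0.15], "rotation": [0, 0, 0], "grip": 0}
    - {"delta_pos": [0, 0, 0], "rotation": [0, 0, 0], "grip": 0}

```text
time_s: 23.92
position: [0.4986, 0.2508, 0.0566]
eef_rot: [-1.572, -0.059, 0.101]
wrist_force: [-33.5, -5.0, 28.8]
opening: 0.0114
```

Run:
```python
from v import *
p,M=where();two('15')
```

```text
t 23.92 pos [0.4986 0.2508 0.0566] psi 95.86 toolY [-0.026 -0.004 -1.   ] toolX [ 0.994  0.102 -0.027] q [ 0.343  0.199 -0.101  1.297  0.005  0.241] open 0.0114 F [-33.5  -5.   28.8]
```

View pics/c15.png

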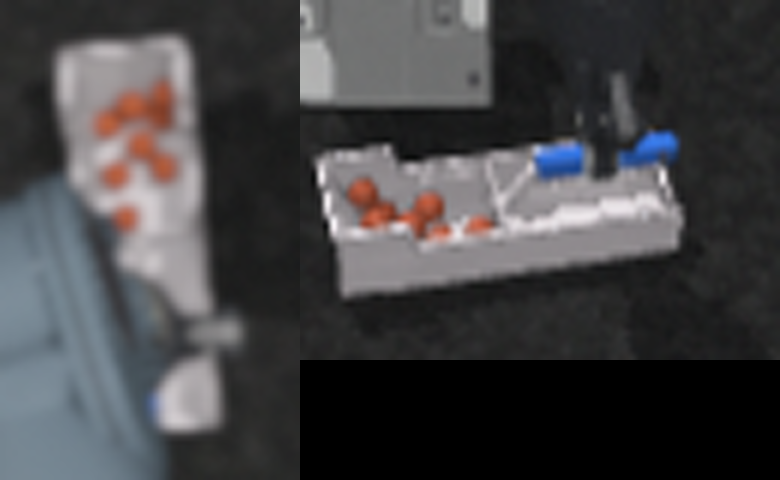

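Lip now at the wall base and the balls are over it. Tilt the lip up while following the wall, then lift.

>>> carry_out:
  commands:
    - {"delta_pos": [0.2, 0, 0], "rotation": [0, 0, -0.06], "grip": 0}
    - {"delta_pos": [0.2, 0, 0], "rotation": [0, 0, -0.06], "grip": 0}
    - {"delta_pos": [0.2, -0.2, 0], "rotation": [0, 0, -0.06], "grip": 0}
    - {"delta_pos": [0.2, -0.2, 0], "rotation": [0, 0, -0.06], "grip": 0}
    - {"delta_pos": [0.2, -0.2, 0], "rotation": [0, 0, -0.06], "grip": 0}
    - {"delta_pos": [0, -0.3, 0], "rotation": [0, 0, -0.06], "grip": 0}
    - {"delta_pos": [0, 0, 0], "rotation": [0, 0, 0], "grip": 0}

```text
time_s: 24.6
position: [0.5139, 0.252, 0.0607]
eef_rot: [-1.536, -0.356, -0.196]
wrist_force: [-0.3, -0.1, -3.3]
opening: 0.0112
```

Run:
```python
from v import *
p,M=where();two('16')
```

```text
t 24.60 pos [0.5139 0.252  0.0607] psi 95.86 toolY [ 0.344  0.033 -0.938] toolX [0.933 0.097 0.345] q [ 0.393 -0.126 -0.479  0.879 -0.101  0.273] open 0.0112 F [-0.3 -0.1 -3.3]
```

View pics/c16.png

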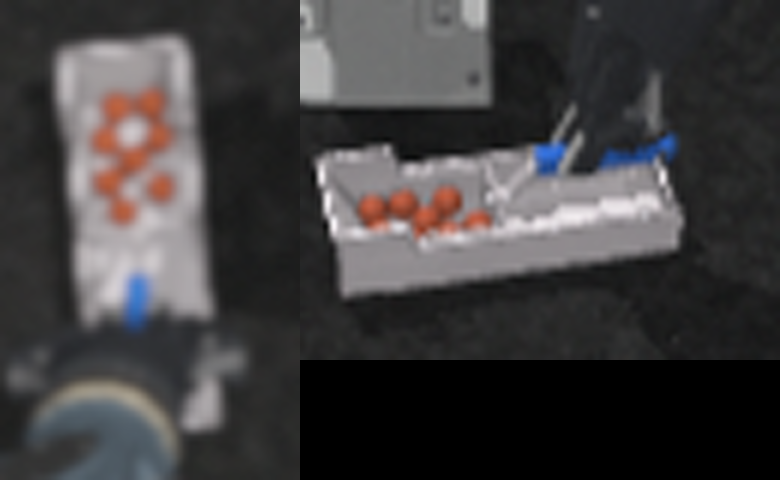

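>>> carry_out:
  commands:
    - {"delta_pos": [0, -0.1, 0], "rotation": [0, 0, -0.06], "grip": 0}
    - {"delta_pos": [0, -0.1, 0], "rotation": [0, 0, -0.06], "grip": 0}
    - {"delta_pos": [0, -0.1, 0], "rotation": [0, 0, -0.06], "grip": 0}
    - {"delta_pos": [0, -0.1, 0], "rotation": [0, 0, -0.06], "grip": 0}
    - {"delta_pos": [0, 0, 0], "rotation": [0, 0, 0], "grip": 0}
  grip_force: 120

```text
time_s: 25.12
position: [0.5148, 0.252, 0.0648]
eef_rot: [-1.491, -0.54, -0.386]
wrist_force: [-2.1, -0.6, -4.5]
opening: 0.0109
```

Run:
```python
from v import *
p,M=where();two('17')
```

```text
t 25.12 pos [0.5148 0.252  0.0648] psi 95.80 toolY [ 0.557  0.055 -0.829] toolX [0.824 0.085 0.559] q [ 0.439 -0.321 -0.725  0.6   -0.188  0.282] open 0.0109 F [-2.1 -0.6 -4.5]
```

View pics/c17.png

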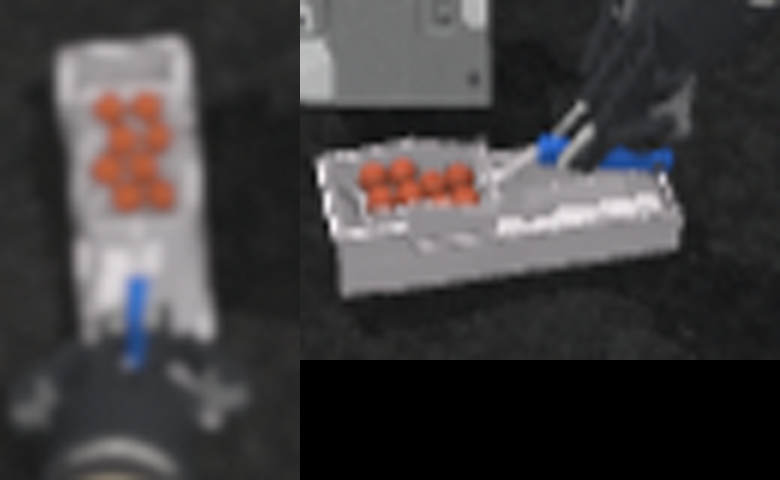

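All 8 balls are nested in the pan (4 rows of 2) with the lip up, and the scoop seems to have pivoted somewhat in the grip. Lift straight up.

>>> carry_out:
  commands:
    - {"delta_pos": [0.28, -0.41, 0], "rotation": [0, 0, 0], "grip": 0}
    - {"delta_pos": [0.56, -0.83, 0], "rotation": [0, 0, 0], "grip": 0}
    - {"delta_pos": [0.84, -1.24, 0], "rotation": [0, 0, 0], "grip": 0}
    - {"delta_pos": [1.12, -1.66, 0], "rotation": [0, 0, 0], "grip": 0}
    - {"delta_pos": [1.12, -1.66, 0], "rotation": [0, 0, 0], "grip": 0}
    - {"delta_pos": [1.12, -1.66, 0], "rotation": [0, 0, 0], "grip": 0}
    - {"delta_pos": [1.12, -1.66, 0], "rotation": [0, 0, 0], "grip": 0}
    - {"delta_pos": [1.12, -1.66, 0], "rotation": [0, 0, 0], "grip": 0}
    - {"delta_pos": [1.12, -1.66, 0], "rotation": [0, 0, 0], "grip": 0}
    - {"delta_pos": [0.84, -1.24, 0], "rotation": [0, 0, 0], "grip": 0}
    - {"delta_pos": [0.56, -0.83, 0], "rotation": [0, 0, 0], "grip": 0}
    - {"delta_pos": [0, 0, 0], "rotation": [0, 0, 0], "grip": 0}

```text
time_s: 26.22
position: [0.5194, 0.2539, 0.2509]
eef_rot: [-1.483, -0.549, -0.399]
wrist_force: [-0.3, -0.4, -1.4]
opening: 0.0108
```

Run:
```python
from v import *
p,M=where();two('18',sb=(290,190,370,270))
im=cv2.imread('pics/s18.png');x0,y0=300,190
h=cv2.cvtColor(cv2.resize(im[190:290,300:390],None,fx=8,fy=8,interpolation=cv2.INTER_CUBIC),cv2.COLOR_BGR2HSV)
m=cv2.inRange(h,(98,150,80),(125,255,255))
for cn in cv2.findContours(m,0,1)[0]:
    if cv2.contourArea(cn)>150: print(cv2.contourArea(cn),[np.round((q+.5)/8-.5+np.array([x0,y0]),1).tolist() for q in cv2.boxPoints(cv2.minAreaRect(cn))])
```

```text
t 26.22 pos [0.5194 0.2539 0.2509] psi 95.74 toolY [ 0.569  0.06  -0.82 ] toolX [0.816 0.08  0.572] q [ 0.439 -0.41  -0.42   0.979 -0.189  0.283] open 0.0108 F [-0.3 -0.4 -1.4]
3840.5 [[350.3, 210.8], [350.9, 204.9], [364.4, 206.2], [363.8, 212.1]]
1327.0 [[338.0, 208.7], [340.0, 202.8], [345.1, 204.5], [343.0, 210.4]]
```

View pics/c18.png

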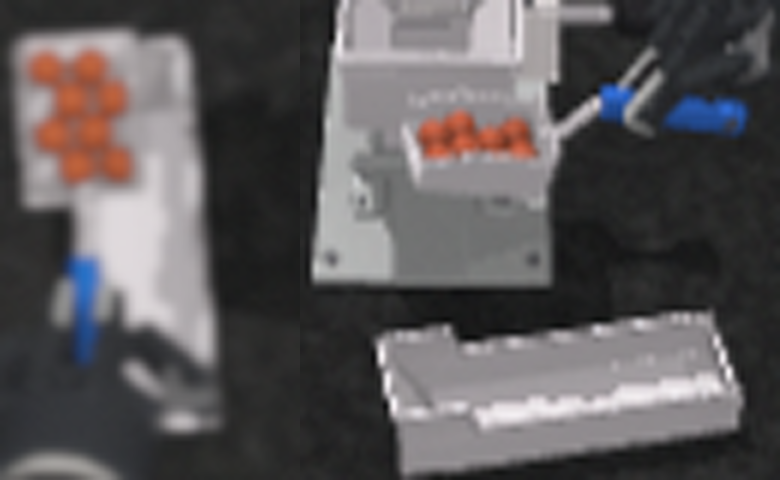

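Run:
```python
from v import *
p,M=where();R=Rot
d=np.array([M[0,0],M[1,0],0]);d/=np.linalg.norm(d);n=np.array([-d[1],d[0],0])
P=[]
for u,v in [(339,205.8),(364.1,209.2)]:
    c,r=ray('side',u,v);q=c+r*(((p-c)@n)/(r@n));P.append(q);print(q,'along',(q-p)@d,'z rel',q[2]-p[2])
v=P[0]-P[1];print(np.linalg.norm(v),np.degrees(np.arctan2(v[2],v@d)))
```

```text
t 26.32 pos [0.5173 0.2531 0.2452] psi 95.76 toolY [ 0.563  0.057 -0.825] toolX [0.821 0.082 0.565] q [ 0.439 -0.409 -0.427  0.979 -0.188  0.283] open 0.0110 F [-0.4  0.4 -4.3]
[0.54406344 0.2557926  0.25627104] along 0.02693020946840588 z rel 0.011087678142754742
[0.45332042 0.24668098 0.22636388] along -0.06426911148118487 z rel -0.018819483970711814
0.09597788540777313 18.15596501083939
```

Pan lip-up is 18°, so the scoop pivoted about 16° and slid about 14 mm in the grip. Fit the arm's planar geometry from the logged poses to check that pouring is reachable.

```bash
cat > fk.py <<'E'
import numpy as np
from scipy.optimize import least_squares
from scipy.spatial.transform import Rotation as Rot
D=[([1.0132,.0487,.0978,1.622,0,1.4431],[.2185,.4768,.2382]),
([-.0563,-.1401,-.2857,1.4212,-.0034,.0407],[.4523,.0405,.1368]),
([-.712,.383,.519,1.707,0,.83],[.5292,-.3684,.2538]),([-.708,.392,.286,1.472,0,.948],[.5366,-.3712,.1313]),
([-.708,.425,.169,1.307,0,.949],[.5421,-.3762,.0507]),([-.708,.397,.398,1.575,0,.949],[.5394,-.3737,.1844]),
([-.383,.332,.103,1.339,0,1.284],[.6032,-.171,.0779]),([-.223,.314,.04,1.297,0,1.444],[.6111,-.07,.058]),
([.516,.378,.542,1.733,0,.762],[.5213,.3728,.2683]),([.561,.392,.226,1.416,0,.366],[.51,.3997,.1011]),
([.562,.388,.365,1.542,0,.363],[.5173,.4048,.1737]),([.399,-.101,-.31,1.37,0,.299],[.3936,.2387,.1072]),
([.361,.1,-.211,1.261,.001,.26],[.4674,.2484,.0567]),([.4,-.066,-.38,1.255,0,.299],[.3991,.2414,.0566]),
([.439,-.321,-.725,.6,-.188,.282],[.5148,.252,.0648]),([.439,-.41,-.42,.979,-.189,.283],[.5194,.2539,.2509]),([.393,-.126,-.479,.879,-.101,.273],[.5139,.252,.0607])]
Ry=lambda a:Rot.from_euler('y',a).as_matrix();Rz=lambda a:Rot.from_euler('z',a).as_matrix();Rx=lambda a:Rot.from_euler('x',a).as_matrix()
# frame: x fwd, z up; pitch about +y tips forward
def fk(q,P):
    z0,L2z,L2x,L3x,L3z,d,a5,Lt,a0=P
    T=np.array([a0,0,z0]);R=Rz(q[0]);p=R@T
    R=R@Ry(q[1]);p=p+R@np.array([L2x,0,L2z])
    R=R@Ry(-q[2]);p=p+R@np.array([L3x,d,L3z])
    R=R@Ry(q[3]);p=p+R@np.array([a5,0,0])
    R=R@Rz(q[4]);p=p+R@np.array([Lt,0,0])
    R=R@Rx(q[5]);return p,R
def res(P): return np.concatenate([fk(q,P)[0]-x for q,x in D])
P=least_squares(res,[.3,.35,0,.35,0,.067,.08,.15,0]).x
E
python3 - <<'E'
from fk import *
np.set_printoptions(precision=4,suppress=True)
print(P,np.abs(res(P)).max(),np.round(res(P).reshape(-1,3)*1000,1))
p,R=fk([.439,-.41,-.42,.979,-.189,.283],P);print(R)
E
```

```text
[ 0.2244  0.388   0.0002  0.5038  0.0227  0.0669  0.113   0.308  -0.    ] 0.000424569102365345 [[ 0.   0.1  0.1]
 [ 0.2 -0.   0.1]
 [-0.   0.1  0.1]
 [-0.2  0.1 -0.2]
 [ 0.2  0.   0.4]
 [-0.1  0.1 -0.1]
 [ 0.3  0.  -0.1]
 [-0.3  0.1 -0.2]
 [ 0.2 -0.   0.2]
 [-0.  -0.2 -0.1]
 [ 0.1  0.2 -0.2]
 [-0.2 -0.2 -0.1]
 [ 0.  -0.   0.1]
 [-0.  -0.  -0.1]
 [-0.   0.1  0. ]
 [-0.1 -0.1 -0.1]
 [ 0.3 -0.   0.1]]
[[ 0.5684 -0.0999  0.8166]
 [ 0.0593  0.995   0.0805]
 [-0.8206  0.0027  0.5715]]
```

```bash
cat >> fk.py <<'E'
LO=np.array([-2.91,-.99,-1.21,-2.12,-1.49,-3.14]);HI=np.array([2.91,1.94,1.42,2.29,1.47,3.14])
def ik(p,X,Y,q0):
    """X tool x, Y tool y (world)"""
    X=np.array(X);Y=np.array(Y);Rt=np.stack([Y,np.cross(X,Y),X],1)
    f=lambda q:(lambda pr:np.concatenate([(pr[0]-p)*10,(pr[1]-Rt).ravel()]))(fk(q,P))
    s=least_squares(f,np.clip(q0,LO+1e-3,HI-1e-3),bounds=(LO,HI));return s.x,np.abs(s.fun).max()
def scoop_pose(lip,yaw,al,slip,lx=.126,lz=-.052):
    """TCP pos, tool x,y for lip point; al = pitch down deg, yaw deg; tool pitch down = al+slip"""
    u=np.array([np.cos(np.radians(yaw)),np.sin(np.radians(yaw)),0]);k=np.array([0,0,1.])
    a=np.radians(al);sx=u*np.cos(a)-k*np.sin(a);sz=u*np.sin(a)+k*np.cos(a)
    p=np.array(lip)-lx*sx-lz*sz
    b=np.radians(al+slip);X=u*np.cos(b)-k*np.sin(b);Y=-(u*np.sin(b)+k*np.cos(b));return p,X,Y
E
python3 - <<'E'
from fk import *
np.set_printoptions(precision=3,suppress=True)
q0=np.array([.439,-.41,-.42,.979,-.189,.283])
M=np.array([.6255,.0745])
for yaw in(5,-30,-60,-75,-95.5):
    u=np.array([np.cos(np.radians(yaw)),np.sin(np.radians(yaw))]);q=q0
    for al in(-18,0,20,40):
        lip=np.r_[M-.02*u,.222];p,X,Y=scoop_pose(lip,yaw,al,16.2)
        best=min((ik(p,X,Y,s) for s in(q,q0,[.3,.3,.3,1.6,-.5,1.])),key=lambda r:r[1]);q=best[0];print(yaw,al,p,q,'err %.4f'%best[1])
E
```

```text
5 -18 [0.47  0.061 0.233] [-0.015 -0.12  -0.078  1.581  0.003 -0.102] err 0.0000
5 0 [0.48  0.062 0.274] [ 0.004  0.258  0.37   1.965 -0.023 -0.08 ] err 0.0000
5 20 [0.505 0.064 0.314] [ 0.016  0.594  0.813  2.29  -0.038 -0.062] err 0.1099
5 40 [0.543 0.067 0.343] [ 0.022  0.626  0.911  2.29  -0.046 -0.064] err 0.4085
-30 -18 [0.49  0.152 0.233] [ 0.183 -0.007  0.029  1.583 -0.02   0.706] err 0.0000
-30 0 [0.499 0.147 0.274] [0.065 0.282 0.401 1.927 0.156 0.57 ] err 0.0000
-30 20 [0.521 0.135 0.314] [-0.039  0.617  0.826  2.29   0.29   0.42 ] err 0.0552
-30 40 [0.554 0.116 0.343] [-0.144  0.612  0.821  2.29   0.438  0.381] err 0.3429
-60 -18 [0.548 0.21  0.233] [ 0.267  0.202  0.254  1.615 -0.03   1.314] err 0.0000
-60 0 [0.552 0.201 0.274] [0.099 0.32  0.453 1.823 0.257 1.131] err 0.0000
-60 20 [0.565 0.179 0.314] [-0.07   0.554  0.735  2.14   0.512  0.875] err 0.0000
-60 40 [0.584 0.146 0.343] [-0.213  0.636  0.769  2.29   0.715  0.678] err 0.1457
-75 -18 [0.585 0.225 0.233] [ 0.276  0.325  0.401  1.648 -0.031  1.585] err 0.0000
-75 0 [0.588 0.216 0.274] [0.106 0.341 0.481 1.756 0.279 1.409] err 0.0000
-75 20 [0.594 0.191 0.314] [-0.081  0.455  0.608  1.965  0.59   1.155] err 0.0000
-75 40 [0.604 0.155 0.343] [-0.237  0.66   0.767  2.29   0.82   0.802] err 0.0051
-95.5 -18 [0.64  0.23  0.233] [ 0.259  0.499  0.631  1.713 -0.029  1.926] err 0.0000
-95.5 0 [0.639 0.22  0.274] [0.106 0.369 0.517 1.66  0.277 1.781] err 0.0000
-95.5 20 [0.637 0.195 0.314] [-0.086  0.307  0.425  1.681  0.632  1.583] err 0.0000
-95.5 40 [0.633 0.157 0.343] [-0.268  0.363  0.391  1.848  0.959  1.269] err 0.0000
```

Run:
```python
from fk import *
np.set_printoptions(precision=3,suppress=True)
q0=np.array([.439,-.41,-.42,.979,-.189,.283])
M=np.array([.6255,.0745])
for yaw in(-5.5,-45,-95.5):
    u=np.array([np.cos(np.radians(yaw)),np.sin(np.radians(yaw))]);q=q0
    for al in(-18,0,20,30,40):
        lip=np.r_[M-.02*u,.222];p,X,Y=scoop_pose(lip,yaw,al,-16.2)
        best=min((ik(p,X,Y,s) for s in(q,q0,[.3,.3,.3,1.6,-.5,1.])),key=lambda r:r[1]);q=best[0];print(yaw,al,p,q,'err %.4f'%best[1])
```

```text
-5.5 -18 [0.47  0.089 0.233] [ 0.129 -0.713 -0.632  1.067 -0.126  0.187] err 0.0000
-5.5 0 [0.48  0.088 0.274] [ 0.075 -0.334 -0.205  1.421 -0.047  0.164] err 0.0000
-5.5 20 [0.505 0.086 0.314] [0.033 0.121 0.325 1.841 0.008 0.128] err 0.0000
-5.5 30 [0.523 0.084 0.33 ] [0.017 0.379 0.645 2.076 0.027 0.11 ] err 0.0000
-5.5 40 [0.543 0.082 0.343] [0.004 0.626 0.978 2.29  0.043 0.093] err 0.0426
-45 -18 [0.515 0.185 0.233] [ 0.529 -0.076 -0.146  1.33  -0.575  1.264] err 0.0000
-45 0 [0.522 0.178 0.274] [ 0.348  0.004  0.098  1.542 -0.255  1.117] err 0.0000
-45 20 [0.54  0.16  0.314] [0.139 0.226 0.445 1.83  0.053 0.924] err 0.0000
-45 30 [0.553 0.147 0.33 ] [0.047 0.39  0.662 2.007 0.177 0.818] err 0.0000
-45 40 [0.567 0.133 0.343] [-0.033  0.6    0.937  2.219  0.279  0.708] err 0.0000
-95.5 -18 [0.64  0.23  0.233] [ 0.462  1.007  1.289  2.198 -0.497  2.217] err 0.0000
-95.5 0 [0.639 0.22  0.274] [ 0.347  0.695  0.972  1.972 -0.255  2.03 ] err 0.0000
-95.5 20 [0.637 0.195 0.314] [0.166 0.471 0.758 1.841 0.064 1.833] err 0.0000
-95.5 30 [0.635 0.177 0.33 ] [0.059 0.399 0.677 1.811 0.238 1.73 ] err 0.0000
-95.5 40 [0.633 0.157 0.343] [-0.054  0.355  0.611  1.808  0.415  1.617] err 0.0000
```

Pouring with the scoop pointing straight ahead (yaw −5.5°) is reachable. Turn and carry over the hopper.

>>> carry_out:
  commands:
    - {"delta_pos": [0, 0, 0], "rotation": [-0.037, 0.054, 0], "grip": 0}
    - {"delta_pos": [0, 0, 0], "rotation": [-0.037, 0.054, 0], "grip": 0}
    - {"delta_pos": [0, 0, 0], "rotation": [-0.037, 0.054, 0], "grip": 0}
    - {"delta_pos": [-0.08, -0.19, -0.9], "rotation": [0, 0, 0], "grip": 0}
    - {"delta_pos": [-0.16, -0.38, -1.9], "rotation": [0, 0, 0], "grip": 0}
    - {"delta_pos": [-0.2, -0.47, -2.3], "rotation": [0, 0, 0], "grip": 0}
    - {"delta_pos": [-0.2, -0.47, -2.3], "rotation": [0, 0, 0], "grip": 0}
    - {"delta_pos": [-0.2, -0.47, -2.3], "rotation": [0, 0, 0], "grip": 0}
    - {"delta_pos": [-0.2, -0.47, -2.3], "rotation": [0, 0, 0], "grip": 0}
    - {"delta_pos": [-0.2, -0.47, -2.3], "rotation": [0, 0, 0], "grip": 0}
    - {"delta_pos": [-0.16, -0.38, -1.8], "rotation": [0, 0, 0], "grip": 0}
    - {"delta_pos": [-0.03, -0.1, -0.7], "rotation": [0, 0, 0], "grip": 0}

```text
time_s: 27.32
position: [0.4686, 0.0862, 0.263]
eef_rot: [-1.549, -0.396, -0.545]
wrist_force: [0.4, -0.2, -2.8]
opening: 0.011
```

Run:
```python
from v import *
from fk import scoop_pose
p,M=where();two('19',tb=(290,150,370,250),sb=(270,130,370,230),f=4)
print(scoop_pose([.6255-.02*.9954,.0745+.02*.0958,.235],-5.5,-18,-16.2))
go([.470,.089,.246])
```

```text
t 27.32 pos [0.4686 0.0862 0.263 ] psi 84.39 toolY [ 0.561 -0.057 -0.826] toolX [ 0.822 -0.08   0.564] q [ 0.122 -0.709 -0.569  1.123 -0.125  0.181] open 0.0110 F [ 0.4 -0.2 -2.8]
(array([0.47031566, 0.08944163, 0.2455188 ]), array([ 0.82327286, -0.07927216,  0.56208338]), array([ 0.55949566, -0.0538733 , -0.82708057]))
t 27.42 pos [0.4694 0.0873 0.2633] psi 84.39 toolY [ 0.562 -0.055 -0.826] toolX [ 0.822 -0.081  0.564] q [ 0.124 -0.706 -0.568  1.121 -0.125  0.184] open 0.0107 F [-0.4  0.8 -2.6]
tool delta cm [-0.94  1.45  0.18] norm 1.73
```

View pics/c19.png

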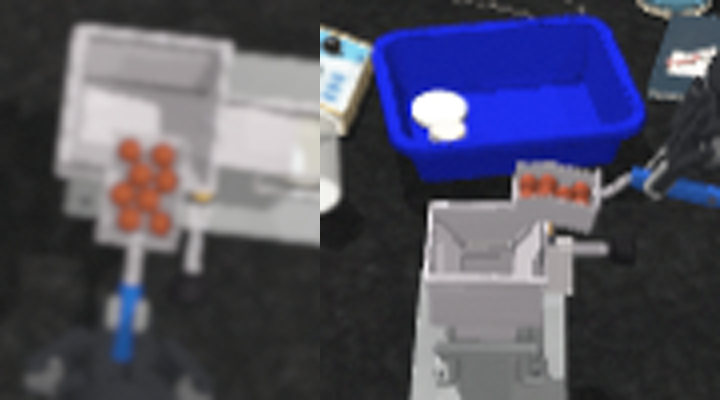

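Balls all in the pan above the mouth's near half. Lower and pour by tilting about the lip.

>>> carry_out:
  commands:
    - {"delta_pos": [-0.86, 1.28, 0.1], "rotation": [0, 0, 0], "grip": 0}
    - {"delta_pos": [-0.86, 1.28, 0.08], "rotation": [0, 0, 0], "grip": 0}
    - {"delta_pos": [0, 0, 0], "rotation": [0, 0, 0], "grip": 0}
    - {"delta_pos": [0.37, -0.47, 0], "rotation": [0, 0, 0.044], "grip": 0}
    - {"delta_pos": [0.37, -0.47, 0], "rotation": [0, 0, 0.044], "grip": 0}
    - {"delta_pos": [0.37, -0.47, 0], "rotation": [0, 0, 0.044], "grip": 0}
    - {"delta_pos": [0.37, -0.47, 0], "rotation": [0, 0, 0.044], "grip": 0}
    - {"delta_pos": [0.37, -0.47, 0], "rotation": [0, 0, 0.044], "grip": 0}
    - {"delta_pos": [0.37, -0.47, 0], "rotation": [0, 0, 0.044], "grip": 0}

```text
time_s: 28.17
position: [0.4772, 0.0908, 0.2691]
eef_rot: [-1.569, -0.19, -0.336]
wrist_force: [0.1, -0.2, -1.7]
opening: 0.0108
```

Run:
```python
from v import *
p,M=where();two('20',tb=(290,150,370,250),sb=(270,130,370,230),f=4)
```

```text
t 28.17 pos [0.4772 0.0908 0.2691] psi 84.62 toolY [ 0.327 -0.031 -0.945] toolX [ 0.94  -0.089  0.328] q [ 0.087 -0.397 -0.273  1.365 -0.059  0.172] open 0.0108 F [ 0.1 -0.2 -1.7]
```

View pics/c20.png

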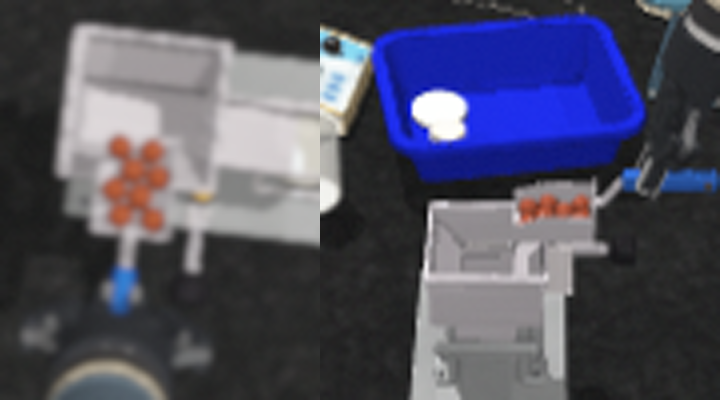

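>>> carry_out:
  commands:
    - {"delta_pos": [0, 0, -0.4], "rotation": [0, 0, 0], "grip": 0}
    - {"delta_pos": [0, 0, -0.4], "rotation": [0, 0, 0], "grip": 0}
    - {"delta_pos": [0.37, -0.47, 0], "rotation": [0, 0, 0.044], "grip": 0}
    - {"delta_pos": [0.37, -0.47, 0], "rotation": [0, 0, 0.044], "grip": 0}
    - {"delta_pos": [0.37, -0.47, 0], "rotation": [0, 0, 0.044], "grip": 0}
    - {"delta_pos": [0.37, -0.47, 0], "rotation": [0, 0, 0.044], "grip": 0}
    - {"delta_pos": [0.37, -0.47, 0], "rotation": [0, 0, 0.044], "grip": 0}
    - {"delta_pos": [0.37, -0.47, 0], "rotation": [0, 0, 0.044], "grip": 0}
    - {"delta_pos": [0.37, -0.47, 0], "rotation": [0, 0, 0.044], "grip": 0}
    - {"delta_pos": [0.37, -0.47, 0], "rotation": [0, 0, 0.044], "grip": 0}
    - {"delta_pos": [0.37, -0.47, 0], "rotation": [0, 0, 0.044], "grip": 0}
    - {"delta_pos": [0.37, -0.47, 0], "rotation": [0, 0, 0.044], "grip": 0}

```text
time_s: 29.27
position: [0.5057, 0.0788, 0.3204]
eef_rot: [-1.563, 0.156, 0.006]
wrist_force: [-0.4, 0.3, -0.9]
opening: 0.0111
```

>>> carry_out:
  commands:
    - {"delta_pos": [0.37, -0.47, 0], "rotation": [0, 0, 0.044], "grip": 0}
    - {"delta_pos": [0.37, -0.47, 0], "rotation": [0, 0, 0.044], "grip": 0}
    - {"delta_pos": [0.37, -0.47, 0], "rotation": [0, 0, 0.044], "grip": 0}
    - {"delta_pos": [0, 0, 0], "rotation": [0, 0, 0], "grip": 0}
    - {"delta_pos": [0, 0, 0], "rotation": [0, 0, 0], "grip": 0}
    - {"delta_pos": [0, 0, 0], "rotation": [0, 0, 0], "grip": 0}

```text
time_s: 29.77
position: [0.5182, 0.0778, 0.3323]
eef_rot: [-1.551, 0.258, 0.109]
wrist_force: [-0.1, 0.8, -0.9]
opening: 0.011
```

Run:
```python
from v import *
p,M=where();two('21',tb=(290,150,370,250),sb=(270,130,370,230),f=4)
```

```text
t 29.77 pos [0.5182 0.0778 0.3323] psi 84.53 toolY [-0.231  0.022 -0.973] toolX [ 0.968 -0.093 -0.232] q [0.007 0.357 0.622 2.069 0.024 0.1  ] open 0.0110 F [-0.1  0.8 -0.9]
```

View pics/c21.png

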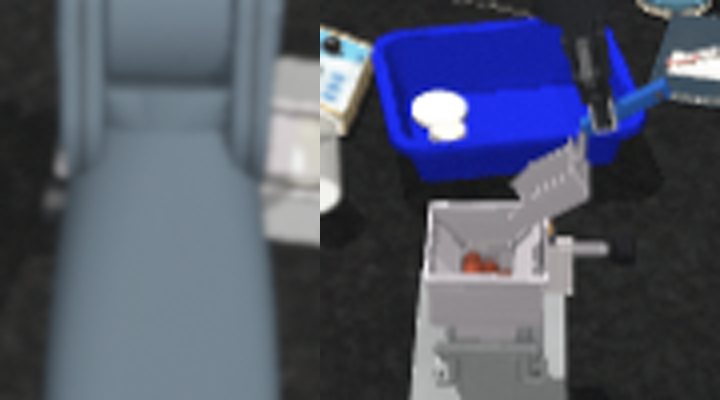

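>>> carry_out:
  commands:
    - {"delta_pos": [-0.47, -1.95, 0], "rotation": [0, 0, 0], "grip": 0}
    - {"delta_pos": [-0.47, -1.95, 0], "rotation": [0, 0, 0], "grip": 0}
    - {"delta_pos": [-2.9, 0.69, -0.28], "rotation": [0, 0, 0], "grip": 0}
    - {"delta_pos": [-2.9, 0.69, -0.28], "rotation": [0, 0, 0], "grip": 0}
    - {"delta_pos": [-2.9, 0.69, -0.28], "rotation": [0, 0, 0], "grip": 0}
    - {"delta_pos": [-2.9, 0.69, -0.28], "rotation": [0, 0, 0], "grip": 0}
    - {"delta_pos": [0, 0, 0], "rotation": [0, 0, -0.086], "grip": 0}
    - {"delta_pos": [0, 0, 0], "rotation": [0, 0, -0.086], "grip": 0}
    - {"delta_pos": [0, 0, 0], "rotation": [0, 0, -0.086], "grip": 0}
    - {"delta_pos": [0, 0, 0], "rotation": [0, 0, -0.086], "grip": 0}
    - {"delta_pos": [0, 0, 0], "rotation": [0, 0, -0.086], "grip": 0}
    - {"delta_pos": [0, 0, 0], "rotation": [0, 0, -0.086], "grip": 0}

```text
time_s: 30.87
position: [0.3975, 0.0781, 0.3734]
eef_rot: [-1.571, -0.151, -0.3]
wrist_force: [0.4, -0.3, -0.7]
opening: 0.0112
```

Run:
```python
from v import *
p,M=where();two('22',tb=(240,140,400,260),sb=(270,120,390,300),f=3)
```

```text
t 30.87 pos [0.3975 0.0781 0.3734] psi 84.53 toolY [ 0.282 -0.026 -0.959] toolX [ 0.955 -0.092  0.284] q [ 0.062 -0.472 -0.093  1.665 -0.044  0.151] open 0.0112 F [ 0.4 -0.3 -0.7]
```

View pics/c22.png

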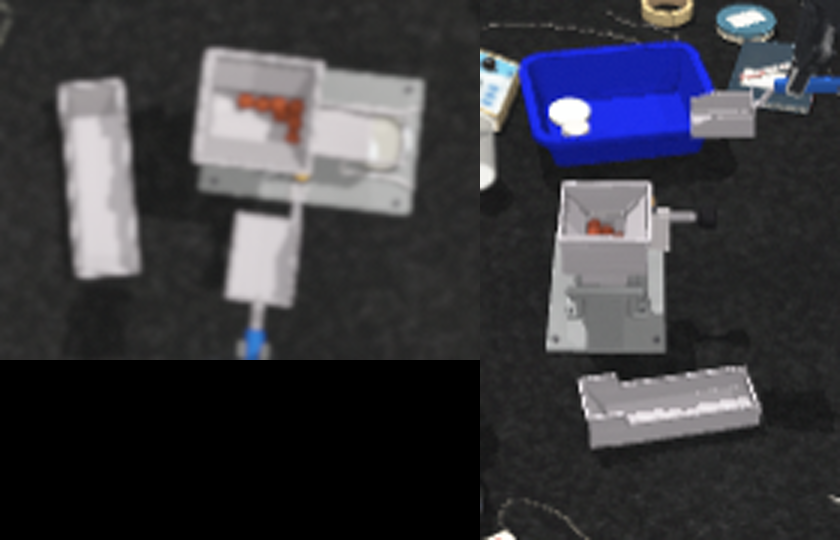

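The scoop is empty, the tray is empty and the balls are in the hopper (crop (270,110)). Carry the scoop to the steel tray.

>>> carry_out:
  commands:
    - {"delta_pos": [0, 0, 0], "rotation": [0.028, -0.0945, 0], "grip": 0}
    - {"delta_pos": [0, 0, 0], "rotation": [0.028, -0.0945, 0], "grip": 0}
    - {"delta_pos": [0.59, 2.13, 2.03], "rotation": [0, 0, 0], "grip": 0}
    - {"delta_pos": [0.59, 2.13, 2.03], "rotation": [0, 0, 0], "grip": 0}
    - {"delta_pos": [0.59, 2.13, 2.03], "rotation": [0, 0, 0], "grip": 0}
    - {"delta_pos": [0.59, 2.13, 2.03], "rotation": [0, 0, 0], "grip": 0}
    - {"delta_pos": [0.59, 2.13, 2.03], "rotation": [0, 0, 0], "grip": 0}
    - {"delta_pos": [0.59, 2.13, 2.03], "rotation": [0, 0, 0], "grip": 0}
    - {"delta_pos": [0.59, 2.13, 2.03], "rotation": [0, 0, 0], "grip": 0}
    - {"delta_pos": [0.59, 2.13, 2.03], "rotation": [0, 0, 0], "grip": 0}
    - {"delta_pos": [0, 0, 0], "rotation": [0, 0, 0], "grip": 0}
    - {"delta_pos": [0, 0, 0], "rotation": [0, 0, 0], "grip": 0}

```text
time_s: 31.97
position: [0.4733, 0.2495, 0.219]
eef_rot: [-1.545, -0.295, -0.134]
wrist_force: [0.6, -0.5, -0.2]
opening: 0.0106
```

Run:
```python
from v import *
p,M=where()
L,o=scooplines(p,M,ax=.088*np.cos(np.radians(16.2))-.052*np.sin(np.radians(16.2)),h=.052*np.cos(np.radians(16.2))+.088*np.sin(np.radians(16.2)),pitch=16.2)
two('23',tb=(240,150,300,250),sb=(290,200,380,290),f=5,L=L);print(o)
t=cv2.imread('pics/t22.png');cv2.imwrite('pics/hop.png',cv2.resize(t[160:200,300:350],None,fx=12,fy=12,interpolation=cv2.INTER_CUBIC))
```

```text
t 31.97 pos [0.4733 0.2495 0.219 ] psi 95.91 toolY [ 0.269  0.027 -0.963] toolX [0.958 0.099 0.27 ] q [ 0.407 -0.206 -0.21   1.305 -0.081  0.293] open 0.0106 F [ 0.6 -0.5 -0.2]
[0.54223002 0.25654587 0.14391329]
```

View pics/c23.png

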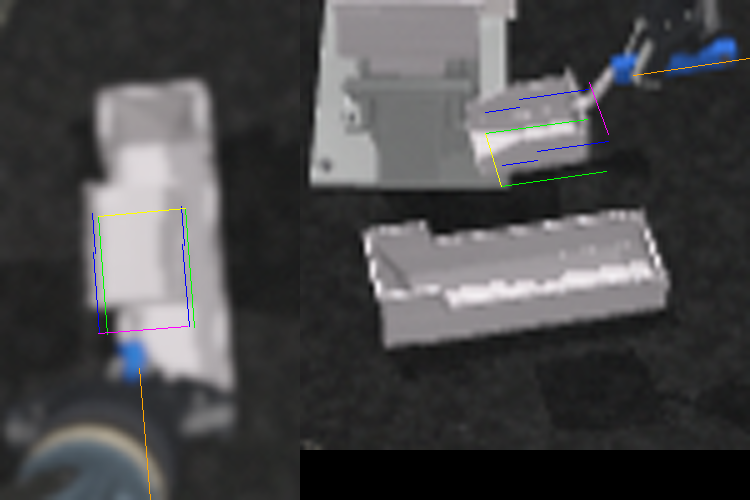

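View pics/hop.png

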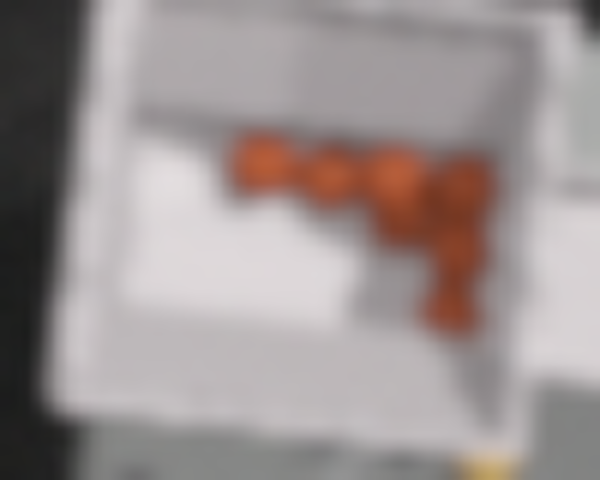

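The scoop sits about 20 mm further forward and 6 mm left of my model, so I correct for that. Lower partway and compare directly with the tray.

>>> carry_out:
  commands:
    - {"delta_pos": [-0.49, 1.73, -0.12], "rotation": [0, 0, 0], "grip": 0}
    - {"delta_pos": [-0.49, 1.73, -0.12], "rotation": [0, 0, 0], "grip": 0}
    - {"delta_pos": [-0.49, 1.73, -0.12], "rotation": [0, 0, 0], "grip": 0}
    - {"delta_pos": [-0.49, 1.73, -0.12], "rotation": [0, 0, 0], "grip": 0}
    - {"delta_pos": [-0.49, 1.73, -0.12], "rotation": [0, 0, 0], "grip": 0}
    - {"delta_pos": [0, 0, 0], "rotation": [0, 0, 0], "grip": 0}
    - {"delta_pos": [0, 0, 0], "rotation": [0, 0, 0], "grip": 0}

```text
time_s: 32.65
position: [0.4751, 0.2425, 0.1323]
eef_rot: [-1.543, -0.297, -0.141]
wrist_force: [0.4, 0.8, -1.0]
opening: 0.0112
```

Run:
```python
from v import *
p,M=where()
c,s=np.cos(np.radians(16.2)),np.sin(np.radians(16.2))
L,o=scooplines(p,M,ax=.108*c-.050*s,h=.050*c+.108*s,pitch=16.2,lat=.005);print(o)
two('24',tb=(245,155,300,250),sb=(295,210,380,290),f=5,L=L)
a=cv2.imread('pics/c24.png');two('24',tb=(245,155,300,250),sb=(295,210,380,290),f=5)
b=cv2.imread('pics/c24.png');cv2.imwrite('pics/c24.png',np.vstack([a[:450],b[:400]])[:,:][:850])
cv2.imwrite('pics/c24.png',np.hstack([b[:475,:275],a[:475]]))
```

```text
t 32.65 pos [0.4751 0.2425 0.1323] psi 95.73 toolY [ 0.275  0.029 -0.961] toolX [0.956 0.096 0.276] q [ 0.391 -0.207 -0.385  1.124 -0.078  0.281] open 0.0112 F [ 0.4  0.8 -1. ]
[0.56365489 0.25649334 0.05389058]
```

View pics/c24.png

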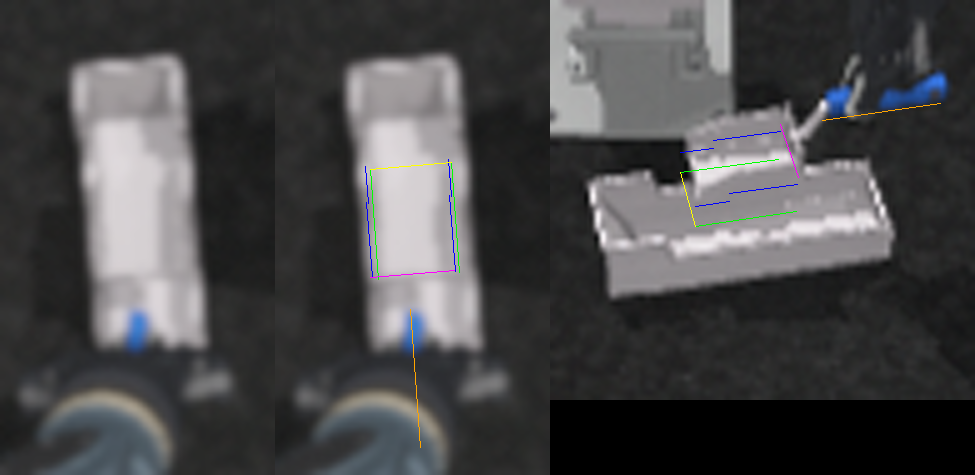

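>>> carry_out:
  commands:
    - {"delta_pos": [-0.4, 1.44, 0], "rotation": [0, 0, 0], "grip": 0}
    - {"delta_pos": [-0.4, 1.44, 0], "rotation": [0, 0, 0], "grip": 0}
    - {"delta_pos": [-0.4, 1.44, 0], "rotation": [0, 0, 0], "grip": 0}
    - {"delta_pos": [0, 0, 0], "rotation": [0, 0, 0], "grip": 0}
    - {"delta_pos": [0, 0, 0], "rotation": [0, 0, 0], "grip": 0}

```text
time_s: 33.27
position: [0.4754, 0.2438, 0.0874]
eef_rot: [-1.542, -0.298, -0.14]
wrist_force: [-1.1, 0.7, -1.2]
opening: 0.0109
```

Run:
```python
from v import *
p,M=where()
two('25',tb=(245,155,300,250),sb=(295,210,380,290),f=5)
```

```text
t 33.27 pos [0.4754 0.2438 0.0874] psi 95.84 toolY [ 0.274  0.03  -0.961] toolX [0.956 0.097 0.276] q [ 0.393 -0.183 -0.455  1.03  -0.078  0.281] open 0.0109 F [-1.1  0.7 -1.2]
```

View pics/c25.png

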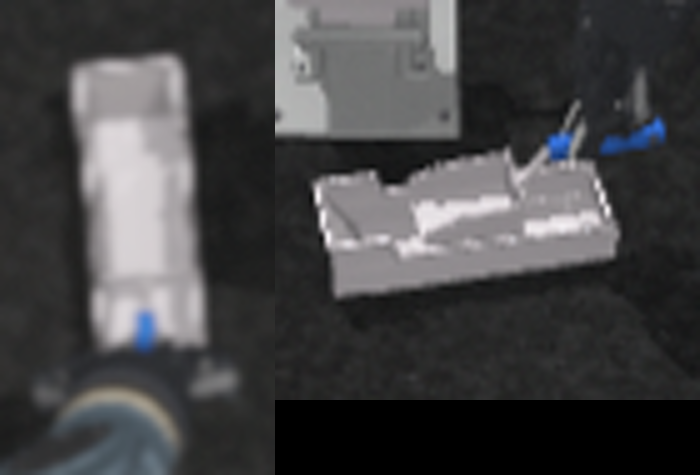

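The scoop is entering the tray cleanly (pan at side crop (465,205)). Lower in small steps to contact.

>>> carry_out:
  commands:
    - {"delta_pos": [-0.28, 0.96, 0], "rotation": [0, 0, 0], "grip": 0}
    - {"delta_pos": [-0.28, 0.96, 0], "rotation": [0, 0, 0], "grip": 0}
    - {"delta_pos": [0, 0, 0], "rotation": [0, 0, 0], "grip": 0}

```text
time_s: 33.62
position: [0.4743, 0.2435, 0.0648]
eef_rot: [-1.542, -0.296, -0.138]
wrist_force: [0.3, 1.9, -1.9]
opening: 0.0111
```

>>> carry_out:
  commands:
    - {"delta_pos": [-0.14, 0.48, 0], "rotation": [0, 0, 0], "grip": 0}
    - {"delta_pos": [0, 0, 0], "rotation": [0, 0, 0], "grip": 0}

```text
time_s: 33.78
position: [0.4752, 0.2437, 0.0611]
eef_rot: [-1.542, -0.298, -0.139]
wrist_force: [-0.4, 1.2, -0.5]
opening: 0.0114
```

>>> carry_out:
  commands:
    - {"delta_pos": [-0.14, 0.48, 0], "rotation": [0, 0, 0], "grip": 0}
    - {"delta_pos": [0, 0, 0], "rotation": [0, 0, 0], "grip": 0}

```text
time_s: 33.95
position: [0.4769, 0.2439, 0.0587]
eef_rot: [-1.542, -0.3, -0.143]
wrist_force: [-2.6, -0.7, 3.7]
opening: 0.0109
```

Run:
```python
from v import *
p,M=where()
two('26',tb=(245,155,300,250),sb=(295,210,380,290),f=5)
```

```text
t 33.95 pos [0.4769 0.2439 0.0587] psi 95.80 toolY [ 0.278  0.03  -0.96 ] toolX [0.955 0.097 0.28 ] q [ 0.393 -0.162 -0.497  0.964 -0.079  0.281] open 0.0109 F [-2.6 -0.7  3.7]
```

View pics/c26.png

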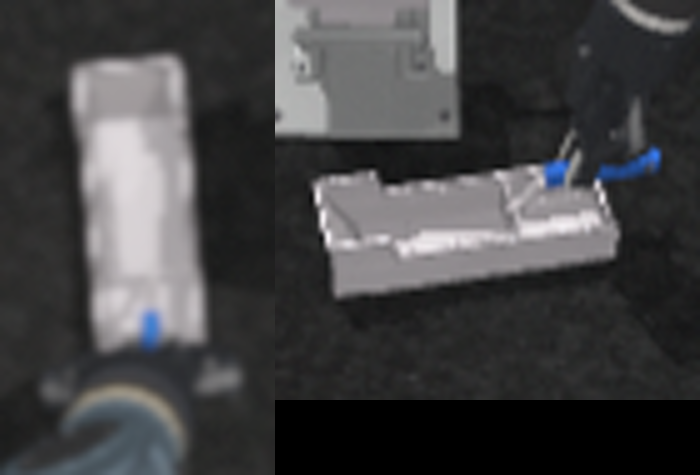

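Contact. Release with a small opening.

>>> carry_out:
  commands:
    - {"delta_pos": [0, 0, 0], "rotation": [0, 0, 0], "grip": 0.2}
    - {"delta_pos": [0, 0, 0], "rotation": [0, 0, 0], "grip": 0.3}
    - {"delta_pos": [0, 0, 0], "rotation": [0, 0, 0], "grip": 0.3}
    - {"delta_pos": [0, 0, 0], "rotation": [0, 0, 0], "grip": 0.3}
    - {"delta_pos": [0, -1, 0], "rotation": [0, 0, 0], "grip": 0.35}
    - {"delta_pos": [0, -2, 0], "rotation": [0, 0, 0], "grip": 0.5}
    - {"delta_pos": [0, -3, 0], "rotation": [0, 0, 0], "grip": 0.5}
    - {"delta_pos": [0, -3, 0], "rotation": [0, 0, 0], "grip": 0.5}
    - {"delta_pos": [0, -3, 0], "rotation": [0, 0, 0], "grip": 0.5}
    - {"delta_pos": [0, 0, 0], "rotation": [0, 0, 0], "grip": 0.5}

```text
time_s: 34.88
position: [0.4452, 0.2416, 0.1812]
eef_rot: [-1.537, -0.307, -0.15]
wrist_force: [0.4, 1.0, 1.8]
opening: 0.0428
```

Run:
```python
from v import *
p,M=where()
two('27',tb=(245,155,345,255),sb=(285,140,385,280),f=4)
```

```text
t 34.88 pos [0.4452 0.2416 0.1812] psi 95.85 toolY [ 0.286  0.034 -0.958] toolX [0.953 0.096 0.288] q [ 0.416 -0.303 -0.368  1.226 -0.084  0.303] open 0.0428 F [0.4 1.  1.8]
```

View pics/c27.png

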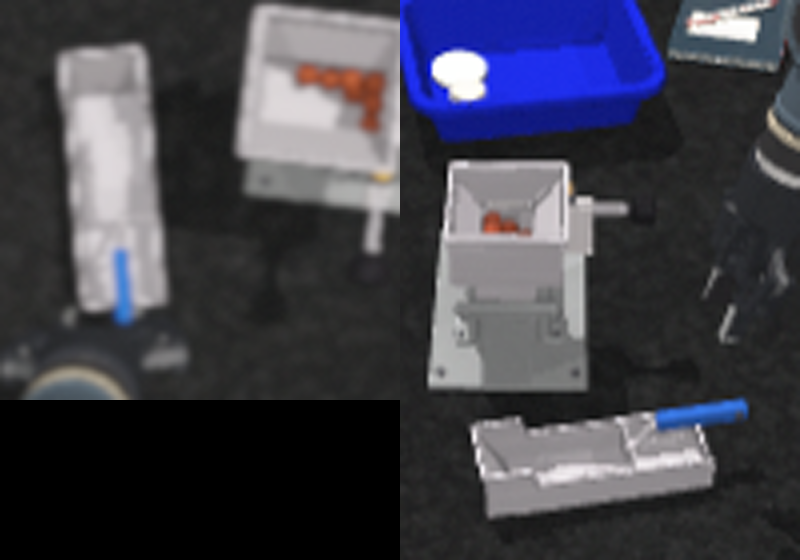

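Scoop lies right way up in the tray (grip at side crop (700,415)). Now upright the tool, go to the knob, and check the jar and count balls.

>>> carry_out:
  commands:
    - {"delta_pos": [0, -1.5, 0], "rotation": [0, 0, 0.0975], "grip": 0.6}
    - {"delta_pos": [0, -1.5, 0], "rotation": [0, 0, 0.0975], "grip": 0.7}
    - {"delta_pos": [0, -1.5, 0], "rotation": [0, 0, 0.0965], "grip": 0.8}
    - {"delta_pos": [0, -1, 0], "rotation": [0, 0.099, 0], "grip": 0.9}
    - {"delta_pos": [0, 0, 0], "rotation": [0, 0.099, 0], "grip": 1}
    - {"delta_pos": [0.9, 0, -2.9], "rotation": [0, 0, 0], "grip": 1}
    - {"delta_pos": [0.9, 0, -2.9], "rotation": [0, 0, 0], "grip": 1}
    - {"delta_pos": [0.9, 0, -2.9], "rotation": [0, 0, 0], "grip": 1}
    - {"delta_pos": [0.9, 0, -2.9], "rotation": [0, 0, 0], "grip": 1}
    - {"delta_pos": [0.9, 0, -2.9], "rotation": [0, 0, 0], "grip": 1}
    - {"delta_pos": [0.9, 0, -2.9], "rotation": [0, 0, 0], "grip": 1}
    - {"delta_pos": [0, 0, 0], "rotation": [0, 0, 0], "grip": 1}
  grip_force: 60

```text
time_s: 35.98
position: [0.4716, 0.0562, 0.2239]
eef_rot: [-1.573, 0.092, -0.069]
wrist_force: [-1.0, -0.1, -1.1]
opening: 0.0854
```

Run:
```python
from v import *
go([.4885,.0372,.134])
two('28',tb=(240,140,400,260),sb=(270,130,380,290),f=4)
a=cv2.imread('pics/c28.png');cv2.imwrite('pics/c28.png',cv2.resize(a,None,fx=.74,fy=.74,interpolation=cv2.INTER_AREA))
```

```text
t 35.98 pos [0.4716 0.0562 0.2239] psi 84.13 toolY [-0.015 -0.003 -1.   ] toolX [ 0.995 -0.102 -0.014] q [-0.021 -0.069 -0.048  1.607 -0.003  0.082] open 0.0854 F [-1.  -0.1 -1.1]
tool delta cm [ 2.    8.97 -1.68] norm 9.34
```

View pics/c28.png

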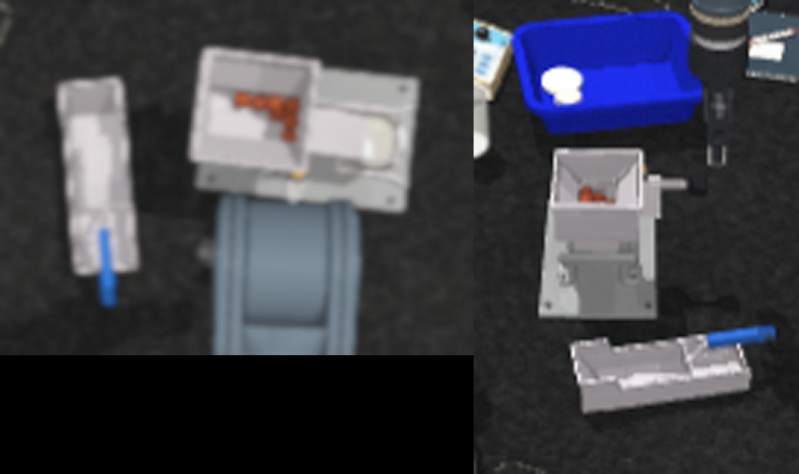

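View pics/t28.png

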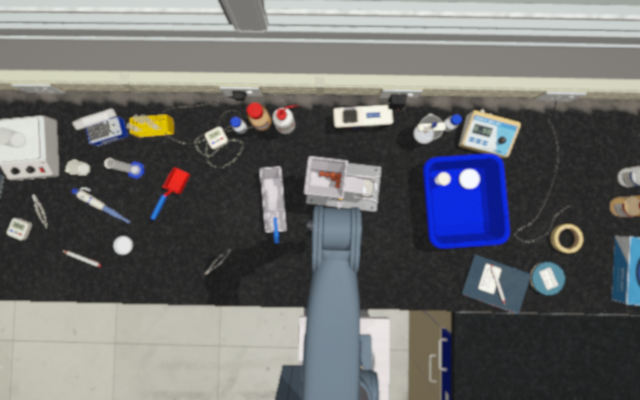

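No stray balls on the bench, and the jar still shows through the spout box (top ≈(368,184)). Grip the knob.

>>> carry_out:
  commands:
    - {"delta_pos": [2, 0, -1.7], "rotation": [0, 0, 0], "grip": 1}
    - {"delta_pos": [0, 2.2, 0], "rotation": [0, 0, 0], "grip": 1}
    - {"delta_pos": [0, 2.2, 0], "rotation": [0, 0, 0], "grip": 1}
    - {"delta_pos": [0, 2.2, 0], "rotation": [0, 0, 0], "grip": 1}
    - {"delta_pos": [0, 2.2, 0], "rotation": [0, 0, 0], "grip": 1}
    - {"delta_pos": [0, 0, 0], "rotation": [0, 0, 0], "grip": 0}
    - {"delta_pos": [0, 0, 0], "rotation": [0, 0, 0], "grip": 0}
    - {"delta_pos": [0, 0, 0], "rotation": [0, 0, 0], "grip": 0}
    - {"delta_pos": [0, 0, 0], "rotation": [0, 0, 0], "grip": 0}
    - {"delta_pos": [0, 0, 0], "rotation": [0, 0, 0], "grip": 0}
    - {"delta_pos": [0, 0, 0], "rotation": [0, 0, 0], "grip": 0}
    - {"delta_pos": [0, 0, 0], "rotation": [0, 0, 0], "grip": 0}
  grip_force: 80

```text
time_s: 37.08
position: [0.4892, 0.0369, 0.141]
eef_rot: [-1.582, 0.085, -0.071]
wrist_force: [-4.4, -11.4, 5.4]
opening: 0.0282
```

Run:
```python
from v import *
where()
```

```text
t 37.08 pos [0.4892 0.0369 0.141 ] psi 84.33 toolY [-0.01  -0.012 -1.   ] toolX [ 0.995 -0.099 -0.008] q [-0.053 -0.03  -0.174  1.435 -0.013  0.046] open 0.0282 F [ -4.4 -11.4   5.4]
```

>>> carry_out:
  commands:
    - {"delta_pos": [-0.4, 0, 0], "rotation": [0, 0, 0], "grip": 0}
    - {"delta_pos": [-0.4, 0, 0], "rotation": [0, 0, 0], "grip": 0}
    - {"delta_pos": [-0.5, 0, 0], "rotation": [0, 0, 0], "grip": 0}
    - {"delta_pos": [-0.5, 0, 0], "rotation": [0, 0, 0], "grip": 0}
    - {"delta_pos": [-0.6, 0, 0], "rotation": [0, 0, 0], "grip": 0}
    - {"delta_pos": [-0.6, 0, 0], "rotation": [0, 0, 0], "grip": 0}
    - {"delta_pos": [-0.6, 0, 0], "rotation": [0, 0, 0], "grip": 0}
    - {"delta_pos": [-0.6, 0, 0], "rotation": [0, 0, 0], "grip": 0}
    - {"delta_pos": [-0.6, 0, 0], "rotation": [0, 0, 0], "grip": 0}
    - {"delta_pos": [-0.4, 0, 0], "rotation": [0, 0, 0], "grip": 0}

```text
time_s: 37.92
position: [0.4414, 0.0417, 0.1412]
eef_rot: [-1.582, 0.078, -0.078]
wrist_force: [11.6, -12.7, -8.6]
opening: 0.0279
```

>>> carry_out:
  commands:
    - {"delta_pos": [-0.4, 0, 0], "rotation": [0, 0, 0], "grip": 0}
    - {"delta_pos": [-0.2, 0, 0], "rotation": [0, 0, 0], "grip": 0}
    - {"delta_pos": [0, 0, 0], "rotation": [0, 0, 0], "grip": 0}

```text
time_s: 38.17
position: [0.4334, 0.0425, 0.1411]
eef_rot: [-1.582, 0.082, -0.074]
wrist_force: [2.5, -12.5, -0.2]
opening: 0.0283
```

>>> carry_out:
  commands:
    - {"delta_pos": [-0.3, 0, 0], "rotation": [0, 0, 0], "grip": 0}
    - {"delta_pos": [0, 0, 0], "rotation": [0, 0, 0], "grip": 0}

```text
time_s: 38.33
position: [0.4334, 0.0425, 0.1412]
eef_rot: [-1.582, 0.077, -0.079]
wrist_force: [9.2, -13.0, -5.7]
opening: 0.0286
```

>>> carry_out:
  commands:
    - {"delta_pos": [-0.3, 0, 0], "rotation": [0, 0, 0], "grip": 0}
    - {"delta_pos": [0, 0, 0], "rotation": [0, 0, 0], "grip": 0}

```text
time_s: 38.5
position: [0.4334, 0.0425, 0.1412]
eef_rot: [-1.582, 0.072, -0.085]
wrist_force: [16.2, -13.9, -11.2]
opening: 0.0284
```

Clicked fully out (56 mm travel, hard stop). Wait for the balls.

>>> carry_out:
  commands:
    - {"delta_pos": [0.4, 0, 0], "rotation": [0, 0, 0], "grip": 0}
    - {"delta_pos": [0, 0, 0], "rotation": [0, 0, 0], "grip": 0}
    - {"delta_pos": [0, 0, 0], "rotation": [0, 0, 0], "grip": 0}
    - {"delta_pos": [0, 0, 0], "rotation": [0, 0, 0], "grip": 0}
    - {"delta_pos": [0, 0, 0], "rotation": [0, 0, 0], "grip": 0}
    - {"delta_pos": [0, 0, 0], "rotation": [0, 0, 0], "grip": 0}
    - {"delta_pos": [0, 0, 0], "rotation": [0, 0, 0], "grip": 0}
    - {"delta_pos": [0, 0, 0], "rotation": [0, 0, 0], "grip": 0}
    - {"delta_pos": [0, 0, 0], "rotation": [0, 0, 0], "grip": 0}
    - {"delta_pos": [0, 0, 0], "rotation": [0, 0, 0], "grip": 0}
    - {"delta_pos": [0, 0, 0], "rotation": [0, 0, 0], "grip": 0}
    - {"delta_pos": [0, 0, 0], "rotation": [0, 0, 0], "grip": 0}

```text
time_s: 39.5
position: [0.4334, 0.0425, 0.1412]
eef_rot: [-1.582, 0.079, -0.077]
wrist_force: [5.0, -12.6, -3.5]
opening: 0.0282
```

>>> carry_out:
  commands:
    - {"delta_pos": [0, 0, 0], "rotation": [0, 0, 0], "grip": 0}
    - {"delta_pos": [0, 0, 0], "rotation": [0, 0, 0], "grip": 0}
    - {"delta_pos": [0, 0, 0], "rotation": [0, 0, 0], "grip": 0}
    - {"delta_pos": [0, 0, 0], "rotation": [0, 0, 0], "grip": 0}
    - {"delta_pos": [0, 0, 0], "rotation": [0, 0, 0], "grip": 0}
    - {"delta_pos": [0, 0, 0], "rotation": [0, 0, 0], "grip": 0}
    - {"delta_pos": [0, 0, 0], "rotation": [0, 0, 0], "grip": 0}
    - {"delta_pos": [0, 0, 0], "rotation": [0, 0, 0], "grip": 0}

```text
time_s: 40.17
position: [0.4335, 0.0425, 0.1412]
eef_rot: [-1.582, 0.079, -0.077]
wrist_force: [6.2, -12.3, -3.1]
opening: 0.0282
```

Run:
```python
from v import *
where()
two('30',tb=(300,150,400,230),sb=(270,150,360,230),f=4)
```

```text
t 40.17 pos [0.4335 0.0425 0.1412] psi 84.32 toolY [-0.001 -0.013 -1.   ] toolX [ 0.995 -0.099 -0.   ] q [-0.047 -0.184 -0.316  1.44  -0.013  0.052] open 0.0282 F [  6.2 -12.3  -3.1]
```

View pics/c30.png

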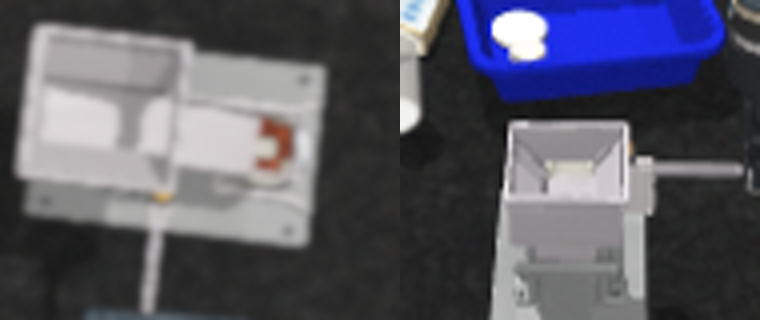

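The hopper is empty and the balls are visible in the jar through the spout box (270,145). Push the knob home.

>>> carry_out:
  commands:
    - {"delta_pos": [0.4, 0, 0], "rotation": [0, 0, 0], "grip": 0}
    - {"delta_pos": [0.4, 0, 0], "rotation": [0, 0, 0], "grip": 0}
    - {"delta_pos": [0.5, 0, 0], "rotation": [0, 0, 0], "grip": 0}
    - {"delta_pos": [0.5, 0, 0], "rotation": [0, 0, 0], "grip": 0}
    - {"delta_pos": [0.6, 0, 0], "rotation": [0, 0, 0], "grip": 0}
    - {"delta_pos": [0.6, 0, 0], "rotation": [0, 0, 0], "grip": 0}
    - {"delta_pos": [0.6, 0, 0], "rotation": [0, 0, 0], "grip": 0}
    - {"delta_pos": [0.6, 0, 0], "rotation": [0, 0, 0], "grip": 0}
    - {"delta_pos": [0.6, 0, 0], "rotation": [0, 0, 0], "grip": 0}
    - {"delta_pos": [0.4, 0, 0], "rotation": [0, 0, 0], "grip": 0}

```text
time_s: 41.1
position: [0.4803, 0.0378, 0.141]
eef_rot: [-1.582, 0.087, -0.069]
wrist_force: [-8.0, -11.5, 7.4]
opening: 0.028
```

>>> carry_out:
  commands:
    - {"delta_pos": [0.4, 0, 0], "rotation": [0, 0, 0], "grip": 0}
    - {"delta_pos": [0.3, 0, 0], "rotation": [0, 0, 0], "grip": 0}
    - {"delta_pos": [0, 0, 0], "rotation": [0, 0, 0], "grip": 0}

```text
time_s: 41.35
position: [0.4882, 0.037, 0.1411]
eef_rot: [-1.582, 0.085, -0.07]
wrist_force: [-3.9, -12.4, 3.3]
opening: 0.028
```

>>> carry_out:
  commands:
    - {"delta_pos": [0.3, 0, 0], "rotation": [0, 0, 0], "grip": 0}
    - {"delta_pos": [0, 0, 0], "rotation": [0, 0, 0], "grip": 0}

```text
time_s: 41.52
position: [0.4893, 0.0369, 0.141]
eef_rot: [-1.582, 0.088, -0.067]
wrist_force: [-8.9, -10.1, 7.9]
opening: 0.0284
```

>>> carry_out:
  commands:
    - {"delta_pos": [0.3, 0, 0], "rotation": [0, 0, 0], "grip": 0}
    - {"delta_pos": [0, 0, 0], "rotation": [0, 0, 0], "grip": 0}

```text
time_s: 41.68
position: [0.4893, 0.0369, 0.1409]
eef_rot: [-1.582, 0.093, -0.062]
wrist_force: [-16.9, -10.5, 13.4]
opening: 0.0282
```

>>> carry_out:
  commands:
    - {"delta_pos": [-0.3, 0, 0], "rotation": [0, 0, 0], "grip": 1}
    - {"delta_pos": [0, 0, 0], "rotation": [0, 0, 0], "grip": 1}
    - {"delta_pos": [0, 0, 0], "rotation": [0, 0, 0], "grip": 1}
    - {"delta_pos": [0, 0, 0], "rotation": [0, 0, 0], "grip": 1}
    - {"delta_pos": [0, 0, 0], "rotation": [0, 0, 0], "grip": 1}
    - {"delta_pos": [0, -3.2, 0], "rotation": [0, 0, 0], "grip": 1}
    - {"delta_pos": [0, -3.2, 0], "rotation": [0, 0, 0], "grip": 1}
    - {"delta_pos": [0, -3.2, 0], "rotation": [0, 0, 0], "grip": 1}
    - {"delta_pos": [0, -3.2, 0], "rotation": [0, 0, -0.014], "grip": 1}

```text
time_s: 42.43
position: [0.4924, 0.0419, 0.2666]
eef_rot: [-1.57, 0.074, -0.077]
wrist_force: [-0.4, 0.3, -0.1]
opening: 0.0855
```

>>> carry_out:
  commands:
    - {"delta_pos": [2.64, 0, -1.9], "rotation": [0, 0, 0], "grip": 1}
    - {"delta_pos": [2.64, 0, -1.9], "rotation": [0, 0, 0], "grip": 1}
    - {"delta_pos": [2.64, 0, -1.9], "rotation": [0, 0, 0], "grip": 1}
    - {"delta_pos": [2.64, 0, -1.9], "rotation": [0, 0, 0], "grip": 1}
    - {"delta_pos": [2.64, 0, -1.9], "rotation": [0, 0, 0], "grip": 1}
    - {"delta_pos": [0, 0, 0], "rotation": [0, 0.12, 0], "grip": 1}
    - {"delta_pos": [0, 0, 0], "rotation": [0, 0.12, 0], "grip": 1}
    - {"delta_pos": [0, 0, 0], "rotation": [0, 0.12, 0], "grip": 1}
    - {"delta_pos": [0, 0, 0], "rotation": [0, 0.12, 0], "grip": 1}
    - {"delta_pos": [0, 0, 0], "rotation": [0, 0.12, 0], "grip": 1}
    - {"delta_pos": [0, 0, 0], "rotation": [0, 0.12, 0], "grip": 1}
    - {"delta_pos": [0, 0, 0], "rotation": [0, 0.12, 0], "grip": 1}

```text
time_s: 43.43
position: [0.6149, -0.0654, 0.266]
eef_rot: [-1.442, 0.733, -0.737]
wrist_force: [0.5, -0.5, -0.2]
opening: 0.0851
```

>>> carry_out:
  commands:
    - {"delta_pos": [0, 0, 0], "rotation": [0, 0.12, 0], "grip": 1}
    - {"delta_pos": [0, 0, 0], "rotation": [0, 0.12, 0], "grip": 1}
    - {"delta_pos": [0, 0, 0], "rotation": [0, 0.12, 0], "grip": 1}
    - {"delta_pos": [0, 0, 0], "rotation": [0, 0.12, 0], "grip": 1}
    - {"delta_pos": [0, 0, 0], "rotation": [0, 0.12, 0], "grip": 1}
    - {"delta_pos": [0, 0, 0], "rotation": [0, 0.12, 0], "grip": 1}
    - {"delta_pos": [0, 0, 0], "rotation": [0, 0, 0], "grip": 1}
    - {"delta_pos": [0, 0, 0], "rotation": [0, 0, 0], "grip": 1}

```text
time_s: 44.1
position: [0.6147, -0.0654, 0.266]
eef_rot: [-1.168, 1.267, -1.271]
wrist_force: [0.4, 0.3, 0.5]
opening: 0.0856
```

Run:
```python
from v import *
go([.611,-.0702,.12])
two('31',tb=(240,140,400,260),sb=(270,130,380,290),f=3)
```

```text
t 44.10 pos [ 0.6147 -0.0654  0.266 ] psi -4.72 toolY [ 0.002 -0.001 -1.   ] toolX [-0.082 -0.997  0.001] q [-0.214  0.308  0.448  1.709 -0.     1.439] open 0.0856 F [0.4 0.3 0.5]
tool delta cm [ 0.5  14.6  -0.37] norm 14.62
```

View pics/c31.png

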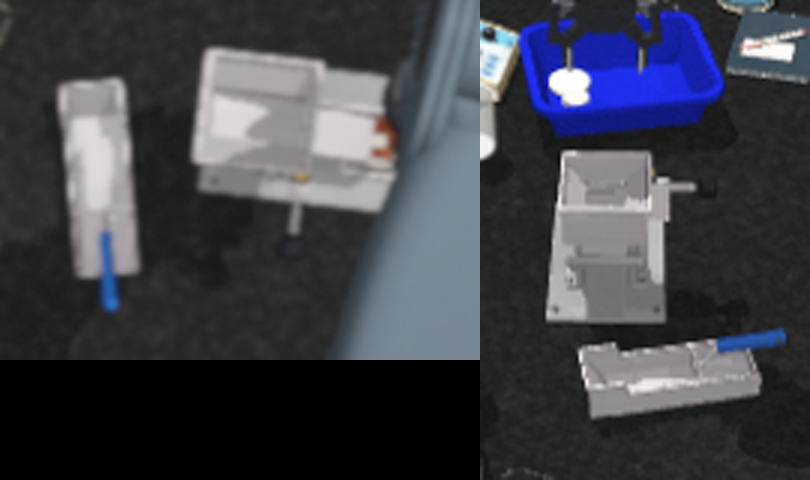

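Gate shut, jar under spout. Descend astride the spout box and grip the jar.

>>> carry_out:
  commands:
    - {"delta_pos": [0.5, 0, -0.37], "rotation": [0, 0.013, 0], "grip": 1}
    - {"delta_pos": [0, 3, 0], "rotation": [0, 0, 0], "grip": 1}
    - {"delta_pos": [0, 3, 0], "rotation": [0, 0, 0], "grip": 1}
    - {"delta_pos": [0, 3, 0], "rotation": [0, 0, 0], "grip": 1}
    - {"delta_pos": [0, 3, 0], "rotation": [0, 0, 0], "grip": 1}
    - {"delta_pos": [0, 2, 0], "rotation": [0, 0, 0], "grip": 1}
    - {"delta_pos": [0, 2, 0], "rotation": [0, 0, 0], "grip": 1}
    - {"delta_pos": [0, 0, 0], "rotation": [0, 0, 0], "grip": 1}

```text
time_s: 44.87
position: [0.6068, -0.07, 0.1004]
eef_rot: [-1.166, 1.287, -1.277]
wrist_force: [-2.2, 0.2, -0.5]
opening: 0.0856
```

Run:
```python
from v import *
go([.611,-.0702,.052])
```

```text
t 44.87 pos [ 0.6068 -0.07    0.1004] psi -5.64 toolY [-0.007  0.001 -1.   ] toolX [-0.098 -0.995 -0.   ] q [-2.240e-01  2.910e-01  9.800e-02  1.385e+00 -1.000e-03  1.445e+00] open 0.0856 F [-2.2  0.2 -0.5]
tool delta cm [-0.02  4.84  0.45] norm 4.86
```

>>> carry_out:
  commands:
    - {"delta_pos": [0, 0, 0], "rotation": [0, 0, 0], "grip": 1}
    - {"delta_pos": [0, 1.6, 0], "rotation": [0, 0, 0], "grip": 1}
    - {"delta_pos": [0, 1.6, 0], "rotation": [0, 0, 0], "grip": 1}
    - {"delta_pos": [0, 1.6, 0], "rotation": [0, 0, 0], "grip": 1}
    - {"delta_pos": [0, 0, 0], "rotation": [0, 0, 0], "grip": 1}
    - {"delta_pos": [0, 0, 0], "rotation": [0, 0, 0], "grip": 1}
    - {"delta_pos": [0, 0, 0], "rotation": [0, 0, 0], "grip": 1}

```text
time_s: 45.45
position: [0.6123, -0.0708, 0.0607]
eef_rot: [-1.158, 1.276, -1.285]
wrist_force: [0.8, 0.1, 0.4]
opening: 0.0852
```

Run:
```python
from v import *
go([.611,-.0702,.052])
```

```text
t 45.45 pos [ 0.6123 -0.0708  0.0607] psi -5.65 toolY [ 0.006 -0.002 -1.   ] toolX [-0.098 -0.995  0.001] q [-2.240e-01  3.100e-01  4.100e-02  1.295e+00 -1.000e-03  1.446e+00] open 0.0852 F [0.8 0.1 0.4]
tool delta cm [-0.05  0.86 -0.14] norm 0.88
```

>>> carry_out:
  commands:
    - {"delta_pos": [0, 0.4, 0], "rotation": [0, 0, 0], "grip": 1}
    - {"delta_pos": [0, 0.3, 0], "rotation": [0, 0, 0], "grip": 1}
    - {"delta_pos": [0, 0, 0], "rotation": [0, 0, 0], "grip": 1}
    - {"delta_pos": [0, 0, 0], "rotation": [0, 0, 0], "grip": 0.5}
    - {"delta_pos": [0, 0, 0], "rotation": [0, 0, 0], "grip": 0.5}
    - {"delta_pos": [0, 0, 0], "rotation": [0, 0, 0], "grip": 0.5}
    - {"delta_pos": [0, 0, 0], "rotation": [0, 0, 0], "grip": 0.5}
    - {"delta_pos": [0, 0, 0], "rotation": [0, 0, 0], "grip": 0.5}
    - {"delta_pos": [0, 0, 0], "rotation": [0, 0, 0], "grip": 0.5}
  grip_force: 60

```text
time_s: 46.2
position: [0.6117, -0.0706, 0.0522]
eef_rot: [-1.159, 1.278, -1.285]
wrist_force: [0.6, 0.4, 4.5]
opening: 0.0635
```

>>> carry_out:
  commands:
    - {"delta_pos": [0, -0.15, 0], "rotation": [0, 0, 0], "grip": 0.5}
    - {"delta_pos": [0, 0, 0], "rotation": [0, 0, 0], "grip": 0.5}
    - {"delta_pos": [0, 0, 0], "rotation": [0, 0, 0], "grip": 0.5}

```text
time_s: 46.45
position: [0.6106, -0.0704, 0.0522]
eef_rot: [-1.16, 1.28, -1.283]
wrist_force: [0.8, 0.8, 0.7]
opening: 0.0634
```

Run:
```python
from v import *
where()
```

```text
t 46.45 pos [ 0.6106 -0.0704  0.0522] psi -5.66 toolY [ 0.002 -0.001 -1.   ] toolX [-0.099 -0.995  0.001] q [-2.240e-01  3.150e-01  3.000e-02  1.284e+00 -1.000e-03  1.446e+00] open 0.0634 F [0.8 0.8 0.7]
```

>>> carry_out:
  commands:
    - {"delta_pos": [0, -0.2, 0], "rotation": [0, 0, 0], "grip": 0.5}
    - {"delta_pos": [0, 0, 0], "rotation": [0, 0, 0], "grip": 0.5}
    - {"delta_pos": [0, 0, 0], "rotation": [0, 0, 0], "grip": 0.5}

```text
time_s: 46.7
position: [0.6096, -0.0702, 0.0532]
eef_rot: [-1.162, 1.282, -1.282]
wrist_force: [-0.9, -0.1, -4.8]
opening: 0.0632
```

>>> carry_out:
  commands:
    - {"delta_pos": [0, -0.05, 0], "rotation": [0, 0, 0], "grip": 0.5}
    - {"delta_pos": [0, 0, 0], "rotation": [0, 0, 0], "grip": 0.5}

```text
time_s: 46.87
position: [0.6102, -0.0704, 0.0544]
eef_rot: [-1.161, 1.281, -1.283]
wrist_force: [0.1, -0.2, -4.0]
opening: 0.0635
```

Jar lifted about 2 mm. Slide it out level.

>>> carry_out:
  commands:
    - {"delta_pos": [0.4, 0, 0], "rotation": [0, 0, 0], "grip": 0.5}
    - {"delta_pos": [0.7, 0, 0], "rotation": [0, 0, 0], "grip": 0.5}
    - {"delta_pos": [0.9, 0, 0], "rotation": [0, 0, 0], "grip": 0.5}
    - {"delta_pos": [1, 0, 0], "rotation": [0, 0, 0], "grip": 0.5}
    - {"delta_pos": [1, 0, 0], "rotation": [0, 0, 0], "grip": 0.5}
    - {"delta_pos": [1, 0, 0], "rotation": [0, 0, 0], "grip": 0.5}
    - {"delta_pos": [1, 0, 0], "rotation": [0, 0, 0], "grip": 0.5}
    - {"delta_pos": [1, 0, 0], "rotation": [0, 0, 0], "grip": 0.5}
    - {"delta_pos": [1, 0, 0], "rotation": [0, 0, 0], "grip": 0.5}
    - {"delta_pos": [1, 0, 0], "rotation": [0, 0, 0], "grip": 0.5}
    - {"delta_pos": [0.8, 0, 0], "rotation": [0, 0, 0], "grip": 0.5}
    - {"delta_pos": [0.4, 0, 0], "rotation": [0, 0, 0], "grip": 0.5}

```text
time_s: 47.87
position: [0.6007, -0.1736, 0.0553]
eef_rot: [-1.159, 1.28, -1.285]
wrist_force: [-0.4, 0.3, -3.5]
opening: 0.063
```

>>> carry_out:
  commands:
    - {"delta_pos": [0, -0.5, 0], "rotation": [0, 0, 0], "grip": 0.5}
    - {"delta_pos": [0, -1.5, 0], "rotation": [0, 0, 0], "grip": 0.5}
    - {"delta_pos": [0, -2, 0], "rotation": [0, 0, 0], "grip": 0.5}
    - {"delta_pos": [0, -2, 0], "rotation": [0, 0, 0], "grip": 0.5}
    - {"delta_pos": [0, -2, 0], "rotation": [0, 0, 0], "grip": 0.5}
    - {"delta_pos": [0, -2, 0], "rotation": [0, 0, 0], "grip": 0.5}
    - {"delta_pos": [0, -1.5, 0], "rotation": [0, 0, 0], "grip": 0.5}
    - {"delta_pos": [0, -0.5, 0], "rotation": [0, 0, 0], "grip": 0.5}
    - {"delta_pos": [0, 0, 0], "rotation": [0, 0, 0], "grip": 0.5}

```text
time_s: 48.62
position: [0.6019, -0.1718, 0.178]
eef_rot: [-1.158, 1.275, -1.286]
wrist_force: [-0.4, -1.1, -3.9]
opening: 0.0633
```

Run:
```python
from v import *
go([.525,-.38,.18])
two('33',tb=(300,140,400,240),sb=(270,110,360,210),f=4)
```

```text
t 48.62 pos [ 0.6019 -0.1718  0.178 ] psi -5.61 toolY [ 0.007 -0.003 -1.   ] toolX [-0.098 -0.995  0.002] q [-0.385  0.3    0.263  1.526  0.     1.284] open 0.0633 F [-0.4 -1.1 -3.9]
tool delta cm [21.47 -0.2  -5.62] norm 22.2
```

View pics/c33.png

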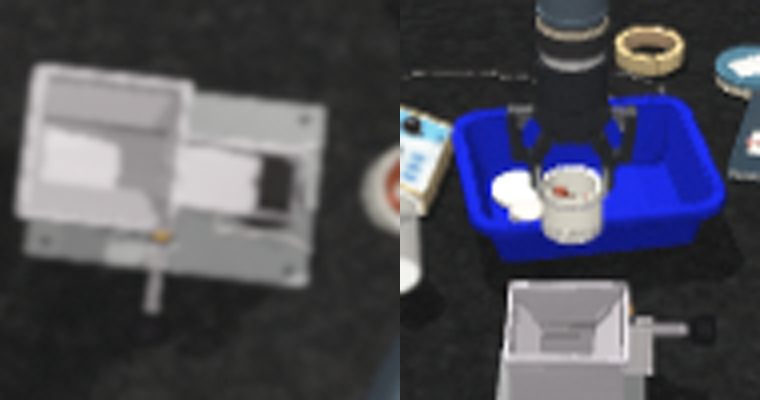

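Jar upright with balls inside, held over the bench. Carry it to the blue tray.

>>> carry_out:
  commands:
    - {"delta_pos": [1, 0, -0.26], "rotation": [0, 0, 0], "grip": 0.5}
    - {"delta_pos": [2, 0, -0.52], "rotation": [0, 0, 0], "grip": 0.5}
    - {"delta_pos": [2.4, 0, -0.63], "rotation": [0, 0, 0], "grip": 0.5}
    - {"delta_pos": [2.4, 0, -0.63], "rotation": [0, 0, 0], "grip": 0.5}
    - {"delta_pos": [2.4, 0, -0.63], "rotation": [0, 0, 0], "grip": 0.5}
    - {"delta_pos": [2.4, 0, -0.63], "rotation": [0, 0, 0], "grip": 0.5}
    - {"delta_pos": [2.4, 0, -0.63], "rotation": [0, 0, 0], "grip": 0.5}
    - {"delta_pos": [2.4, 0, -0.63], "rotation": [0, 0, 0], "grip": 0.5}
    - {"delta_pos": [2, 0, -0.53], "rotation": [0, 0, 0], "grip": 0.5}
    - {"delta_pos": [1.4, 0, -0.37], "rotation": [0, 0, 0], "grip": 0.5}
    - {"delta_pos": [0.6, 0, -0.16], "rotation": [0, 0, 0], "grip": 0.5}
    - {"delta_pos": [0, 0, 0], "rotation": [0, 0, 0], "grip": 0.5}

```text
time_s: 49.72
position: [0.5223, -0.3804, 0.174]
eef_rot: [-1.159, 1.283, -1.283]
wrist_force: [0.2, 0.4, -3.9]
opening: 0.0634
```

>>> carry_out:
  commands:
    - {"delta_pos": [0, 1, 0], "rotation": [0, 0, 0], "grip": 0.5}
    - {"delta_pos": [0, 2, 0], "rotation": [0, 0, 0], "grip": 0.5}
    - {"delta_pos": [0, 2, 0], "rotation": [0, 0, 0], "grip": 0.5}
    - {"delta_pos": [0, 2, 0], "rotation": [0, 0, 0], "grip": 0.5}
    - {"delta_pos": [0, 2, 0], "rotation": [0, 0, 0], "grip": 0.5}
    - {"delta_pos": [0, 1.5, 0], "rotation": [0, 0, 0], "grip": 0.5}
    - {"delta_pos": [0, 1, 0], "rotation": [0, 0, 0], "grip": 0.5}
    - {"delta_pos": [0, 0, 0], "rotation": [0, 0, 0], "grip": 0.5}
    - {"delta_pos": [0, 0, 0], "rotation": [0, 0, 0], "grip": 0.5}
    - {"delta_pos": [0, 0, 0], "rotation": [0, 0, 0], "grip": 0.5}

```text
time_s: 50.55
position: [0.5247, -0.3794, 0.0616]
eef_rot: [-1.16, 1.277, -1.285]
wrist_force: [0.1, -0.3, -2.5]
opening: 0.0627
```

Run:
```python
from v import *
go([.525,-.38,.0452])
two('34',tb=(410,140,530,260),sb=(270,110,360,210),f=3)
```

```text
t 50.55 pos [ 0.5247 -0.3794  0.0616] psi -5.61 toolY [ 0.004 -0.002 -1.   ] toolX [-0.098 -0.995  0.002] q [-7.300e-01  3.900e-01  1.450e-01  1.321e+00  1.000e-03  9.390e-01] open 0.0627 F [ 0.1 -0.3 -2.5]
tool delta cm [0.05 1.64 0.03] norm 1.64
```

View pics/c34.png

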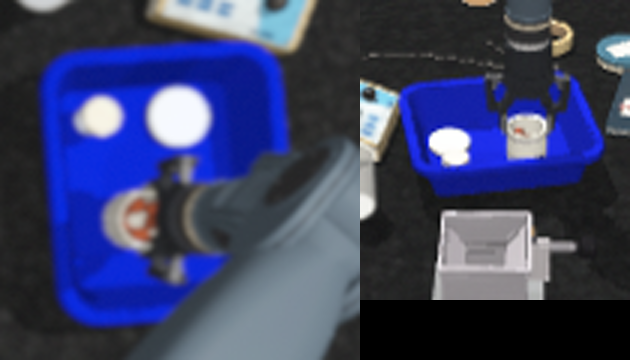

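Good clearance to lid and pot. Lower the last 16 mm to contact.

>>> carry_out:
  commands:
    - {"delta_pos": [0, 0.7, 0], "rotation": [0, 0, 0], "grip": 0.5}
    - {"delta_pos": [0, 0.6, 0], "rotation": [0, 0, 0], "grip": 0.5}
    - {"delta_pos": [0, 0, 0], "rotation": [0, 0, 0], "grip": 0.5}
    - {"delta_pos": [0, 0, 0], "rotation": [0, 0, 0], "grip": 0.5}

```text
time_s: 50.98
position: [0.5231, -0.3788, 0.0461]
eef_rot: [-1.16, 1.281, -1.282]
wrist_force: [1.7, -0.3, -3.8]
opening: 0.0633
```

>>> carry_out:
  commands:
    - {"delta_pos": [0, 0.2, 0], "rotation": [0, 0, 0], "grip": 0.5}
    - {"delta_pos": [0, 0, 0], "rotation": [0, 0, 0], "grip": 0.5}

```text
time_s: 51.15
position: [0.5238, -0.3795, 0.0452]
eef_rot: [-1.16, 1.279, -1.284]
wrist_force: [-0.5, -0.0, -4.2]
opening: 0.0636
```

>>> carry_out:
  commands:
    - {"delta_pos": [0, 0.2, 0], "rotation": [0, 0, 0], "grip": 0.5}
    - {"delta_pos": [0, 0, 0], "rotation": [0, 0, 0], "grip": 0.5}

```text
time_s: 51.32
position: [0.524, -0.3796, 0.045]
eef_rot: [-1.16, 1.278, -1.284]
wrist_force: [-1.3, 1.1, 2.5]
opening: 0.0633
```

>>> carry_out:
  commands:
    - {"delta_pos": [0, 0, 0], "rotation": [0, 0, 0], "grip": 0.8}
    - {"delta_pos": [0, 0, 0], "rotation": [0, 0, 0], "grip": 1}
    - {"delta_pos": [0, 0, 0], "rotation": [0, 0, 0], "grip": 1}
    - {"delta_pos": [0, 0, 0], "rotation": [0, 0, 0], "grip": 1}
    - {"delta_pos": [0, 0, 0], "rotation": [0, 0, 0], "grip": 1}
    - {"delta_pos": [0, -1, 0], "rotation": [0, 0, 0], "grip": 1}
    - {"delta_pos": [0, -2, 0], "rotation": [0, 0, 0], "grip": 1}
    - {"delta_pos": [0, -3, 0], "rotation": [0, 0, 0], "grip": 1}
    - {"delta_pos": [0, -3, 0], "rotation": [0, 0, 0], "grip": 1}
    - {"delta_pos": [0, -3, 0], "rotation": [0, 0, 0], "grip": 1}
    - {"delta_pos": [0, -3, 0], "rotation": [0, 0, 0], "grip": 1}
    - {"delta_pos": [0, -3, 0], "rotation": [0, 0, 0], "grip": 1}

```text
time_s: 52.32
position: [0.5233, -0.3791, 0.2258]
eef_rot: [-1.16, 1.278, -1.284]
wrist_force: [1.5, -0.3, -0.3]
opening: 0.0852
```

>>> carry_out:
  commands:
    - {"delta_pos": [-3, 0, -1.5], "rotation": [0, 0, 0], "grip": 1}
    - {"delta_pos": [-3, 0, -1.5], "rotation": [0, 0, 0], "grip": 1}
    - {"delta_pos": [-3, 0, -1.5], "rotation": [0, 0, 0], "grip": 1}
    - {"delta_pos": [-3, 0, -1.5], "rotation": [0, 0, 0], "grip": 1}
    - {"delta_pos": [-3, 0, -1.5], "rotation": [0, 0, 0], "grip": 1}
    - {"delta_pos": [-3, 0, -1.5], "rotation": [0, 0, 0], "grip": 1}
    - {"delta_pos": [-3, 0, -1], "rotation": [0, 0, 0], "grip": 1}
    - {"delta_pos": [0, 0, 0], "rotation": [0, 0, 0], "grip": 1}
    - {"delta_pos": [0, 0, 0], "rotation": [0, 0, 0], "grip": 1}

```text
time_s: 53.07
position: [0.4446, -0.1593, 0.2242]
eef_rot: [-1.16, 1.275, -1.284]
wrist_force: [0.1, -0.8, 0.2]
opening: 0.0855
```

Run:
```python
from v import *
where()
s=snap('side','s40.png');t=snap('top','t40.png')
a=cv2.resize(t[145:255,415:525,::-1],None,fx=4.5,fy=4.5,interpolation=cv2.INTER_CUBIC)
b=cv2.resize(s[130:290,270:370,::-1],None,fx=3.1,fy=3.1,interpolation=cv2.INTER_CUBIC)
b=np.vstack([b,np.zeros((max(0,a.shape[0]-b.shape[0]),b.shape[1],3),'uint8')])[:a.shape[0]]
cv2.imwrite('pics/c40.png',np.hstack([a,b]))
cv2.imwrite('pics/c40b.png',cv2.resize(t[145:245,240:400,::-1],None,fx=5,fy=5,interpolation=cv2.INTER_CUBIC))
```

```text
t 53.07 pos [ 0.4446 -0.1593  0.2242] psi -5.51 toolY [ 0.004 -0.002 -1.   ] toolX [-0.096 -0.995  0.002] q [-0.486 -0.098 -0.074  1.59  -0.     1.181] open 0.0855 F [ 0.1 -0.8  0.2]
```

View pics/c40.png

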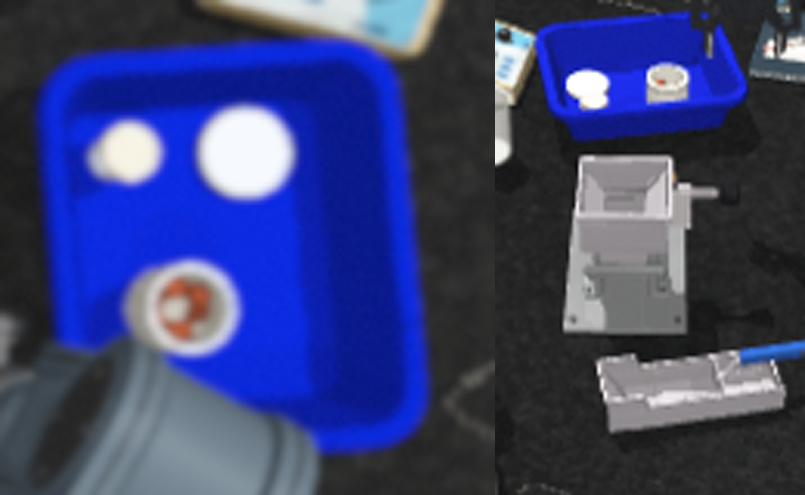

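View pics/c40b.png

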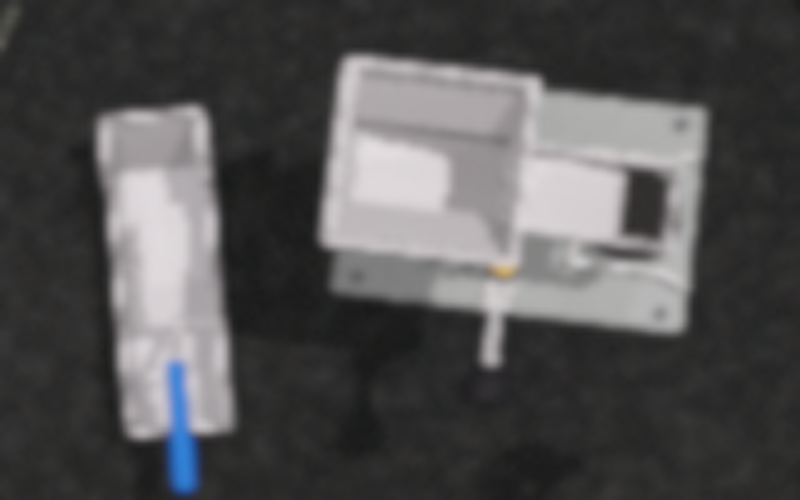

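Run:
```python
from v import *
for f in('t0','t40'):
    im=cv2.imread('pics/%s.png'%f);m=cv2.inRange(im,(150,190,200),(255,255,255))[165:195,432:485]
    N,_,st,ce=cv2.connectedComponentsWithStats(m);print(f,[(np.round(ce[i]+[432,165],2).tolist(),int(st[i,4])) for i in range(1,N) if st[i,4]>15])
t=cv2.imread('pics/t40.png');s=cv2.imread('pics/s40.png')
a=cv2.resize(t[198:228,440:472],None,fx=12,fy=12,interpolation=cv2.INTER_CUBIC);b=cv2.resize(s[140:170,308:340],None,fx=12,fy=12,interpolation=cv2.INTER_CUBIC)
cv2.imwrite('pics/jarz.png',np.hstack([a,b]))
h=cv2.cvtColor(t,cv2.COLOR_BGR2HSV);m=cv2.inRange(h,(0,110,60),(16,255,220));N,_,st,ce=cv2.connectedComponentsWithStats(m);print([(np.round(ce[i]).tolist(),int(st[i,4])) for i in range(1,N) if st[i,4]>3])
```

```text
t0 [([469.09, 178.5], 280), ([443.42, 178.36], 113)]
t40 [([469.11, 178.47], 281), ([443.42, 178.36], 113)]
[([255.0, 111.0], 287), ([284.0, 111.0], 120), ([270.0, 122.0], 11), ([264.0, 130.0], 8), ([175.0, 182.0], 345), ([41.0, 170.0], 11), ([624.0, 207.0], 17), ([639.0, 206.0], 6), ([456.0, 212.0], 58), ([100.0, 265.0], 7)]
```

View pics/jarz.png

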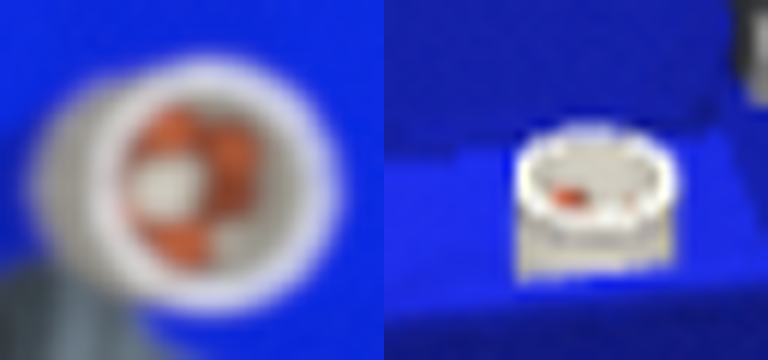

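Run:
```python
from v import *
where()
def red(f):
    im=cv2.imread('pics/%s.png'%f);h=cv2.cvtColor(im,cv2.COLOR_BGR2HSV);m=cv2.inRange(h,(0,90,40),(16,255,230))
    N,_,st,ce=cv2.connectedComponentsWithStats(m);return [(np.round(ce[i]).astype(int).tolist(),int(st[i,4])) for i in range(1,N) if st[i,4]>3]
for f in('t0','t28','t40','s0','s40'): print(f,red(f))
T=np.mean([np.asarray(read_camera('top')).astype(float) for _ in range(6)],0)
S=np.mean([np.asarray(read_camera('side')).astype(float) for _ in range(6)],0)
z=lambda im,x0,y0,w:cv2.resize(im[y0:y0+w,x0:x0+w,::-1].astype('float32'),(380,380),interpolation=cv2.INTER_LANCZOS4)
h=cv2.imread('pics/t28.png')[:,:,::-1].astype(float)
hop=z(h,318,165,28);out=np.hstack([z(T,444,199,24),z(S,312,140,24)])
cv2.imwrite('pics/jz2.png',np.clip(np.vstack([out])*1.2,0,255));cv2.imwrite('pics/hz2.png',np.clip(hop*1.1,0,255))
cv2.imwrite('pics/jz2.png',np.clip(cv2.resize(np.hstack([out,hop]),None,fx=.7,fy=.7)*1.15,0,255))
```

```text
t 53.17 pos [ 0.4451 -0.161   0.2236] psi -5.65 toolY [ 0.004 -0.002 -1.   ] toolX [-0.098 -0.995  0.002] q [-0.489 -0.095 -0.072  1.589 -0.     1.181] open 0.0854 F [-0.2 -0.3 -0.2]
t0 [([257, 114], 401), ([284, 111], 142), ([175, 182], 428), ([42, 170], 14), ([277, 182], 12), ([269, 183], 9), ([276, 188], 14), ([269, 190], 9), ([268, 196], 12), ([278, 195], 9), ([270, 203], 11), ([279, 202], 12), ([639, 205], 16), ([627, 211], 50), ([613, 206], 4), ([616, 214], 6), ([100, 266], 12)]
t28 [([257, 114], 399), ([284, 111], 144), ([175, 182], 415), ([42, 170], 14), ([332, 177], 151), ([616, 198], 4), ([639, 205], 17), ([628, 211], 48), ([613, 206], 4), ([615, 213], 8), ([100, 266], 12)]
t40 [([257, 114], 402), ([284, 111], 144), ([175, 182], 411), ([41, 170], 13), ([639, 205], 15), ([627, 211], 47), ([613, 206], 4), ([456, 212], 69), ([616, 214], 7), ([100, 266], 12)]
s0 [([309, 97], 188), ([624, 87], 8), ([330, 119], 11), ([335, 120], 6), ([257, 228], 107), ([253, 261], 371), ([328, 253], 18), ([335, 254], 25), ([316, 255], 17), ([322, 256], 25), ([276, 300], 4), ([327, 337], 367)]
s40 [([309, 97], 192), ([624, 87], 8), ([332, 119], 19), ([257, 228], 105), ([253, 261], 370), ([327, 337], 368)][ WARN:0@20.098] global loadsave.cpp:1063 imwrite_ Unsupported depth image for selected encoder is fallbacked to CV_8U.
```

View pics/jz2.png

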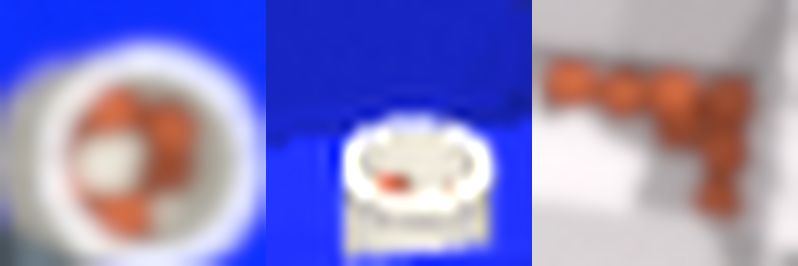

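Run:
```python
from plant import *
print(sign_off())
```

```text
the job is handed in; nothing more can be done
None
```

The job is done and handed in at about 54 s of robot time. I could not count all 8 balls inside the jar at the camera's resolution; everything else checked out.

- **Gate, first push:** I pushed the knob home until it hit its hard stop.
- **Jar:** I slid it low and level onto the mat under the spout.
- **Balls:** All 8 went up in one scoop, with 8 counted in the pan. I poured them into the hopper and then laid the scoop, right way up, in the empty steel tray.
- **Gate, pull and push:** I pulled the knob out 56 mm, past the click and up against the stop. The hopper emptied into the jar, and I pushed the knob home to its stop again.
- **Filled jar:** I slid it out and stood it in the near half of the blue tray.

**Last checks:**
- The lid and pot are within 0.05 px of where they started.
- The steel tray holds only the scoop. The hopper, chute and mat are empty, and the colour scans of both views found no stray balls.
- The jar stands upright with balls in it.

**Not confirmed, or off from expected:**
- Only some of the balls can be made out in the jar, because they overlap and its wall hides part of the bore. Nothing is anywhere else, and the jar's extra weight of about 1.05 N fits 8 balls (1.1 N), though that force reading is noisy.
- In the last picture of the loaded hopper I could make out 7 balls, with an eighth probably hidden behind them.
- The scoop turned about 16° in the grip while I was pushing it against the tray's far wall. I allowed for that when pouring and laying it down.

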